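# Draw brake pads from the magazine and lay them out lining up

### The job

Empty the pad magazine onto the tray for inspection: with the pusher feed the lowest brake pad out of the gate, draw it out from under the stack, bring the pusher home so that the rest drops, and go on until the magazine is empty. Lay every pad flat on the tray's floor, side by side and not on one another, with its black lining face up, turning over those that come out lining down. Leave the pusher home and do not disturb the bottle, pliers, spanner and carton.

Things in the scene. Friction and masses are not known exactly. Their poses are not given: they have to be found in the camera images.
- magazine: gravity-fed pad magazine, fixed: grey block 62 mm wide (its y), top 30 mm above the work surface; on it four steel corner angles and a closed roof (top at 86 mm) hold a stack of up to four pads, long side along the magazine's x. Origin on the work surface under the stack's centre; stack space x -34 to +34 mm. Only the lowest pad can leave, towards -x. Once it is out and the pusher home, the rest drop
- gate (a point): middle of the gate's sill in the magazine's front: x = -38 mm, 30 mm above the work surface; the gate is 16.5 mm high. The block ends 4 mm in front of it; from there a tongue only 26 mm wide, level with the sill, carries the pad for 34 mm more, so that fingers can straddle pad and tongue. Axes as the magazine's
- pusher (a joint): hand pusher behind the stack (m): 0 = home, clear of the stack; 0.049 = fully forward, towards the magazine's -x. Its blade (9.5 mm high) pushes the lowest pad until 34 to 42 mm of it stands out of the gate, while the pads above ride on the blade. It slides stiffly (1.5 N) and stays where it is left
- pusher_knob (a point): point on the pusher's upright black grip, a block 12 (magazine x) x 14 mm (magazine y): top 16 mm above this point, foot 32 mm below it. It is 72 mm above the work surface and, when home, 107.5 mm behind (+x of) the magazine's origin
- tray: shallow loose aluminium tray, 170 (its x) x 330 mm (its y), 1.2 kg, origin at the centre of its underside; floor 4 mm thick, rim 5 mm wide and 11 mm high. A big open tool box (fixed, up to 0.3 m high) stands close behind it
- pad_a_mid (a point): brake pad, a flat steel-backed block 64 (its x) x 44 (its y) x 12 mm (its z), about 0.1 kg; this point is its centre. One 64x44 face is bare bright steel with two small round marks, the other is the black friction lining with a groove across its middle; its z axis points out of the lining face. May be absent
- pad_b_mid (a point): brake pad, a flat steel-backed block 64 (its x) x 44 (its y) x 12 mm (its z), about 0.1 kg; this point is its centre. One 64x44 face is bare bright steel with two small round marks, the other is the black friction lining with a groove across its middle; its z axis points out of the lining face. May be absent
- pad_c_mid (a point): brake pad, a flat steel-backed block 64 (its x) x 44 (its y) x 12 mm (its z), about 0.1 kg; this point is its centre. One 64x44 face is bare bright steel with two small round marks, the other is the black friction lining with a groove across its middle; its z axis points out of the lining face. May be absent
- pad_d_mid (a point): brake pad, a flat steel-backed block 64 (its x) x 44 (its y) x 12 mm (its z), about 0.1 kg; this point is its centre. One 64x44 face is bare bright steel with two small round marks, the other is the black friction lining with a groove across its middle; its z axis points out of the lining face. May be absent
- pad_e_mid (a point): brake pad, a flat steel-backed block 64 (its x) x 44 (its y) x 12 mm (its z), about 0.1 kg; this point is its centre. One 64x44 face is bare bright steel with two small round marks, the other is the black friction lining with a groove across its middle; its z axis points out of the lining face. May be absent
- pad_f_mid (a point): brake pad, a flat steel-backed block 64 (its x) x 44 (its y) x 12 mm (its z), about 0.1 kg; this point is its centre. One 64x44 face is bare bright steel with two small round marks, the other is the black friction lining with a groove across its middle; its z axis points out of the lining face. May be absent
- threadlock: small bottle 93 mm tall, stands between tray and magazine, behind them, not to be disturbed
- pliers: pliers lying in front, not to be disturbed
- spanner: spanner lying at the right edge, not to be disturbed
- gasket_box: small carton 100x70x23 mm on the right, not to be disturbed; may be absent

How it is judged:
By the outcome, as a careful person would: the job done as asked, in the order asked, and still so for the second after the job is handed in, with the robot touching nothing.
Of pad_b, pad_c only 1 to 1 are there at a start; the rules pass over those that are not, and their reading is None.
Of pad_e, pad_f, gasket_box only 1 to 1 are there at a start; the rules pass over those that are not, and their reading is None.
At some moment in a run one of tray may be knocked a few centimetres aside while the robot is not near it.
Once in a run the grip may slacken for a moment while it holds something.
It also fails if it takes over 210 s, if anything falls off the work surface, if the arm or the gripper's body presses on something with over 40 N, if the wrist force passes 120 N, or if a joint passes its speed limit or range.

### The arm

A 6-joint arm with a two-finger parallel gripper is mounted at the origin on a cart in front of the work surface, level with it; the furniture and walls round the work are solid. World frame = base frame: x ahead of the robot, y to its left, z up, the work surface at z = 0. Lengths are in m, angles in rad, forces in N, time in s.
With the tool pointing down it reaches from about 0.425 to 0.95 m from the base axis. Payload 3.5 kg.
Tool frame: the origin (TCP) lies on the centre line of the jaws, within the pads' length; the fingertips stand 11 mm ahead of it and the grasp point (between the pads) lies 8 mm behind it; x points along the fingers, y is the direction in which the jaws open and shut, and the axes are right-handed (so a half turn about x gives the same grasp; the last joint's range is limited). The gripper opens to 85 mm and grips with 20 to 120 N. Pads are 22 mm wide; open, the fingers measure 114 mm over their backs; the gripper's body (76 mm by 85 mm) begins 54 mm behind the grasp point. The pads swing forward as they close: fully open they stand 13 mm farther back than shut.
Start: joints at [1.051, 0.286, 1.577, -0, 1.279, -0.15], TCP at [0.244, 0.629, 0.242] pointing down, gripper open.
Joint ranges: [-2.77, 2.77], [-0.9, 2.22], [0.21, 2.48], [-1.53, 4.67], [0.24, 2.81], [-2.84, 2.84]. Speed limits (rad/s): [2.79, 2.79, 3.14, 3.14, 3.14, 3.14].

### API

Orientations are given as a unit quaternion [x, y, z, w].
In Python, from plant import ctrl gives the robot as it stands. The module is installed in compiled form; this text tells all that it offers.
- The arm moves only by the tool drive_tool, never from a script. Its argument "series" is a list of rows, each a list of 2 entries, a list of its own where there are three numbers: the shift along the tool's x, y, z in units of 50 mm (1.0 is 50 mm), then the turn, a rotation vector about the tool's x, y, z in degrees. A call has 1 to 5 rows; each row shifts and turns the pose as measured when the row begins, along the tool's axes as they then stand; what a row does not reach is not made up. A row lasts 1/10 s, in which the tool goes at most 50 mm and 8.59 degrees, less where a joint would pass 70% of its speed; a pose out of reach is approached as far as the arm can. A call is refused whole if a number of a shift passes 1 or a number of a turn 8.59, either way. A call with a gripper value outside its range is refused whole. "grip" is the gripper's target within -1 to 1 (fully open at 1, half-way at 0, shut at -1), set as the call begins (left out, the last holds). The fingers move at their own pace and stop on an object; "newtons" is the grip in N (left out, the last holds). Time passes only in rows, so rows that do not move let the fingers close. It gives the time, the measured TCP pose, the force and the opening at its end, in the units of the state.
- ctrl.get_state(): the state, without advancing time (a new reading comes with each control period).
- ctrl.read_camera(name): name is "scene" or "top"; returns a dict with "img" (480x640x3 uint8, red, green, blue), "camera_matrix" (3x3 intrinsics, pixels), "k1" (the pictures are not rectified: a ray, as slopes to the right and down, at radius r is drawn at 1 + k1 r^2 times it, then the intrinsics apply), "R" (3x3) and "t" (3): a world point X has camera coordinates R X + t. Camera axes: x right, y down, z forward; pixel columns grow to the right and rows downward; lengths in m; the calibration is good to about 2 mm. A picture is of the moment at which its call begins. There is no depth.
- ctrl.sign_off(): hands the job in, once; it reports no verdict.
The state is a dict: "time": time; "qpos": joint angles; "dq": joint speeds; "joint_efforts": joint torques, N m; "eef_pos": TCP position; "tcp_rot": TCP orientation; "contact_force": force on the tool from outside, world axes, zero at the start; "wrist_torque": the same for the moment, N m; "opening": opening from 0.0 (shut) to 1.0 (fully open).
Only numpy, scipy, OpenCV 4.12 (cv2) and the standard library are available. Lean on these libraries where they do the work, as an engineer would, in place of code of your own. Each camera call takes 0.05 s, during which the arm holds its last target.

## Working session

There is one attempt and no reset: what is moved stays moved. The work goes in short steps, Python scripts to look and compute and a tool call to move; the robot and the scene stay as the last step left them, time stands still between calls to the robot, and variables do not carry over. Pictures are saved under pics/ and viewed, and the job is handed in when it is done.

Besides the shell and the picture viewer there is one more tool, called in YAML: its name, and indented under it one key for each argument. drive_tool: Moves the arm, as the interface text tells. Its arguments: {"type":"object","properties":{"series":{"type":"array"},"grip":{"type":"number"},"newtons":{"type":"number"}},"required":["series"]}

```bash
ls; mkdir -p pics; cat > h.py <<'E'
import numpy as np, cv2
from plant import ctrl
from scipy.spatial.transform import Rotation as Rn
def snap(name,fn,crop=None,scale=1):
    c=ctrl.read_camera(name); im=c["img"]
    np.savez('cal_%s.npz'%name,**{k:np.array(c[k]) for k in("img","camera_matrix","k1","R","t")})
    save(im,fn,crop,scale); return c
def save(im,fn,crop=None,scale=1):
    if crop: x0,y0,x1,y1=crop; im=im[y0:y1,x0:x1]
    im=cv2.resize(im,None,fx=scale,fy=scale,interpolation=cv2.INTER_CUBIC)
    cv2.imwrite('pics/'+fn,im[:,:,::-1])
def cal(name): return np.load('cal_%s.npz'%name)
def px2w(name,u,v,z):
    c=cal(name);K=c["camera_matrix"];k1=float(c["k1"])
    d=np.array([(u-K[0,2])/K[0,0],(v-K[1,2])/K[1,1]]);s=d.copy()
    for _ in range(30): s=d/(1+k1*(s@s))
    R=c["R"];t=c["t"];o=-R.T@t;r=R.T@np.array([s[0],s[1],1]);
    return o+r*(z-o[2])/r[2]
def w2px(name,X):
    c=cal(name);K=c["camera_matrix"];k1=float(c["k1"])
    p=c["R"]@np.array(X)+c["t"];s=p[:2]/p[2];s=s*(1+k1*(s@s));return np.array([K[0,0]*s[0]+K[0,2],K[1,1]*s[1]+K[1,2]])
E
python3 - <<'E'
from h import *
for n in("scene","top"):
    c=snap(n,n+'0.png'); print(n,c["camera_matrix"],c["k1"],-np.array(c["R"]).T@c["t"])
s=ctrl.get_state();print(s);print(Rn.from_quat(s["tcp_rot"]).as_matrix())
E
```

```text
pics
scene [[495.55179144   0.         314.58019563]
 [  0.         495.55179144 237.55206413]
 [  0.           0.           1.        ]] -0.07085374420061435 [0.16849478 0.4573924  0.69126897]
top [[521.15336338   0.         323.11802923]
 [  0.         521.15336338 239.96073274]
 [  0.           0.           1.        ]] -0.12127332979877115 [ 0.32804867 -0.11661693  1.09682822]
{'time': 0.1, 'qpos': array([ 1.05101696e+00,  2.87061154e-01,  1.57804574e+00, -3.58827427e-05,
        1.27864535e+00, -1.50023545e-01]), 'dq': array([ 3.21956841e-05, -7.43311927e-04, -3.92176590e-03,  2.34745316e-03,
       -3.50135001e-04,  6.24640833e-04]), 'joint_efforts': array([ 6.44873398e-04, -4.07299626e+01, -2.93697667e+01, -1.80658799e-04,
        3.45050408e-03,  6.23988370e-06]), 'eef_pos': array([0.24363617, 0.6288661 , 0.24108792]), 'tcp_rot': array([ 0.1292562 ,  0.69529652, -0.13070641,  0.69481755]), 'contact_force': array([-0.38100359, -0.46642468,  0.41476913]), 'wrist_torque': array([ 0.01320572,  0.06110829, -0.02266661]), 'opening': 1.0016993183674345}
[[-1.04282319e-03  3.61376984e-01  9.32419212e-01]
 [-1.89144349e-03  9.32417339e-01 -3.61378374e-01]
 [-9.99997667e-01 -2.14047199e-03 -2.88822278e-04]]
```

View pics/scene0.png

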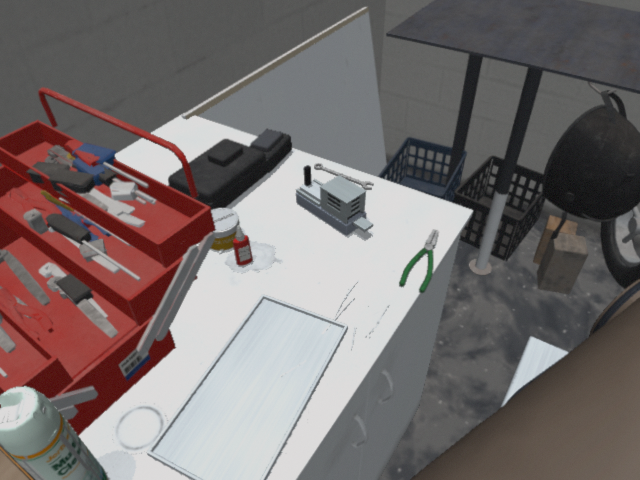

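View pics/top0.png

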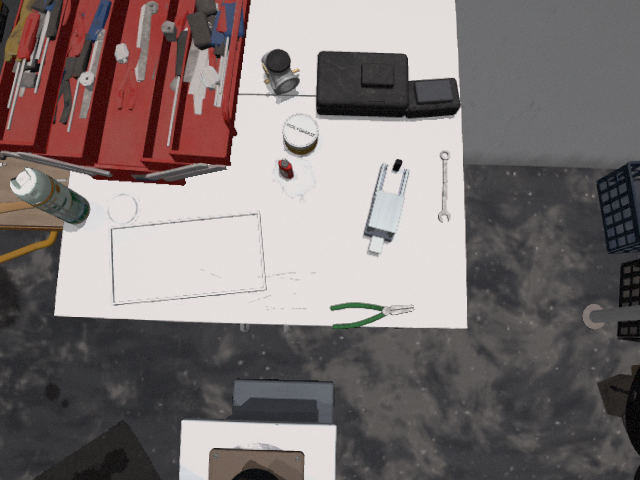

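The scene view shows the magazine at about (340,205) with its tongue towards (362,228). The knob is at (307,175), the tray corners at (265,298), (346,325) and (152,457), and the bottle at (242,250). In the top view the magazine is at (383,215), the tongue end at (375,250) and the knob at (397,165). The tray spans (111..265, 213..304). There is no carton.

```bash
python3 - <<'E'
from h import *
save(cal("scene")["img"],'s1.png',(285,155,385,245),8)
save(cal("top")["img"],'t1.png',(350,150,420,260),5)
save(cal("top")["img"],'t2.png',(95,200,285,315),4)
E
```

```text
(no output)
```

View pics/s1.png

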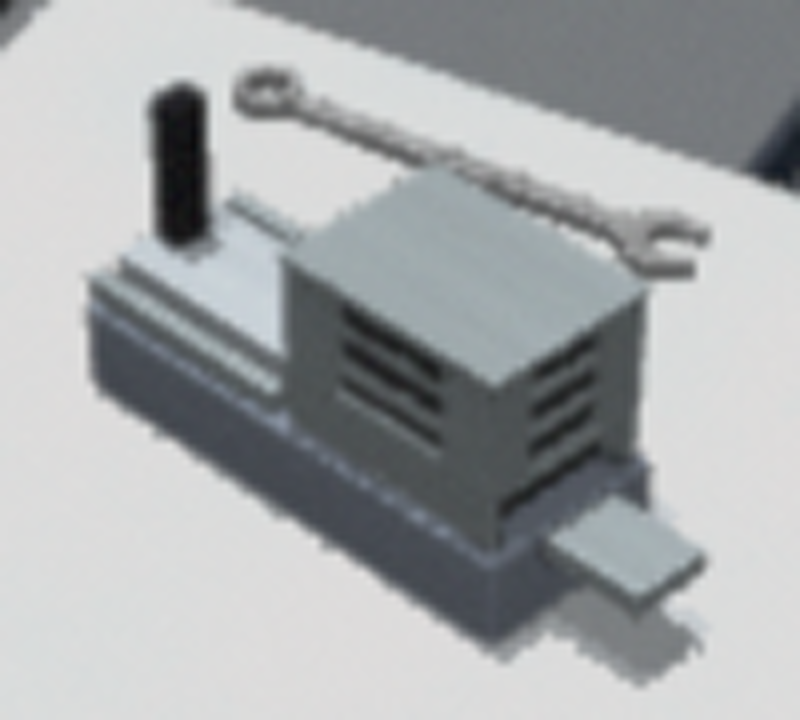

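View pics/t1.png

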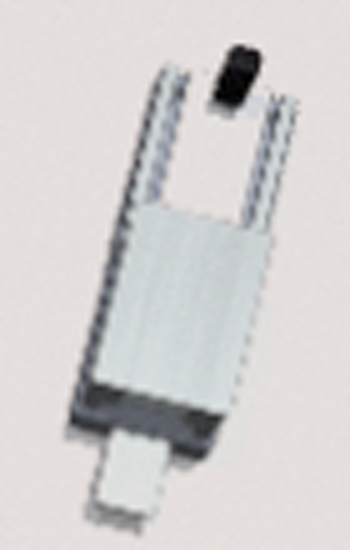

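View pics/t2.png

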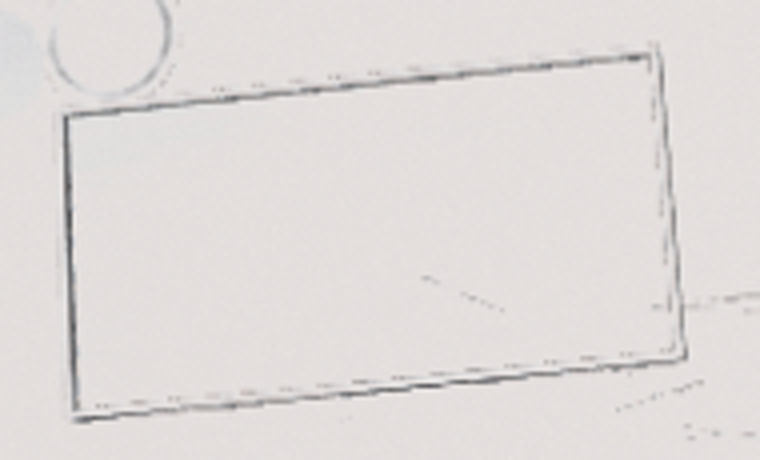

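```bash
python3 - <<'E'
from h import *
T=lambda u,v,z:px2w("top",350+u/5,150+v/5,z)
S=lambda u,v,z:px2w("scene",285+u/8,155+v/8,z)
for n,f,l in(("top",T,[(138,200),(275,238),(225,415),(92,382)]),("sc",S,[(435,165),(645,290),(497,385),(285,255)])):
    p=np.array([f(u,v,.086) for u,v in l]);print(n,'roof',p[:,:2].round(4),p.mean(0).round(4),np.linalg.norm(np.diff(p,axis=0),axis=1))
print('tongue end T',T(95,500,.03),T(150,515,.03),'S',S(705,558,.03),S(640,598,.03))
print('tongue base T',T(112,432,.03),T(170,438,.03),'S',S(615,497,.03),S(548,540,.03))
print('block front S',S(497,560,.03),S(648,470,.03),'T',T(70,418,.03),T(208,450,.03))
print('knob top T',T(245,52,.088),'S',S(180,88,.088),'knobfoot S',S(180,240,.04))
print('block rear',T(160,65,.03),S(90,280,.03), S(90,280,.036))
U=lambda u,v,z:px2w("top",95+u/4,200+v/4,z)
tr=np.array([U(66,114,.011),U(652,50,.011),U(686,357,.011),U(76,417,.011)]);print(tr,tr.mean(0),np.linalg.norm(np.diff(tr,axis=0),axis=1))
tr=np.array([px2w("scene",265,298,.011),px2w("scene",347,325,.011),px2w("scene",152,457,.011)]);print(tr,np.linalg.norm(np.diff(tr,axis=0),axis=1))
E
```

```text
top roof [[ 0.621  -0.2293]
 [ 0.6069 -0.2848]
 [ 0.5336 -0.2645]
 [ 0.5455 -0.2114]] [ 0.5768 -0.2475  0.086 ] [0.0572522  0.07607825 0.05440047]
sc roof [[ 0.606  -0.2809]
 [ 0.5328 -0.262 ]
 [ 0.545  -0.2092]
 [ 0.6182 -0.227 ]] [ 0.5755 -0.2448  0.086 ] [0.07561397 0.05422728 0.07531639]
tongue end T [ 0.50743807 -0.21837183  0.03      ] [ 0.50173967 -0.24135582  0.03      ] S [ 0.49902124 -0.23753634  0.03      ] [ 0.50562119 -0.21536972  0.03      ]
tongue base T [ 0.53642659 -0.22520821  0.03      ] [ 0.53455304 -0.24954674  0.03      ] S [ 0.53024333 -0.24662149  0.03      ] [ 0.53645851 -0.22266439  0.03      ]
block front S [ 0.54358706 -0.20906622  0.03      ] [ 0.52827242 -0.26072562  0.03      ] T [ 0.54189492 -0.20755531  0.03      ] [ 0.52989312 -0.26551829  0.03      ]
knob top T [ 0.68462084 -0.27271459  0.088     ] S [ 0.68159738 -0.27343207  0.088     ] knobfoot S [ 0.68094214 -0.26967604  0.04      ]
block rear [ 0.69795432 -0.24484339  0.03      ] [ 0.69975622 -0.25225287  0.03      ] [ 0.69493584 -0.24581393  0.036     ]
[[ 0.54205299  0.33585164  0.011     ]
 [ 0.58547114  0.01839212  0.011     ]
 [ 0.42175503 -0.00725464  0.011     ]
 [ 0.37944418  0.31477225  0.011     ]] [0.48218083 0.16544034 0.011     ] [0.32041486 0.16571277 0.32479459]
[[ 0.57827452  0.02336324  0.011     ]
 [ 0.42220163 -0.003042    0.011     ]
 [ 0.53439918  0.34364085  0.011     ]] [0.15829083 0.36438619]
```

Magazine origin is about (0.577,-0.246) at yaw -14.2°, and the knob is about (0.681,-0.273). Both views agree within 3 mm. The tray centre is about (0.482,0.166) at yaw about 8°. Next is a motion planner helper.

```bash
cat >> h.py <<'E'
MO=np.array([.5766,-.2463]);MY=np.radians(-14.2)
def mag(x,y,z):
    c,s=np.cos(MY),np.sin(MY);return np.array([MO[0]+c*x-s*y,MO[1]+s*x+c*y,z])
def down(yawz,tilt=0,flip=False):
    """tool down, tool z (horizontal) pointing at world yaw yawz(deg). tilt>0: fingers swing toward tool +z dir"""
    a=np.radians(yawz);z=np.array([np.cos(a),np.sin(a),0]);x=np.array([0,0,-1.]);y=np.cross(z,x)
    R=np.column_stack([x,y,z]);return R@Rn.from_rotvec([0,-np.radians(tilt),0]).as_matrix()
def plan(p,R,step=50,deg=8.5,show=5):
    import json,os
    s=ctrl.get_state();
    with open('log.txt','a') as f: f.write(json.dumps([list(map(float,s["qpos"])),list(map(float,s["eef_pos"])),list(map(float,s["tcp_rot"]))])+'\n')
    P=np.array(s["eef_pos"]);C=Rn.from_quat(s["tcp_rot"]).as_matrix()
    p=np.array(p);d=p-P;w=Rn.from_matrix(C.T@R).as_rotvec();ang=np.degrees(np.linalg.norm(w))
    n=max(1,int(np.ceil(np.linalg.norm(d)*1000/step-.02)),int(np.ceil(ang/deg-.02)))
    rows=[]
    for i in range(n):
        dd=C.T@(p-P)/(n-i); ww=np.degrees(Rn.from_matrix(C.T@R).as_rotvec())/(n-i)
        a=(dd/.05).round(2);b=ww.round(1); rows.append([a.tolist(),b.tolist()])
        P=P+C@a*.05;C=C@Rn.from_rotvec(np.radians(b)).as_matrix()
    print('n=',n,'dist mm',(d*1000).round(1),'ang',round(ang,1))
    for i in range(0,min(n,show),5): print(str(rows[i:i+5]).replace(' ',''))
def st():
    s=ctrl.get_state();R=Rn.from_quat(s["tcp_rot"]).as_matrix()
    print('t',round(s["time"],2),'p',s["eef_pos"].round(4),'F',s["contact_force"].round(1),'op',round(s["opening"],3),'q',s["qpos"].round(3),'toolx',R[:,0].round(3),'toolz',R[:,2].round(3))
E
python3 - <<'E'
from h import *
k=mag(.1075,0,.20);print(k)
plan(k,down(-14.2),45,8.5,30)
print(px2w("top",185,182,.1),px2w("top",232,160,.2))
E
```

```text
[ 0.68081538 -0.27267054  0.2       ]
n= 23 dist mm [ 437.2 -901.5  -41.1] ang 7.0
[[[0.04,-0.59,0.64],[-0.3,-0.0,0.0]],[[0.04,-0.6,0.63],[-0.3,-0.0,0.0]],[[0.04,-0.6,0.63],[-0.3,-0.0,0.0]],[[0.04,-0.6,0.63],[-0.3,-0.0,0.0]],[[0.04,-0.61,0.63],[-0.3,-0.0,0.0]]]
[[[0.04,-0.61,0.62],[-0.3,-0.0,0.0]],[[0.04,-0.61,0.62],[-0.3,-0.0,0.0]],[[0.04,-0.62,0.62],[-0.3,-0.0,0.0]],[[0.04,-0.62,0.61],[-0.3,-0.0,0.0]],[[0.03,-0.62,0.61],[-0.3,-0.0,0.0]]]
[[[0.04,-0.63,0.61],[-0.3,-0.0,0.0]],[[0.03,-0.63,0.6],[-0.3,-0.0,0.0]],[[0.04,-0.63,0.6],[-0.3,-0.0,0.0]],[[0.03,-0.64,0.6],[-0.3,-0.0,0.0]],[[0.04,-0.64,0.59],[-0.3,-0.0,0.0]]]
[[[0.03,-0.64,0.59],[-0.3,-0.0,0.0]],[[0.04,-0.64,0.58],[-0.3,-0.0,0.0]],[[0.03,-0.65,0.58],[-0.3,-0.0,0.0]],[[0.04,-0.65,0.58],[-0.3,-0.0,0.0]],[[0.03,-0.65,0.58],[-0.3,-0.0,0.0]]]
[[[0.04,-0.66,0.57],[-0.3,-0.0,0.0]],[[0.03,-0.66,0.57],[-0.3,-0.0,0.1]],[[0.04,-0.66,0.56],[-0.4,-0.0,0.0]]]
[0.62330534 0.1573098  0.1       ] [0.6370731  0.04716208 0.2       ]
```

drive_tool:
  series:
    - [[0.03,-0.6,0.64],[-0.3,0,0]]
    - [[0.03,-0.6,0.63],[-0.3,0,0]]
    - [[0.03,-0.6,0.63],[-0.3,0,0]]
    - [[0.03,-0.6,0.63],[-0.3,0,0]]
    - [[0.03,-0.6,0.63],[-0.3,0,0]]
  grip: 0.2
  newtons: 50

```text
time: 0.6
eef_pos: [0.3382, 0.4298, 0.2294]
tcp_rot: [0.115, 0.699, -0.119, 0.696]
contact_force: [0.5, 0.1, 0.8]
opening: 0.599
```

drive_tool:
  series:
    - [[0.03,-0.61,0.62],[-0.3,0,0]]
    - [[0.03,-0.61,0.62],[-0.3,0,0]]
    - [[0.03,-0.62,0.62],[-0.3,0,0]]
    - [[0.03,-0.62,0.61],[-0.3,0,0]]
    - [[0.03,-0.62,0.61],[-0.3,0,0]]

```text
time: 1.1
eef_pos: [0.4362, 0.226, 0.2199]
tcp_rot: [0.105, 0.701, -0.11, 0.697]
contact_force: [0.9, 0.2, -0.5]
opening: 0.596
```

drive_tool:
  series:
    - [[0.03,-0.61,0.62],[-0.3,0,0]]
    - [[0.03,-0.61,0.62],[-0.3,0,0]]
    - [[0.03,-0.62,0.62],[-0.3,0,0]]
    - [[0.03,-0.62,0.61],[-0.3,0,0]]
    - [[0.03,-0.62,0.61],[-0.3,0,0]]

```text
time: 1.6
eef_pos: [0.54, 0.0252, 0.2109]
tcp_rot: [0.095, 0.703, -0.1, 0.698]
contact_force: [0.8, 0.6, 0.8]
opening: 0.602
```

```bash
python3 - <<'E'
from h import *
st();plan(mag(.1075,0,.20),down(-14.2),45,8.5,30)
E
```

```text
t 1.6 p [0.54   0.0252 0.2109] F [0.8 0.6 0.8] op 0.602 q [-0.138  0.023  1.932 -0.007  1.194 -1.429] toolx [-0.009 -0.005 -1.   ] toolz [ 0.962 -0.274 -0.007]
n= 8 dist mm [ 140.8 -297.8  -10.9] ang 1.8
[[[0.03,-0.62,0.54],[-0.2,-0.0,0.1]],[[0.03,-0.62,0.54],[-0.2,-0.1,0.0]],[[0.03,-0.62,0.54],[-0.2,-0.0,0.1]],[[0.03,-0.63,0.54],[-0.2,-0.1,0.0]],[[0.03,-0.63,0.53],[-0.2,-0.0,0.1]]]
[[[0.02,-0.63,0.53],[-0.2,-0.1,0.0]],[[0.03,-0.63,0.53],[-0.3,-0.0,0.1]],[[0.02,-0.63,0.53],[-0.2,-0.1,0.0]]]
```

drive_tool:
  series:
    - [[0.03,-0.63,0.54],[-0.2,0,0]]
    - [[0.03,-0.63,0.54],[-0.2,0,0]]
    - [[0.03,-0.63,0.54],[-0.2,0,0]]
    - [[0.03,-0.63,0.54],[-0.2,0,0]]
    - [[0.03,-0.63,0.54],[-0.2,0,0]]

```text
time: 2.1
eef_pos: [0.6289, -0.1714, 0.2002]
tcp_rot: [0.09, 0.705, -0.094, 0.697]
contact_force: [0.6, 0.2, 0.6]
opening: 0.602
```

```bash
python3 - <<'E'
from h import *
st();plan(mag(.1075,0,.20),down(-14.2),45,8.5,30)
E
```

```text
t 2.1 p [ 0.6289 -0.1714  0.2002] F [0.6 0.2 0.6] op 0.602 q [-0.418  0.277  1.667 -0.009  1.208 -1.725] toolx [-0.013 -0.003 -1.   ] toolz [ 0.966 -0.258 -0.011]
n= 3 dist mm [  51.9 -101.3   -0.2] ang 1.1
[[[-0.0,-0.56,0.51],[-0.3,-0.2,0.1]],[[-0.0,-0.57,0.5],[-0.2,-0.2,0.1]],[[0.0,-0.57,0.51],[-0.3,-0.3,0.2]]]
```

drive_tool:
  series:
    - [[0,-0.56,0.5],[-0.3,-0.2,0.1]]
    - [[0,-0.57,0.5],[-0.2,-0.2,0.1]]
    - [[0,-0.57,0.5],[-0.3,-0.2,0.1]]
    - [[0,0,0],[0,0,0]]

```text
time: 2.5
eef_pos: [0.6806, -0.2818, 0.195]
tcp_rot: [0.089, 0.703, -0.089, 0.7]
contact_force: [-0.4, 0.4, 0.2]
opening: 0.599
```

```bash
python3 - <<'E'
from h import *
st();plan(mag(.1075,0,.10),down(-14.2),45,8.5,30)
snap("scene","s2.png",(240,100,400,260),4)
snap("top","t3.png",(330,100,450,260),4)
E
```

```text
t 2.5 p [ 0.6806 -0.2818  0.195 ] F [-0.4  0.4  0.2] op 0.599 q [-0.529  0.458  1.442 -0.002  1.247 -1.848] toolx [-0.005  0.001 -1.   ] toolz [ 0.968 -0.249 -0.005]
n= 3 dist mm [  0.2   9.2 -95. ] ang 0.4
[[[0.63,0.06,-0.01],[-0.1,-0.1,0.0]],[[0.64,0.06,-0.01],[-0.1,-0.1,0.0]],[[0.63,0.06,-0.01],[-0.0,-0.1,0.0]]]
```

View pics/s2.png

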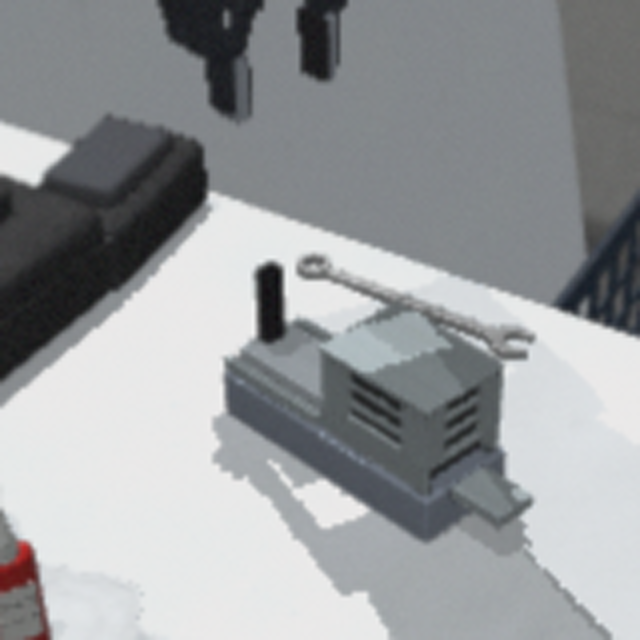

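drive_tool:
  series:
    - [[0.63,0.06,0],[0,0,0]]
    - [[0.63,0.06,0],[0,0,0]]
    - [[0.6,0.06,0],[0,0,0]]
    - [[0,0,0],[0,0,0]]

```text
time: 3.0
eef_pos: [0.6808, -0.2631, 0.1016]
tcp_rot: [0.088, 0.704, -0.085, 0.7]
contact_force: [-1.5, -0.0, -0.6]
opening: 0.599
```

```bash
python3 - <<'E'
from h import *
st();plan(mag(.1075,0,.068),down(-14.2),20,8.5,30)
snap("scene","s3.png",(240,100,400,260),4)
E
```

```text
t 3.0 p [ 0.6808 -0.2631  0.1016] F [-1.5 -0.  -0.6] op 0.599 q [-5.080e-01  5.350e-01  1.514e+00  1.000e-03  1.100e+00 -1.833e+00] toolx [-0.006  0.004 -1.   ] toolz [ 0.97  -0.243 -0.007]
n= 2 dist mm [ -0.   -9.6 -33.6] ang 0.4
[[[0.34,-0.09,0.03],[0.1,-0.2,-0.1]],[[0.33,-0.1,0.02],[0.0,-0.2,-0.0]]]
```

View pics/s3.png

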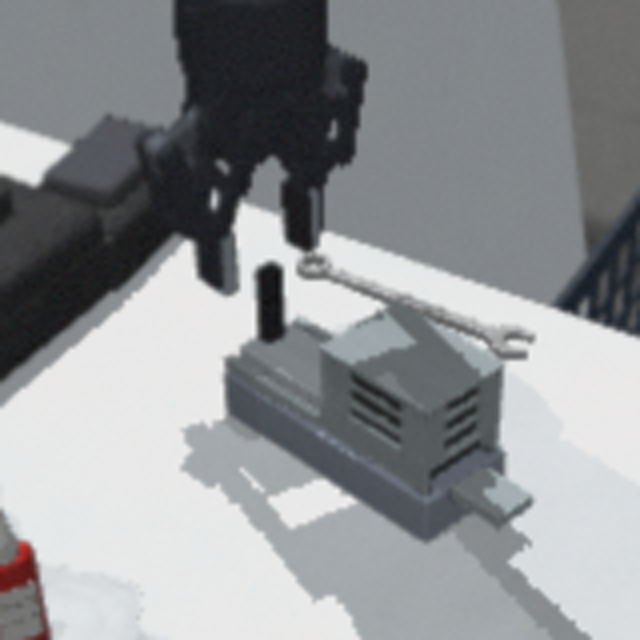

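drive_tool:
  series:
    - [[0,0,0],[0,0,0]]
    - [[0,0,0],[0,0,0]]

```text
time: 3.25
eef_pos: [0.6839, -0.2633, 0.109]
tcp_rot: [0.086, 0.701, -0.086, 0.703]
contact_force: [-0.1, 0.4, -0.7]
opening: 0.599
```

```bash
python3 - <<'E'
from h import *
st();plan(mag(.1075,0,.068),down(-14.2),20,8.5,30)
E
```

```text
t 3.25 p [ 0.6839 -0.2633  0.109 ] F [-0.1  0.4 -0.7] op 0.599 q [-5.060e-01  5.280e-01  1.509e+00  1.000e-03  1.102e+00 -1.833e+00] toolx [ 0.003 -0.001 -1.   ] toolz [ 0.97  -0.241  0.003]
n= 3 dist mm [ -3.1  -9.3 -41. ] ang 0.3
[[[0.27,-0.07,-0.01],[0.1,0.1,0.0]],[[0.27,-0.06,-0.0],[0.1,0.0,0.0]],[[0.28,-0.07,-0.01],[0.0,0.1,0.0]]]
```

drive_tool:
  series:
    - [[0.1,-0.09,-0.03],[0,0,0]]
    - [[0.1,-0.09,-0.02],[0,0,0]]
    - [[0,0,0],[0,0,0]]

```text
time: 3.55
eef_pos: [0.6811, -0.2733, 0.1038]
tcp_rot: [0.084, 0.698, -0.087, 0.706]
contact_force: [-0.2, -0.7, -0.4]
opening: 0.595
```

```bash
python3 - <<'E'
from h import *
st();plan(mag(.1075,0,.068),down(-14.2),20,8.5,30)
E
```

```text
t 3.55 p [ 0.6811 -0.2733  0.1038] F [-0.2 -0.7 -0.4] op 0.595 q [-0.52   0.532  1.514  0.     1.085 -1.847] toolx [ 0.01  -0.005 -1.   ] toolz [ 0.97  -0.241  0.011]
n= 2 dist mm [ -0.3   0.7 -35.8] ang 0.7
[[[0.36,0.01,-0.01],[0.1,0.3,0.1]],[[0.36,0.0,-0.01],[0.2,0.3,0.1]]]
```

drive_tool:
  series:
    - [[0.36,0,0],[0.1,0.3,0]]
    - [[0.36,0,0],[0.1,0.3,0]]
    - [[0,0,0],[0,0,0]]

```text
time: 3.85
eef_pos: [0.6812, -0.2744, 0.0652]
tcp_rot: [0.087, 0.702, -0.089, 0.702]
contact_force: [0.1, -0.6, -0.7]
opening: 0.598
```

```bash
python3 - <<'E'
from h import *
st();plan(mag(.1075,0,.068),down(-14.2),20,8.5,30)
snap("scene","s4.png",(240,100,400,260),4)
E
```

```text
t 3.85 p [ 0.6812 -0.2744  0.0652] F [ 0.1 -0.6 -0.7] op 0.598 q [-0.52   0.582  1.518 -0.003  1.041 -1.841] toolx [-0.001 -0.003 -1.   ] toolz [ 0.969 -0.246  0.   ]
n= 1 dist mm [-0.4  1.7  2.8] ang 0.2
[[[-0.06,0.03,-0.02],[-0.0,0.0,0.2]]]
```

View pics/s4.png

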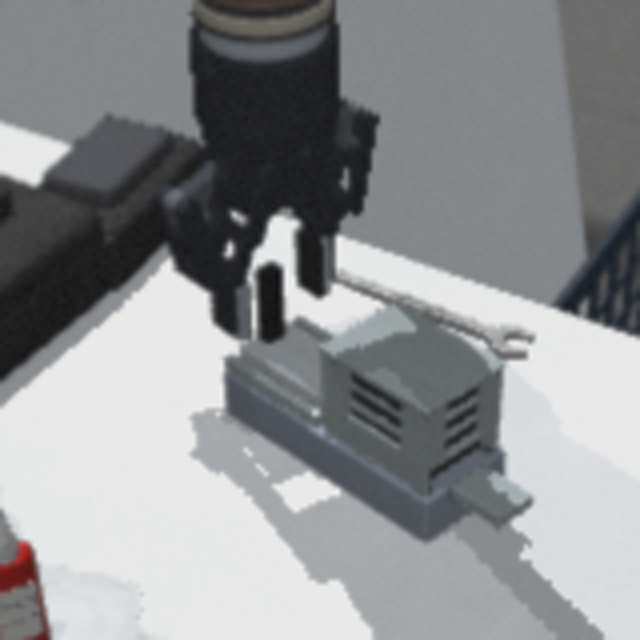

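The fingers straddle the knob at (270,300) in the crop. I'll close now.

drive_tool:
  series:
    - [[0,0,0],[0,0,0]]
    - [[0,0,0],[0,0,0]]
    - [[0,0,0],[0,0,0]]
    - [[0,0,0],[0,0,0]]
    - [[0,0,0],[0,0,0]]
  grip: -1
  newtons: 50

```text
time: 4.4
eef_pos: [0.6821, -0.2729, 0.0659]
tcp_rot: [0.086, 0.702, -0.087, 0.702]
contact_force: [-0.4, -0.2, -1.0]
opening: 0.159
```

```bash
python3 - <<'E'
from h import *
st();plan(mag(.0585,0,.068),down(-14.2),12,8.5,30)
E
```

```text
t 4.4 p [ 0.6821 -0.2729  0.0659] F [-0.4 -0.2 -1. ] op 0.159 q [-5.180e-01  5.820e-01  1.517e+00 -1.000e-03  1.042e+00 -1.842e+00] toolx [ 0.    -0.001 -1.   ] toolz [ 0.97  -0.244  0.001]
n= 5 dist mm [-48.8  12.3   2.1] ang 0.1
[[[-0.01,-0.0,-0.2],[0.0,0.0,0.0]],[[-0.01,-0.0,-0.2],[0.0,0.0,0.0]],[[-0.01,-0.0,-0.2],[0.0,0.0,0.0]],[[-0.01,-0.0,-0.2],[0.0,0.0,0.0]],[[-0.0,-0.0,-0.21],[0.1,0.0,0.1]]]
```

drive_tool:
  series:
    - [[0,0,-0.2],[0,0,0]]
    - [[0,0,-0.2],[0,0,0]]
    - [[0,0,-0.2],[0,0,0]]
    - [[0,0,-0.2],[0,0,0]]
    - [[0,0,-0.2],[0,0,0]]

```text
time: 4.9
eef_pos: [0.6355, -0.2618, 0.066]
tcp_rot: [0.085, 0.696, -0.089, 0.708]
contact_force: [3.4, -1.5, -3.5]
opening: 0.159
```

```bash
python3 - <<'E'
from h import *
st();plan(mag(.0585,0,.068),down(-14.2),12,8.5,30)
E
```

```text
t 4.9 p [ 0.6355 -0.2618  0.066 ] F [ 3.4 -1.5 -3.5] op 0.159 q [-0.539  0.484  1.661  0.002  0.979 -1.864] toolx [ 0.016 -0.007 -1.   ] toolz [ 0.969 -0.245  0.018]
n= 1 dist mm [-2.2  1.1  2. ] ang 1.0
[[[-0.04,0.01,-0.05],[0.0,1.0,0.2]]]
```

drive_tool:
  series:
    - [[0,0,-0.08],[0,0.5,0]]
    - [[0,0,-0.05],[0,0.3,0]]
    - [[0,0,-0.03],[0,0,0]]
    - [[0,0,0],[0,0,0]]

```text
time: 5.3
eef_pos: [0.6346, -0.2615, 0.0661]
tcp_rot: [0.085, 0.689, -0.092, 0.714]
contact_force: [2.9, -1.4, -2.5]
opening: 0.152
```

```bash
python3 - <<'E'
from h import *
st()
snap("scene","s5.png",(280,150,380,250),7)
E
```

```text
t 5.3 p [ 0.6346 -0.2615  0.0661] F [ 2.9 -1.4 -2.5] op 0.152 q [-0.541  0.474  1.676  0.007  0.956 -1.865] toolx [ 0.034 -0.013 -0.999] toolz [ 0.968 -0.248  0.036]
```

View pics/s5.png

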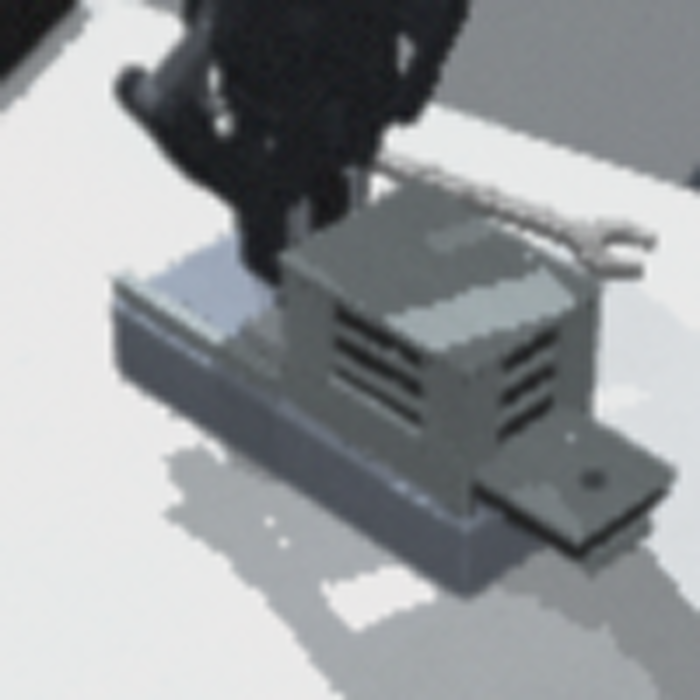

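The pad is out, steel with a round mark on top and black below, so lining is down and it needs turning over.

drive_tool:
  series:
    - [[0,0,0],[0,0,0]]
    - [[0,0,0],[0,-0.5,0]]
    - [[-0.2,0,0],[0,-0.5,0]]
    - [[-0.6,0,0],[0,-0.5,0]]
    - [[-0.6,0,0],[0,-0.5,0]]
  grip: 0.2

```text
time: 5.85
eef_pos: [0.6256, -0.259, 0.1344]
tcp_rot: [0.085, 0.68, -0.092, 0.722]
contact_force: [-0.7, -0.5, 0.5]
opening: 0.599
```

```bash
python3 - <<'E'
from h import *
S=lambda u,v,z:px2w("scene",280+u/7,150+v/7,z)
q=S(577,553,.042),S(675,470,.042);print(q)
c,s_=np.cos(MY),np.sin(MY)
for p in q: d=p[:2]-MO;print('mag',c*d[0]+s_*d[1],-s_*d[0]+c*d[1])
st();plan(mag(-.063,0,.13),down(-14.2),45,8.5,30)
E
```

```text
(array([ 0.50491108, -0.20245346,  0.042     ]), array([ 0.49851202, -0.24932817,  0.042     ]))
mag -0.08025437228137015 0.024920997425233304
mag -0.07495920054995295 -0.022091203815322254
t 5.85 p [ 0.6256 -0.259   0.1344] F [-0.7 -0.5  0.5] op 0.599 q [-0.548  0.361  1.689  0.018  1.032 -1.875] toolx [ 0.058 -0.017 -0.998] toolz [ 0.967 -0.249  0.061]
n= 3 dist mm [-110.1   28.1   -4.4] ang 3.5
[[[-0.02,-0.0,-0.76],[-0.1,1.2,0.0]],[[0.0,-0.0,-0.76],[-0.1,1.1,0.1]],[[0.02,-0.0,-0.75],[-0.1,1.2,0.0]]]
```

drive_tool:
  series:
    - [[0,0,-0.75],[0,1.2,0]]
    - [[0,0,-0.75],[0,1.2,0]]
    - [[0,0,-0.73],[0,1.2,0]]
    - [[0,0,0],[0,0,0]]
    - [[0,0,0],[0,0,0]]
  grip: 0.6

```text
time: 6.35
eef_pos: [0.5173, -0.2331, 0.1422]
tcp_rot: [0.085, 0.696, -0.093, 0.707]
contact_force: [-1.1, 0.4, 0.3]
opening: 0.8
```

```bash
python3 - <<'E'
from h import *
st();plan(mag(-.062,0.0005,.07),down(-14.2),35,8.5,30)
E
```

```text
t 6.35 p [ 0.5173 -0.2331  0.1422] F [-1.1  0.4  0.3] op 0.8 q [-0.601  0.147  1.935 -0.004  1.041 -1.916] toolx [ 0.013 -0.013 -1.   ] toolz [ 0.968 -0.25   0.016]
n= 3 dist mm [ -0.7   2.5 -72.2] ang 1.1
[[[0.48,0.02,-0.02],[-0.1,0.3,0.2]],[[0.48,0.02,-0.01],[-0.1,0.3,0.2]],[[0.48,0.01,-0.01],[-0.1,0.3,0.1]]]
```

drive_tool:
  series:
    - [[0.48,0.02,0],[0,0.3,0.2]]
    - [[0.48,0.02,0],[0,0.3,0.2]]
    - [[0.4,0.02,0],[0,0.3,0.2]]
    - [[0,0,0],[0,0,0]]

```text
time: 6.75
eef_pos: [0.5245, -0.2341, 0.0779]
tcp_rot: [0.088, 0.697, -0.091, 0.706]
contact_force: [-0.2, 0.3, -0.5]
opening: 0.8
```

```bash
python3 - <<'E'
from h import *
st();plan(mag(-.062,0.0005,.033),down(-14.2),20,8.5,30)
snap("scene","s6.png",(280,150,380,250),7)
E
```

```text
t 6.75 p [ 0.5245 -0.2341  0.0779] F [-0.2  0.3 -0.5] op 0.8 q [-0.597  0.254  1.945  0.002  0.931 -1.916] toolx [ 0.011 -0.006 -1.   ] toolz [ 0.968 -0.251  0.012]
n= 3 dist mm [ -7.9   3.5 -44.9] ang 0.8
[[[0.3,0.01,-0.06],[-0.1,0.2,0.0]],[[0.3,0.01,-0.06],[-0.1,0.3,0.1]],[[0.3,0.01,-0.06],[-0.1,0.2,0.0]]]
```

View pics/s6.png

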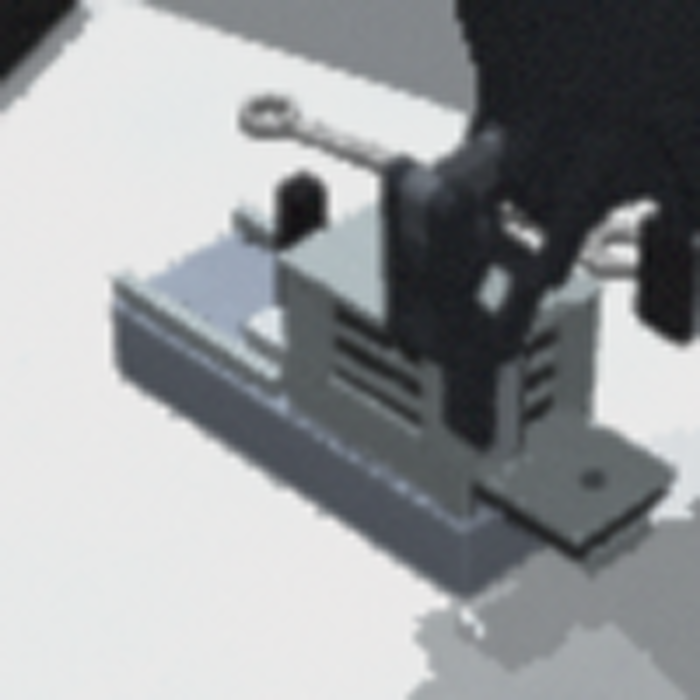

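drive_tool:
  series:
    - [[0.05,0.02,-0.1],[0,0.4,0]]
    - [[0.2,0.01,-0.06],[0,0.3,0]]
    - [[0.2,0.01,0],[0,0.1,0]]
    - [[0,0,0],[0,0,0]]

```text
time: 7.2
eef_pos: [0.5211, -0.2326, 0.0598]
tcp_rot: [0.087, 0.699, -0.092, 0.704]
contact_force: [0.4, 0.1, -0.0]
opening: 0.801
```

```bash
python3 - <<'E'
from h import *
st();plan(mag(-.062,0.0005,.033),down(-14.2),20,8.5,30)
E
```

```text
t 7.2 p [ 0.5211 -0.2326  0.0598] F [ 0.4  0.1 -0. ] op 0.801 q [-0.596  0.276  1.957 -0.004  0.899 -1.911] toolx [ 0.006 -0.008 -1.   ] toolz [ 0.968 -0.25   0.008]
n= 2 dist mm [ -4.5   2.  -26.8] ang 0.6
[[[0.27,0.01,-0.05],[-0.1,0.2,0.2]],[[0.26,0.01,-0.05],[-0.2,0.2,0.2]]]
```

drive_tool:
  series:
    - [[0.2,0.02,-0.08],[0,0.2,0.1]]
    - [[0.2,0.01,-0.06],[0,0.2,0.1]]
    - [[0.16,0,-0.05],[0,0.1,0]]
    - [[0,0,0],[0,0,0]]

```text
time: 7.6
eef_pos: [0.5114, -0.2285, 0.0292]
tcp_rot: [0.088, 0.702, -0.09, 0.701]
contact_force: [-1.2, 0.1, -0.1]
opening: 0.8
```

```bash
python3 - <<'E'
from h import *
st();plan(mag(-.062,0.0005,.033),down(-14.2),20,8.5,30)
snap("scene","s7.png",(280,150,380,250),7)
E
```

```text
t 7.6 p [ 0.5114 -0.2285  0.0292] F [-1.2  0.1 -0.1] op 0.8 q [-0.6    0.312  1.982 -0.004  0.848 -1.915] toolx [-0.003 -0.002 -1.   ] toolz [ 0.968 -0.25  -0.002]
n= 1 dist mm [ 5.2 -2.1  3.8] ang 0.3
[[[-0.08,-0.02,0.11],[-0.3,-0.1,0.1]]]
```

View pics/s7.png

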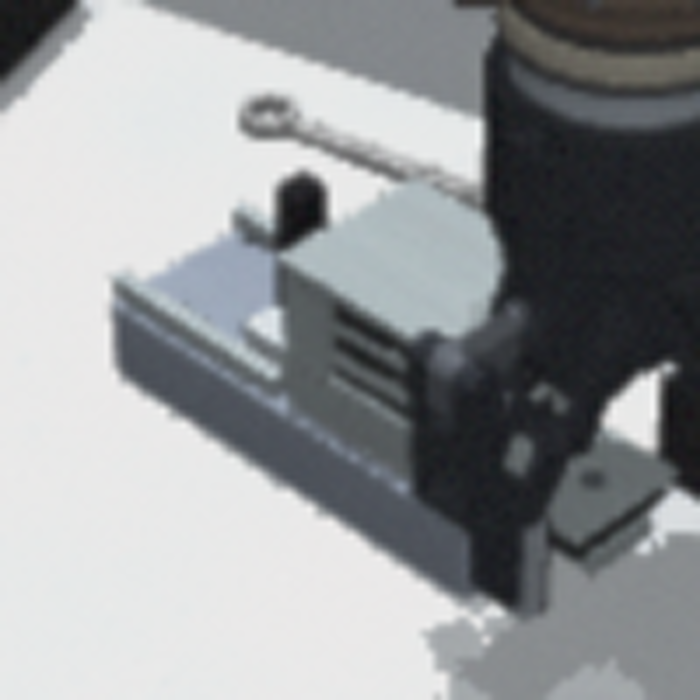

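drive_tool:
  series:
    - [[0,0,0],[0,0,0]]
    - [[0,0,0],[0,0,0]]
    - [[0,0,0],[0,0,0]]
    - [[0,0,0],[0,0,0]]
    - [[0,0,0],[0,0,0]]
  grip: -1
  newtons: 60

```text
time: 8.15
eef_pos: [0.5121, -0.2294, 0.0307]
tcp_rot: [0.088, 0.702, -0.09, 0.701]
contact_force: [0.7, 0.0, -1.2]
opening: 0.5
```

```bash
python3 - <<'E'
from h import *
st()
E
```

```text
t 8.15 p [ 0.5121 -0.2294  0.0307] F [ 0.7  0.  -1.2] op 0.5 q [-0.6    0.31   1.981 -0.005  0.85  -1.915] toolx [-0.002 -0.004 -1.   ] toolz [ 0.968 -0.25  -0.001]
```

```bash
cat > fk.py <<'E'
import numpy as np,json
from scipy.spatial.transform import Rotation as Rn
from scipy.optimize import least_squares
ry=lambda a:Rn.from_euler('y',a).as_matrix(); rz=lambda a:Rn.from_euler('z',a).as_matrix()
def fk(q,P,full=False):
    a0,d,h,L1,ex,L2,lt,ld=P
    A=rz(q[0]);p=A@[a0,d,h];A=A@ry(q[1]);p=p+A@[0,0,L1];A=A@ry(q[2]);p=p+A@[ex,0,L2];w=p
    A=A@rz(q[3])@ry(q[4]);p=p+A@[ld,0,lt];A=A@rz(q[5])
    return (p,A,w) if full else (p,A)
D=[json.loads(l) for l in open('log.txt')]
def fit():
    def f(P):
        r=[]
        for q,p,_ in D: r+=list(fk(q,P)[0]-p)
        return np.array(r+list((P-P0)*1e-3))
    P0=np.array([0,0,.15,.43,0,.4,.2,0]);return least_squares(f,P0)
E
python3 - <<'E'
from fk import *
s=fit();print(s.x.round(4),'rms',np.sqrt(np.mean(s.fun**2)))
q,p,o=D[-1];p2,A=fk(q,s.x);print(p2-p);print(A.round(3));print(Rn.from_quat(o).as_matrix().round(3))
E
```

```text
[0.     0.1009 0.2403 0.443  0.0206 0.5725 0.2383 0.    ] rms 3.075981127356054e-05
[ 6.22468597e-07 -3.48265952e-07  1.48358847e-07]
[[-0.25  -0.968 -0.003]
 [-0.968  0.25  -0.002]
 [ 0.003  0.002 -1.   ]]
[[-0.003  0.25   0.968]
 [-0.002  0.968 -0.25 ]
 [-1.    -0.003 -0.002]]
```

```bash
cat >> fk.py <<'E'
PP=np.array([0,.1009,.2403,.443,.0206,.5725,.2383,0.]) if not len(D)>5 else fit().x
LO=np.array([-2.77,-.9,.21,-1.53,.24,-2.84]);HI=np.array([2.77,2.22,2.48,4.67,2.81,2.84])
def ik(p,R,q0):
    T=np.column_stack([-R[:,2],R[:,1],R[:,0]])
    def f(q):
        a,A=fk(q,PP);return np.r_[(a-p)*5,Rn.from_matrix(A.T@T).as_rotvec()]
    s=least_squares(f,np.clip(q0,LO+.02,HI-.02),bounds=(LO,HI));return s.x,np.linalg.norm(s.fun)
E
python3 - <<'E'
from h import *; from fk import *
q0=ctrl.get_state()["qpos"]
for x in(-.075,-.085):
  for t in(0,20,30,40,45):
    q,e=ik(mag(x,0,.04),down(-14.2,t),q0);print(x,t,q.round(2),round(e,4))
best=ik(np.array([.48,.1,.2]),down(-14.2),q0)[0]
for psi in range(-180,180,20):
  out=[]
  qs=ik(np.array([.48,.1,.2]),down(psi),best)
  qq=qs[0]
  for t in(0,-20,-40,-50,-60,-70,-80,-90):
    qq,e=ik(np.array([.48,.12,.07]),down(psi,t),qq)
    out.append('%d:%s'%(t,'ok' if e<.003 else '%.2f'%e))
  print(psi,out,qq.round(2),'w',fk(qq,PP,True)[2].round(2))
E
```

```text
-0.075 0 [-0.61  0.28  2.    0.    0.86 -0.36] 0.0
-0.075 20 [-0.67  0.15  2.19  0.3   0.5  -0.66] 0.0
-0.075 30 [-0.71  0.11  2.28  0.71  0.35 -1.08] 0.0
-0.075 40 [-0.74  0.11  2.36  1.44  0.31 -1.82] 0.0
-0.075 45 [-0.76  0.11  2.39  1.77  0.36 -2.17] 0.0
-0.085 0 [-0.61  0.26  2.02  0.    0.86 -0.37] 0.0
-0.085 20 [-0.68  0.13  2.22  0.31  0.5  -0.68] 0.0
-0.085 30 [-0.72  0.09  2.3   0.72  0.35 -1.1 ] 0.0
-0.085 40 [-0.76  0.09  2.38  1.44  0.32 -1.83] 0.0
-0.085 45 [-0.78  0.09  2.41  1.77  0.37 -2.17] 0.0
-180 ['0:0.20', '-20:0.12', '-40:0.13', '-50:0.12', '-60:0.20', '-70:0.23', '-80:0.20', '-90:0.12'] [ 0.14  0.56  2.48  3.33  1.54 -0.02] w [0.26 0.14 0.04]
-160 ['0:ok', '-20:ok', '-40:0.03', '-50:0.14', '-60:0.24', '-70:0.30', '-80:0.26', '-90:0.16'] [-0.24  0.61  2.48  2.52  1.63  0.03] w [0.28 0.03 0.03]
-140 ['0:ok', '-20:ok', '-40:ok', '-50:0.04', '-60:0.09', '-70:0.11', '-80:0.09', '-90:0.02'] [-0.46  0.48  2.48  1.97  1.51  0.17] w [ 0.3  -0.04  0.07]
-120 ['0:ok', '-20:ok', '-40:ok', '-50:ok', '-60:ok', '-70:ok', '-80:ok', '-90:ok'] [-0.51  0.52  2.35  1.58  1.57  0.
[... 1306 characters left out ...]
k', '-40:ok', '-50:ok', '-60:ok', '-70:ok', '-80:ok', '-90:ok'] [ 0.44  0.79  1.75 -1.05  1.9  -0.51] w [0.52 0.35 0.07]
100 ['0:ok', '-20:ok', '-40:ok', '-50:ok', '-60:ok', '-70:ok', '-80:ok', '-90:ok'] [ 0.5   0.71  1.91 -1.29  1.73 -0.5 ] w [0.44 0.35 0.07]
120 ['0:ok', '-20:ok', '-40:ok', '-50:ok', '-60:ok', '-70:ok', '-80:ok', '-90:0.04'] [ 0.53  0.62  2.08 -1.53  1.57 -0.44] w [0.37 0.33 0.07]
140 ['0:ok', '-20:ok', '-40:ok', '-50:ok', '-60:0.05', '-70:0.15', '-80:0.25', '-90:0.33'] [ 0.57  0.52  2.14 -1.53  1.43 -0.5 ] w [0.34 0.34 0.11]
160 ['0:ok', '-20:ok', '-40:ok', '-50:0.07', '-60:0.22', '-70:0.37', '-80:0.50', '-90:0.61'] [ 0.57  0.34  2.24 -1.53  1.2  -0.68] w [0.31 0.32 0.16]
```

```bash
sed -i 's/T=np.column_stack.*/T=np.column_stack([-R[:,1],-R[:,2],R[:,0]])/' fk.py
cat >> h.py <<'E'
def tcp(g,R,off=.008): return np.array(g)+off*R[:,0]   # TCP for a grasp point
TO=np.array([.482,.166]);TY=np.radians(8.2)
def tray(x,y,z):
    c,s=np.cos(TY),np.sin(TY);return np.array([TO[0]+c*x-s*y,TO[1]+s*x+c*y,z])
E
python3 - <<'E'
from h import *; from fk import *
q0=ctrl.get_state()["qpos"]
q,e=ik(ctrl.get_state()["eef_pos"],down(-14.2),q0);print(q.round(3),e)
for t in(10,20,30):
    R=down(-14.2,t);q,e=ik(tcp(mag(-.068,0,.038),R),R,q);print(t,q.round(2),round(e,4))
for (x,y) in((38,132),(-38,132),(38,42),(-38,42)):
  for psi in(-82,):
    qq=ik(tray(x/1e3,y/1e3-.1,.2),down(-14),q0)[0]
    for psi2 in range(-14,psi-1,-17): qq,e=ik(tray(x/1e3,y/1e3,.2),down(psi2,20),qq);print(psi2,qq.round(2),round(e,3))
    for t in range(10,-90,-15):
      R=down(psi,t);qq,e=ik(tcp(tray(x/1e3,y/1e3,.1),R),R,qq);print(x,y,psi,t,round(e,3),qq.round(2),'w',fk(qq,PP,True)[2].round(2))
E
```

```text
[-0.602  0.31   1.981 -0.     0.85  -1.925] 2.4411223536775947e-15
10 [-0.63  0.24  2.08  0.11  0.66 -2.03] 0.0
20 [-0.66  0.19  2.17  0.3   0.48 -2.23] 0.0
30 [-0.7   0.16  2.26  0.73  0.33 -2.67] 0.0
-14 [ 0.46  0.02  1.98 -0.29  0.89 -0.71] 0.0
-31 [ 0.49  0.07  1.93 -0.36  0.98 -0.36] 0.0
-48 [ 0.51  0.12  1.88 -0.38  1.09 -0.06] 0.0
-65 [ 0.51  0.17  1.82 -0.37  1.2   0.22] 0.0
-82 [ 0.5   0.22  1.76 -0.34  1.3   0.48] 0.0
38 132 -82 10 0.0 [ 0.44  0.3   1.87 -0.19  1.04  0.4 ] w [0.5  0.34 0.33]
38 132 -82 -5 0.0 [0.34 0.25 1.93 0.1  0.96 0.14] w [0.5  0.28 0.33]
38 132 -82 -20 0.0 [ 0.23  0.23  1.98  0.43  0.95 -0.16] w [0.51 0.22 0.32]
38 132 -82 -35 0.0 [ 0.13  0.25  2.01  0.74  1.02 -0.45] w [0.52 0.17 0.29]
38 132 -82 -50 0.0 [ 0.05  0.31  2.03  0.98  1.16 -0.68] w [0.53 0.13 0.25]
38 132 -82 -65 0.0 [-0.01  0.4   2.03  1.17  1.33 -0.85] w [0.53 0.1  0.2 ]
38 132 -82 -80 0.0 [-0.04  0.52  2.02  1.32  1.53 -0.98] w [0.53 0.08 0.14]
-14 [ 0.51 -0.13  2.13 -0.3   0.91 -0.65] 0.0
-31 [ 0.54 -0.08  2.08 -0.37  1.   -0.31] 0.0
-48 [ 0.56 -0.02  2.03 -0.39  1.11 -0.  ] 0.0
-65 [ 
[... 1438 characters left out ...]
.18 -0.33  0.96 -0.51] 0.0
-48 [ 0.38 -0.13  2.13 -0.38  1.05 -0.18] 0.0
-65 [ 0.39 -0.07  2.08 -0.38  1.15  0.12] 0.0
-82 [ 0.39 -0.02  2.02 -0.36  1.25  0.38] 0.0
-38 42 -82 10 0.0 [ 0.3   0.08  2.12 -0.21  0.98  0.28] w [0.43 0.24 0.33]
-38 42 -82 -5 0.0 [ 0.18  0.04  2.16  0.11  0.94 -0.02] w [0.44 0.18 0.33]
-38 42 -82 -20 0.0 [ 0.05  0.03  2.2   0.42  0.99 -0.34] w [0.45 0.12 0.32]
-38 42 -82 -35 0.0 [-0.07  0.08  2.21  0.68  1.1  -0.6 ] w [0.46 0.07 0.29]
-38 42 -82 -50 0.0 [-0.16  0.17  2.22  0.88  1.26 -0.81] w [0.46 0.03 0.25]
-38 42 -82 -65 0.0 [-0.23  0.29  2.2   1.02  1.43 -0.96] w [ 0.47 -0.    0.2 ]
-38 42 -82 -80 0.0 [-0.26  0.43  2.18  1.14  1.62 -1.08] w [ 0.47 -0.02  0.14]
```

```bash
python3 - <<'E'
from h import *
R=down(-14.2,25)
plan(tcp(mag(-.068,0.0,.039),R),R,20,5.2,30)
E
```

```text
n= 5 dist mm [ 1.9 -1.   1.1] ang 25.0
[[[-0.0,-0.0,0.01],[-0.0,-5.0,0.1]],[[-0.0,-0.0,0.01],[-0.1,-5.0,0.0]],[[-0.01,-0.0,0.01],[-0.0,-5.0,0.1]],[[-0.0,-0.01,0.01],[-0.1,-5.0,0.0]],[[-0.01,-0.0,0.01],[-0.0,-5.0,0.1]]]
```

drive_tool:
  series:
    - [[0,0,0],[0,0,0]]
    - [[0,0,0],[0,0,0]]
  grip: 0.4

```text
time: 8.35
eef_pos: [0.5126, -0.2296, 0.031]
tcp_rot: [0.088, 0.701, -0.091, 0.702]
contact_force: [0.7, 0.0, -0.1]
opening: 0.699
```

drive_tool:
  series:
    - [[0,0,0],[0,-5,0]]
    - [[0,0,0],[0,-5,0]]
    - [[0,0,0.01],[0,-5,0]]
    - [[0,0,0],[0,-5,0]]
    - [[0,0,0],[0,-5,0]]

```text
time: 8.85
eef_pos: [0.5179, -0.2326, 0.0354]
tcp_rot: [0.062, 0.523, -0.11, 0.843]
contact_force: [0.4, 0.6, 0.4]
opening: 0.702
```

```bash
python3 - <<'E'
from h import *
R=down(-14.2,25)
st();plan(tcp(mag(-.068,0.0,.039),R),R,20,5.2,30)
E
```

```text
t 8.85 p [ 0.5179 -0.2326  0.0354] F [0.4 0.6 0.4] op 0.702 q [-0.676  0.163  2.218  0.5    0.374 -2.428] toolx [ 0.429 -0.12  -0.895] toolz [ 0.868 -0.22   0.446]
n= 1 dist mm [-4.   2.2 -3.7] ang 1.6
[[[0.03,0.02,-0.11],[-0.0,1.5,0.6]]]
```

drive_tool:
  series:
    - [[0.04,0.02,-0.1],[0,0.5,0.3]]
    - [[0,0,0],[0,0,0]]

```text
time: 9.05
eef_pos: [0.5127, -0.2298, 0.0304]
tcp_rot: [0.065, 0.528, -0.107, 0.84]
contact_force: [-0.6, -0.3, 0.3]
opening: 0.7
```

drive_tool:
  series:
    - [[0,0,0],[0,0,0]]
    - [[0,0,0],[0,0,0]]
    - [[0,0,0],[0,0,0]]
    - [[0,0,0],[0,0,0]]
  grip: -1
  newtons: 60

```text
time: 9.45
eef_pos: [0.5138, -0.2303, 0.0312]
tcp_rot: [0.065, 0.529, -0.106, 0.839]
contact_force: [-5.1, -0.1, 3.4]
opening: 0.496
```

```bash
python3 - <<'E'
from h import *
R=down(-14.2,26)
st();plan(tcp(mag(-.068,0.0,.039),R),R,20,5.2,30)
snap("scene","s8.png",(280,150,380,250),7)
E
```

```text
t 9.45 p [ 0.5138 -0.2303  0.0312] F [-5.1 -0.1  3.4] op 0.496 q [-0.678  0.167  2.22   0.491  0.384 -2.423] toolx [ 0.418 -0.11  -0.902] toolz [ 0.874 -0.221  0.432]
n= 1 dist mm [ 0.2 -0.1  0.7] ang 0.5
[[[-0.01,-0.0,0.01],[0.0,-0.4,0.2]]]
```

View pics/s8.png

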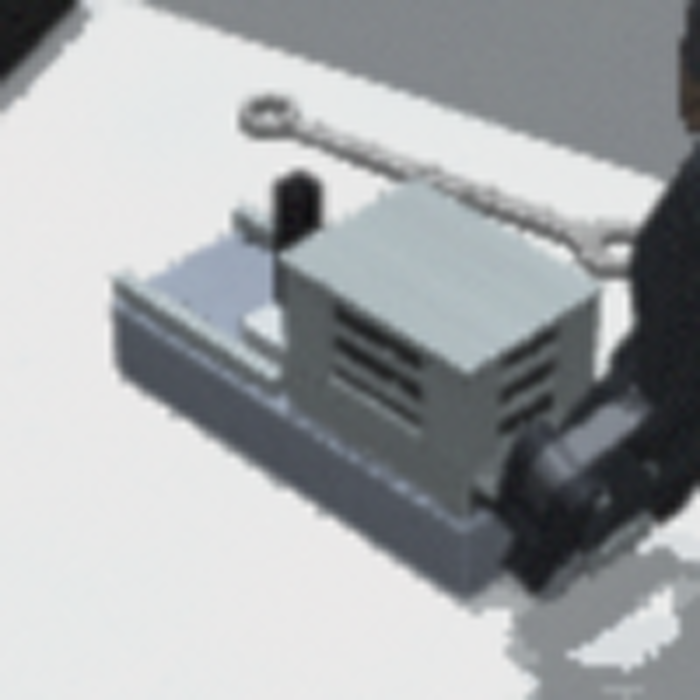

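```bash
python3 - <<'E'
from h import *; from fk import *
s=ctrl.get_state();R=Rn.from_quat(s["tcp_rot"]).as_matrix();p=s["eef_pos"]+mag(-.05,0,0)-mag(0,0,0)
print(ik(p,R,s["qpos"]));plan(p,R,10,5.2,30)
E
```

```text
(array([-0.72993393,  0.06614752,  2.33441958,  0.54467358,  0.38966917,
       -2.52222284]), np.float64(1.210304520013907e-15))
n= 5 dist mm [-48.5  12.3   0. ] ang 0.0
[[[-0.09,-0.0,-0.18],[0.0,0.0,0.0]],[[-0.09,-0.0,-0.18],[0.0,0.0,0.0]],[[-0.08,-0.0,-0.18],[0.0,0.0,0.0]],[[-0.09,-0.0,-0.18],[0.0,0.0,0.0]],[[-0.08,-0.0,-0.18],[0.0,0.0,0.0]]]
```

drive_tool:
  series:
    - [[-0.09,0,-0.18],[0,0,0]]
    - [[-0.09,0,-0.18],[0,0,0]]
    - [[-0.09,0,-0.18],[0,0,0]]
    - [[-0.09,0,-0.18],[0,0,0]]
    - [[-0.09,0,-0.18],[0,0,0]]

```text
time: 10.0
eef_pos: [0.4623, -0.2168, 0.0317]
tcp_rot: [0.065, 0.529, -0.106, 0.84]
contact_force: [0.6, 0.2, -1.4]
opening: 0.498
```

```bash
python3 - <<'E'
from h import *
st();snap("scene","s9.png",(280,150,400,250),6)
p=ctrl.get_state()["eef_pos"][:2]-MO;print('mag',np.cos(MY)*p[0]+np.sin(MY)*p[1],-np.sin(MY)*p[0]+np.cos(MY)*p[1])
E
```

```text
t 10.0 p [ 0.4623 -0.2168  0.0317] F [ 0.6  0.2 -1.4] op 0.498 q [-0.733  0.058  2.342  0.547  0.391 -2.527] toolx [ 0.418 -0.11  -0.902] toolz [ 0.874 -0.221  0.432]
mag -0.11953075939184407 0.0010568521007939292
```

View pics/s9.png

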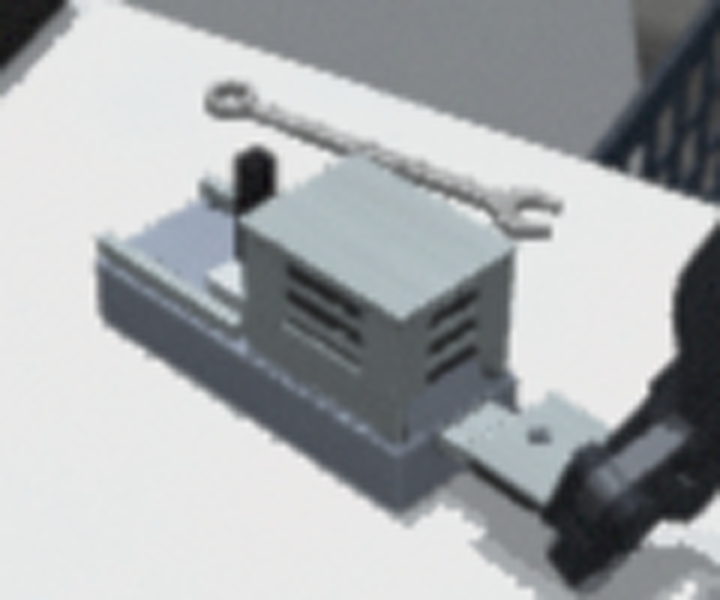

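```bash
python3 - <<'E'
from h import *
R=down(-14.2,5);plan([.47,-.20,.18],R,35,5,30)
E
```

```text
n= 5 dist mm [  9.  16. 149.] ang 20.5
[[[-0.53,0.07,0.27],[-0.0,4.1,0.0]],[[-0.55,0.07,0.24],[-0.0,4.1,0.0]],[[-0.56,0.07,0.2],[-0.0,4.1,0.1]],[[-0.58,0.07,0.15],[-0.0,4.1,0.0]],[[-0.58,0.07,0.11],[-0.0,4.1,0.1]]]
```

drive_tool:
  series:
    - [[-0.53,0.07,0.27],[0,4,0]]
    - [[-0.55,0.07,0.24],[0,4,0]]
    - [[-0.56,0.07,0.2],[0,4,0]]
    - [[-0.58,0.07,0.15],[0,4,0]]
    - [[-0.58,0.07,0.11],[0,4,0]]

```text
time: 10.55
eef_pos: [0.4616, -0.1962, 0.1765]
tcp_rot: [0.088, 0.675, -0.092, 0.726]
contact_force: [1.3, -0.1, -1.0]
opening: 0.496
```

```bash
python3 - <<'E'
from h import *
st();R=down(-82,-10);plan(tray(.038,.07,.2),R,40,7,40)
snap("top","t4.png"); snap("scene","s10.png")
E
```

```text
t 10.55 p [ 0.4616 -0.1962  0.1765] F [ 1.3 -0.1 -1. ] op 0.496 q [-0.618 -0.073  2.095  0.032  1.053 -1.948] toolx [ 0.071 -0.016 -0.997] toolz [ 0.965 -0.252  0.073]
n= 11 dist mm [ 48.1 437.   23.5] ang 68.6
[[[-0.05,0.79,-0.11],[6.1,1.1,0.3]],[[-0.04,0.77,-0.2],[6.1,1.1,0.3]],[[-0.03,0.75,-0.28],[6.1,1.1,0.3]],[[-0.02,0.72,-0.36],[6.1,1.1,0.3]],[[-0.01,0.67,-0.43],[6.1,1.1,0.3]]]
[[[-0.0,0.62,-0.5],[6.2,1.1,0.3]],[[0.01,0.57,-0.57],[6.1,1.2,0.3]],[[0.03,0.5,-0.62],[6.2,1.1,0.3]],[[0.04,0.43,-0.67],[6.1,1.2,0.3]],[[0.06,0.36,-0.72],[6.2,1.1,0.3]]]
[[[0.07,0.28,-0.75],[6.1,1.2,0.2]]]
```

View pics/s10.png

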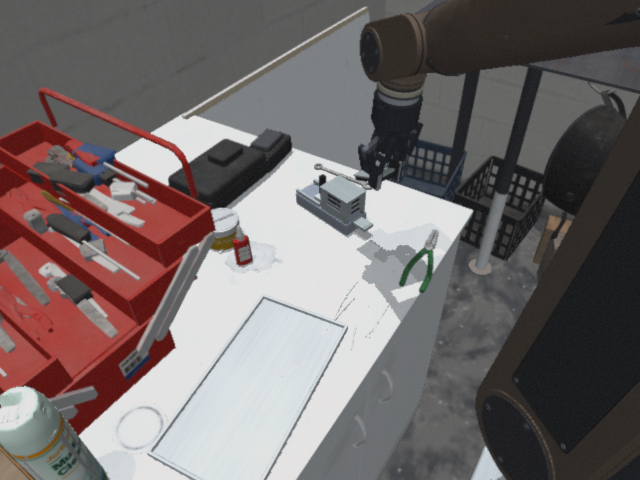

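The pad is held clear and the tray is unmoved. I'll carry the pad to the tray.

drive_tool:
  series:
    - [[-0.05,0.79,-0.11],[6,1,0.3]]
    - [[-0.04,0.77,-0.2],[6,1,0.3]]
    - [[-0.03,0.75,-0.28],[6,1,0.3]]
    - [[-0.02,0.72,-0.36],[6,1,0.3]]
    - [[-0.01,0.67,-0.43],[6,1,0.3]]

```text
time: 11.15
eef_pos: [0.4861, 0.0021, 0.186]
tcp_rot: [0.295, 0.649, -0.26, 0.651]
contact_force: [0.2, -1.4, -0.8]
opening: 0.499
```

```bash
python3 - <<'E'
from h import *
st();R=down(-82,-10);plan(tray(.038,.07,.2),R,40,7,40)
E
```

```text
t 11.15 p [0.4861 0.0021 0.186 ] F [ 0.2 -1.4 -0.8] op 0.499 q [-0.23  -0.094  2.095  0.055  1.13  -1.017] toolx [ 0.022  0.045 -0.999] toolz [ 0.692 -0.721 -0.018]
n= 6 dist mm [ 23.5 238.6  14. ] ang 36.7
[[[-0.01,0.61,-0.52],[6.0,1.3,0.1]],[[0.0,0.55,-0.58],[6.0,1.3,0.1]],[[0.02,0.49,-0.64],[6.0,1.3,0.2]],[[0.04,0.42,-0.68],[6.0,1.3,0.1]],[[0.05,0.34,-0.72],[5.9,1.3,0.1]]]
[[[0.07,0.27,-0.75],[6.0,1.4,0.2]]]
```

drive_tool:
  series:
    - [[-0.01,0.61,-0.52],[6,1.3,0.1]]
    - [[0,0.55,-0.58],[6,1.3,0.1]]
    - [[0.02,0.49,-0.64],[6,1.3,0.1]]
    - [[0.04,0.42,-0.68],[6,1.3,0.1]]
    - [[0.05,0.34,-0.72],[6,1.3,0.1]]

```text
time: 11.65
eef_pos: [0.5025, 0.2084, 0.1907]
tcp_rot: [0.477, 0.592, -0.405, 0.507]
contact_force: [-0.2, -0.0, -0.6]
opening: 0.499
```

```bash
python3 - <<'E'
from h import *;from fk import *
st();R=down(-82,-50);g=tcp(tray(.038,.112,.16),R);plan(g,R,40,7.5,40)
E
```

```text
t 11.65 p [0.5025 0.2084 0.1907] F [-0.2 -0.  -0.6] op 0.499 q [ 0.136  0.037  1.963  0.173  1.156 -0.153] toolx [-0.03   0.155 -0.988] toolz [ 0.214 -0.964 -0.157]
n= 6 dist mm [  0.2  79.9 -35.9] ang 41.2
[[[0.16,0.06,-0.24],[0.7,6.8,0.3]],[[0.19,0.05,-0.22],[0.7,6.8,0.3]],[[0.21,0.05,-0.19],[0.7,6.8,0.4]],[[0.23,0.05,-0.17],[0.7,6.8,0.3]],[[0.25,0.04,-0.14],[0.6,6.9,0.3]]]
[[[0.27,0.04,-0.11],[0.7,6.8,0.4]]]
```

drive_tool:
  series:
    - [[0.16,0.06,-0.24],[0.7,6.8,0.3]]
    - [[0.19,0.05,-0.22],[0.7,6.8,0.3]]
    - [[0.21,0.05,-0.19],[0.7,6.8,0.3]]
    - [[0.23,0.05,-0.17],[0.7,6.8,0.3]]
    - [[0.25,0.04,-0.14],[0.7,6.8,0.3]]

```text
time: 12.15
eef_pos: [0.5001, 0.2827, 0.158]
tcp_rot: [0.602, 0.698, -0.25, 0.296]
contact_force: [-0.4, 0.1, -0.5]
opening: 0.5
```

```bash
python3 - <<'E'
from h import *;from fk import *
st();R=down(-82,-80);g=tcp(tray(.038,.114,.11),R);plan(g,R,40,7.5,40)
snap("scene","s11.png")
E
```

```text
t 12.15 p [0.5001 0.2827 0.158 ] F [-0.4  0.1 -0.5] op 0.5 q [ 0.032  0.166  2.024  0.836  1.212 -0.537] toolx [-0.1    0.692 -0.715] toolz [ 0.113 -0.706 -0.699]
n= 5 dist mm [  2.2   9.3 -49.4] ang 35.6
[[[0.17,0.01,0.11],[0.1,7.1,0.1]],[[0.15,0.01,0.13],[0.1,7.1,0.1]],[[0.13,0.01,0.15],[0.2,7.1,0.1]],[[0.11,0.02,0.17],[0.2,7.2,0.1]],[[0.1,0.02,0.18],[0.1,7.1,0.0]]]
```

View pics/s11.png

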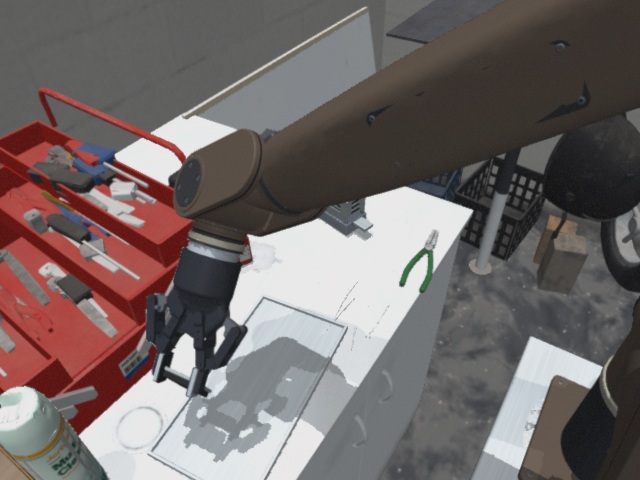

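drive_tool:
  series:
    - [[0.17,0.01,0.11],[0.1,7.1,0.1]]
    - [[0.15,0.01,0.13],[0.1,7.1,0.1]]
    - [[0.13,0.01,0.15],[0.1,7.1,0.1]]
    - [[0.11,0.02,0.17],[0.1,7.1,0]]
    - [[0.1,0.02,0.18],[0.1,7.1,0]]

```text
time: 12.7
eef_pos: [0.5003, 0.2903, 0.1026]
tcp_rot: [0.655, 0.751, -0.054, 0.064]
contact_force: [-0.4, -0.2, -1.1]
opening: 0.496
```

```bash
python3 - <<'E'
from h import *;from fk import *
st();R=down(-82,-82);g=tcp(tray(.038,.116,.060),R);plan(g,R,12,7.5,40)
snap("scene","s12.png",(60,220,340,430),2.8)
E
```

```text
t 12.7 p [0.5003 0.2903 0.1026] F [-0.4 -0.2 -1.1] op 0.496 q [-0.082  0.515  2.025  1.298  1.554 -0.986] toolx [-0.133  0.977 -0.167] toolz [ 0.024 -0.165 -0.986]
n= 4 dist mm [  1.7   3.7 -43.8] ang 1.6
[[[0.05,0.01,0.21],[0.0,0.4,-0.1]],[[0.05,0.01,0.21],[0.0,0.4,-0.0]],[[0.05,0.01,0.22],[0.0,0.4,-0.1]],[[0.06,0.01,0.21],[0.1,0.4,-0.0]]]
```

View pics/s12.png

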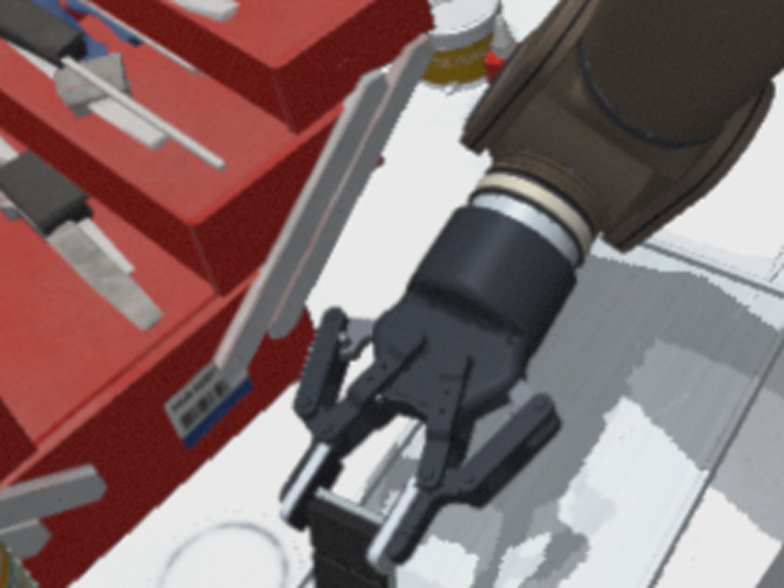

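drive_tool:
  series:
    - [[0.05,0.01,0.2],[0,0.4,0]]
    - [[0.05,0.01,0.2],[0,0.4,0]]
    - [[0.05,0.01,0.2],[0,0.4,0]]
    - [[0,0,0],[0,0,0]]

```text
time: 13.15
eef_pos: [0.4969, 0.2923, 0.0617]
tcp_rot: [0.655, 0.751, -0.056, 0.052]
contact_force: [-0.2, 1.0, 0.1]
opening: 0.497
```

```bash
python3 - <<'E'
from h import *;from fk import *
st();R=down(-82,-82);g=tcp(tray(.038,.116,.060),R);plan(g,R,8,7.5,40)
q=ctrl.get_state()["qpos"];print(fk(q,PP,True)[2])
snap("scene","s13.png",(60,220,340,430),2.8);snap("top","t5.png",(80,120,320,320),3)
E
```

```text
t 13.15 p [0.4969 0.2923 0.0617] F [-0.2  1.   0.1] op 0.497 q [-0.08   0.61   2.007  1.308  1.546 -1.043] toolx [-0.135  0.979 -0.151] toolz [ 0.004 -0.152 -0.988]
n= 1 dist mm [ 5.1  1.8 -2.8] ang 1.2
[[[0.03,0.11,0.05],[-1.0,0.7,-0.1]]]
[0.52910641 0.05894902 0.09779518]
```

View pics/s13.png

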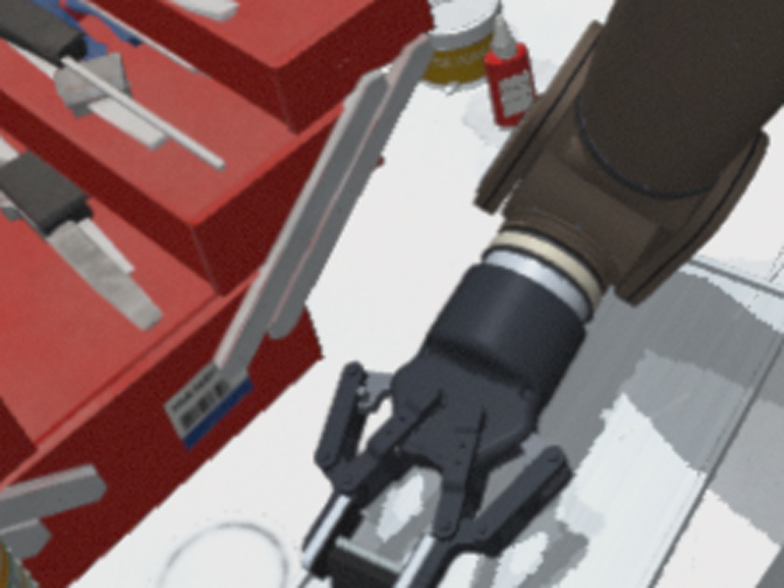

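View pics/t5.png

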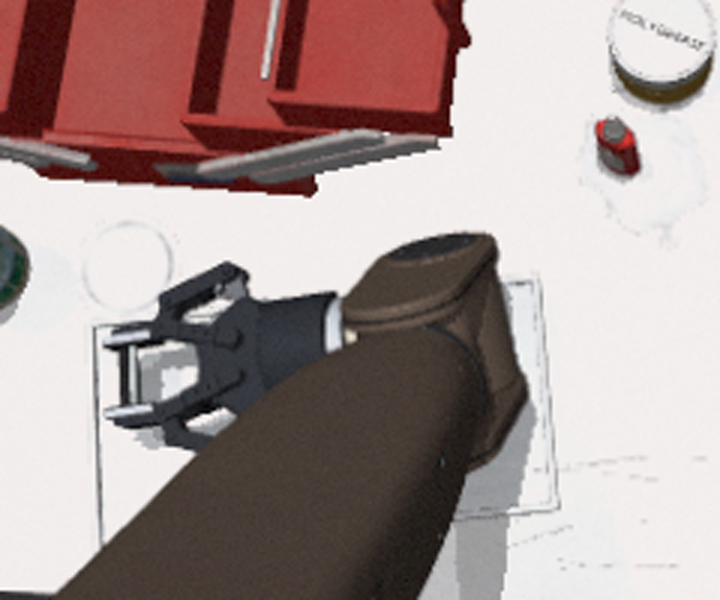

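drive_tool:
  series:
    - [[0.02,0.05,0.06],[-0.5,0.5,0]]
    - [[0,0.05,0.06],[-0.5,0.5,0]]
    - [[0,0,0],[0,0,0]]

```text
time: 13.55
eef_pos: [0.5018, 0.2936, 0.0615]
tcp_rot: [0.653, 0.755, -0.038, 0.051]
contact_force: [0.1, -0.7, -2.0]
opening: 0.495
```

```bash
python3 - <<'E'
from h import *;from fk import *
st()
snap("top","t6.png",(90,200,210,310),6)
E
```

```text
t 13.55 p [0.5018 0.2936 0.0615] F [ 0.1 -0.7 -2. ] op 0.495 q [-0.077  0.631  1.987  1.316  1.57  -1.07 ] toolx [-0.143  0.982 -0.127] toolz [ 0.027 -0.124 -0.992]
```

View pics/t6.png

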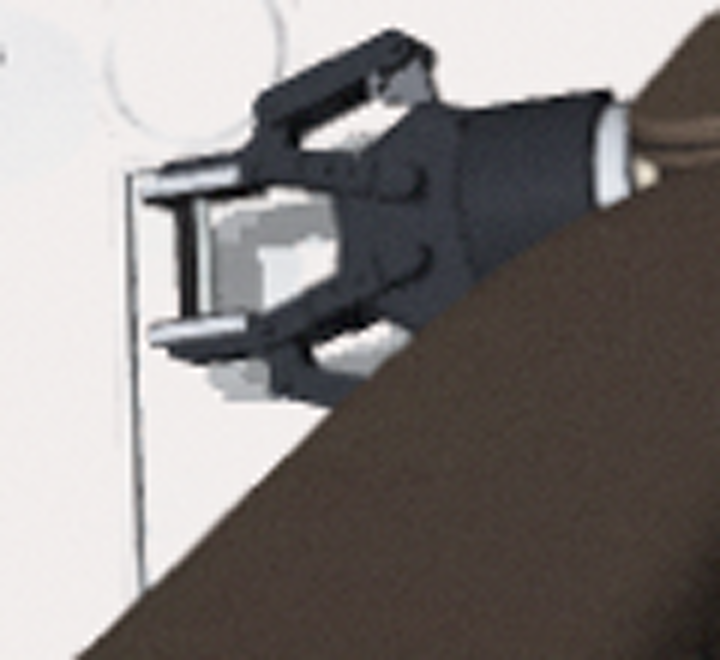

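drive_tool:
  series:
    - [[0.01,0,0.15],[0,0,0]]
    - [[0,0,0],[0,0,0]]

```text
time: 13.8
eef_pos: [0.5023, 0.2931, 0.0616]
tcp_rot: [0.651, 0.757, -0.03, 0.046]
contact_force: [0.9, 0.5, -2.3]
opening: 0.502
```

```bash
python3 - <<'E'
from h import *;from fk import *
s=ctrl.get_state();q=s["qpos"];A=rz(q[0])@ry(q[1])@ry(q[2])
st();print('w',fk(q,PP,True)[2],'j5 axis',(A@rz(q[3]))[:,1],'forearm dir',A[:,2],s["joint_efforts"].round(1))
snap("scene","s14.png",(60,150,340,360),2.8)
E
```

```text
t 13.8 p [0.5023 0.2931 0.0616] F [ 0.9  0.5 -2.3] op 0.502 q [-0.079  0.643  1.98   1.318  1.588 -1.081] toolx [-0.149  0.983 -0.109] toolz [ 0.031 -0.106 -0.994]
w [0.53774914 0.05888323 0.08760803] j5 axis [0.85785503 0.18300829 0.4802007 ] forearm dir [ 0.49438839 -0.03891575 -0.86836955] [ -0.1 -38.8 -14.4   1.3   2.5  -0. ]
```

View pics/s14.png

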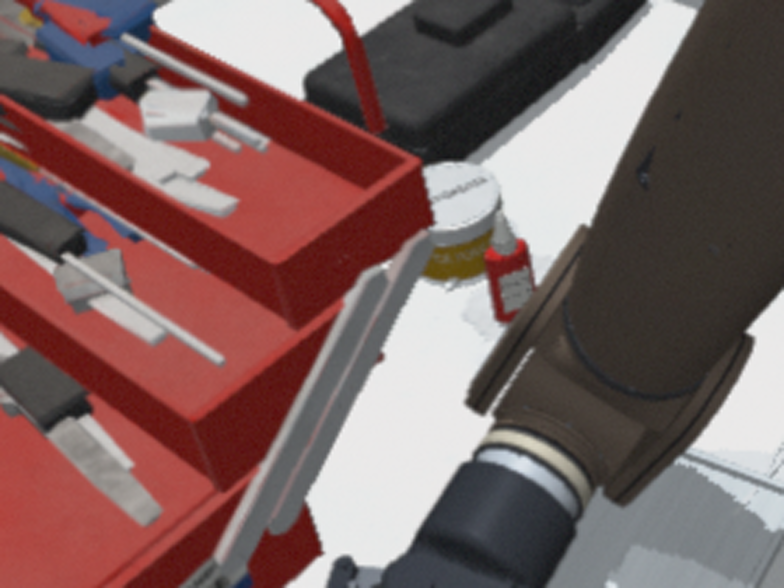

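```bash
python3 - <<'E'
from h import *;from fk import *
R=down(-82,-79);g=tcp(tray(.038,.116,.0575),R);plan(g,R,8,3,40)
E
```

```text
n= 2 dist mm [-0.8  0.9 -5.3] ang 4.7
[[[0.02,-0.01,0.05],[0.5,-2.3,0.2]],[[0.01,-0.01,0.05],[0.4,-2.3,0.3]]]
```

drive_tool:
  series:
    - [[0,0,0],[0.5,-2.5,0.2]]
    - [[0,0,0],[0.4,-2.3,0.2]]
    - [[0.01,0,0.06],[0,0,0]]
    - [[0,0,0],[0,0,0]]

```text
time: 14.25
eef_pos: [0.5042, 0.2935, 0.0617]
tcp_rot: [0.653, 0.752, -0.061, 0.074]
contact_force: [-0.6, -0.0, -0.6]
opening: 0.495
```

```bash
python3 - <<'E'
from h import *;from fk import *
st();R=down(-82,-79);g=tcp(tray(.038,.116,.0575),R);plan(g,R,8,3,40);print(fk(ctrl.get_state()["qpos"],PP,True)[2])
E
```

```text
t 14.25 p [0.5042 0.2935 0.0617] F [-0.6 -0.  -0.6] op 0.495 q [-0.073  0.599  1.993  1.29   1.517 -1.041] toolx [-0.137  0.972 -0.191] toolz [ 0.033 -0.188 -0.982]
n= 1 dist mm [-2.3  0.5 -5.8] ang 0.4
[[[0.04,-0.04,0.11],[0.4,-0.0,0.0]]]
[0.53697599 0.0618944  0.1071257 ]
```

drive_tool:
  series:
    - [[0.03,-0.04,0.11],[0.3,0,0]]
    - [[0.02,0,0.06],[0,0,0]]
    - [[0,0,0],[0,0,0]]

```text
time: 14.55
eef_pos: [0.5048, 0.2941, 0.0615]
tcp_rot: [0.653, 0.753, -0.052, 0.068]
contact_force: [-0.6, 0.8, -1.0]
opening: 0.495
```

```bash
python3 - <<'E'
from h import *;from fk import *
st();R=down(-82,-79);g=tcp(tray(.038,.116,.0575),R);plan(g,R,8,3,40);print(fk(ctrl.get_state()["qpos"],PP,True)[2])
E
```

```text
t 14.55 p [0.5048 0.2941 0.0615] F [-0.6  0.8 -1. ] op 0.495 q [-0.074  0.612  1.988  1.3    1.534 -1.053] toolx [-0.139  0.976 -0.169] toolz [ 0.034 -0.166 -0.986]
n= 1 dist mm [-2.9 -0.1 -5.5] ang 1.4
[[[0.03,-0.06,0.11],[0.6,-1.3,0.1]]]
[0.53793185 0.06154592 0.10179041]
```

```bash
python3 - <<'E'
from h import *
snap("scene","s15.png",(120,340,260,460),5)
E
```

```text
(no output)
```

View pics/s15.png

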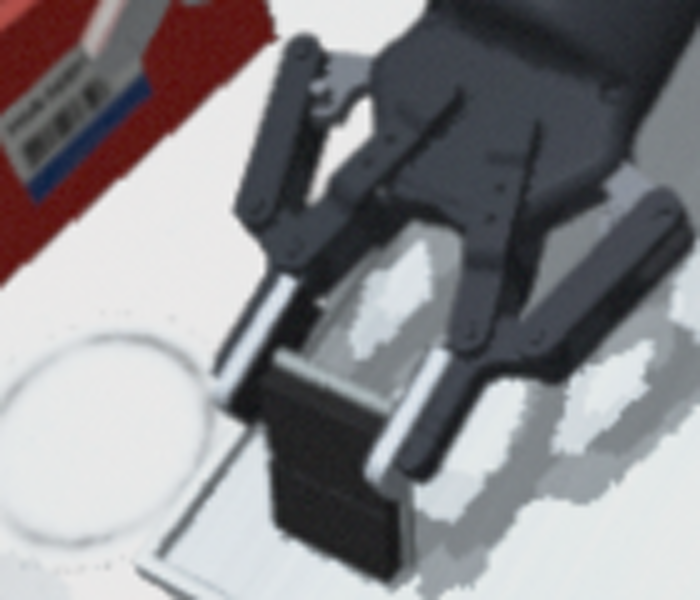

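```bash
python3 - <<'E'
from h import *
S=lambda u,v,z:px2w("scene",120+u/5,340+v/5,z)
for z1 in(.066,.07): print(z1,S(275,355,z1),S(390,405,z1))
for z0 in(.004,.01): print(z0,S(277,525,z0),S(393,580,z0))
E
```

```text
0.066 [0.52590441 0.28881621 0.066     ] [0.48894087 0.28219949 0.066     ]
0.07 [0.52361797 0.28989464 0.07      ] [0.4868909  0.28332024 0.07      ]
0.004 [0.52272346 0.31077273 0.004     ] [0.48349045 0.30420245 0.004     ]
0.01 [0.51963097 0.31205275 0.01      ] [0.48074047 0.30553983 0.01      ]
```

Pad 1 stands on the tray floor, leaning about 19° past vertical with the lining on the far side. I'll release it to fall lining up.

drive_tool:
  series:
    - [[0,0,0],[0,0,0]]
    - [[0,0,0],[0,0,0]]
    - [[0,0,0],[0,0,0]]
    - [[0,0,0],[0,0,0]]
    - [[0,0,0],[0,0,0]]
  grip: 0.6

```text
time: 15.1
eef_pos: [0.5047, 0.2941, 0.0583]
tcp_rot: [0.654, 0.752, -0.055, 0.069]
contact_force: [-0.2, -0.7, 0.2]
opening: 0.798
```

```bash
python3 - <<'E'
from h import *
st();snap("scene","s16.png",(120,340,260,460),5)
R=down(-82,-50);plan(tray(.038,.09,.16),R,25,8,40)
E
```

```text
t 15.1 p [0.5047 0.2941 0.0583] F [-0.2 -0.7  0.2] op 0.798 q [-0.073  0.615  1.989  1.3    1.527 -1.054] toolx [-0.136  0.975 -0.175] toolz [ 0.032 -0.172 -0.985]
n= 5 dist mm [  2.1 -33.6 101.7] ang 29.9
[[[-0.2,-0.01,-0.38],[0.1,-6.0,-0.0]],[[-0.24,-0.01,-0.35],[0.1,-6.0,-0.0]],[[-0.28,-0.01,-0.33],[0.1,-6.0,-0.1]],[[-0.31,-0.01,-0.29],[0.1,-6.0,-0.0]],[[-0.34,-0.0,-0.27],[0.0,-5.9,-0.0]]]
```

View pics/s16.png

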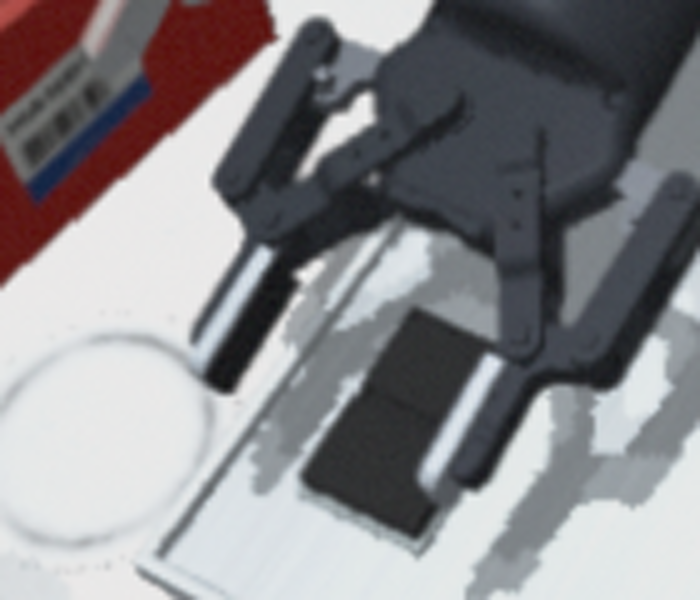

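Pad 1 lies flat with its lining up. I'll retreat and return to the knob.

drive_tool:
  series:
    - [[-0.2,0,-0.38],[0,-6,0]]
    - [[-0.24,0,-0.35],[0,-6,0]]
    - [[-0.28,0,-0.33],[0,-6,0]]
    - [[-0.31,0,-0.29],[0,-6,0]]
    - [[-0.34,0,-0.27],[0,-6,0]]
  grip: 0.2

```text
time: 15.65
eef_pos: [0.5048, 0.2594, 0.1531]
tcp_rot: [0.614, 0.707, -0.236, 0.26]
contact_force: [0.4, 0.1, -0.3]
opening: 0.597
```

```bash
python3 - <<'E'
from h import *
st();R=down(-14.2);plan(mag(-.03,.02,.22),R,42,8,40)
E
```

```text
t 15.65 p [0.5048 0.2594 0.1531] F [ 0.4  0.1 -0.3] op 0.597 q [-0.036  0.197  2.029  0.886  1.276 -0.6  ] toolx [-0.111  0.746 -0.657] toolz [ 0.078 -0.652 -0.754]
n= 12 dist mm [  47.6 -479.    66.9] ang 82.3
[[[-0.68,-0.03,0.44],[-5.3,-3.6,-2.4]],[[-0.65,-0.1,0.48],[-5.3,-3.6,-2.4]],[[-0.61,-0.17,0.51],[-5.3,-3.6,-2.4]],[[-0.57,-0.25,0.52],[-5.3,-3.6,-2.3]],[[-0.52,-0.32,0.53],[-5.3,-3.6,-2.4]]]
[[[-0.47,-0.39,0.53],[-5.3,-3.6,-2.3]],[[-0.43,-0.45,0.52],[-5.4,-3.6,-2.4]],[[-0.37,-0.52,0.5],[-5.3,-3.7,-2.4]],[[-0.32,-0.57,0.47],[-5.4,-3.6,-2.3]],[[-0.27,-0.63,0.43],[-5.3,-3.7,-2.4]]]
[[[-0.21,-0.68,0.39],[-5.4,-3.6,-2.3]],[[-0.16,-0.72,0.33],[-5.3,-3.7,-2.4]]]
```

drive_tool:
  series:
    - [[-0.68,-0.03,0.44],[-5.3,-3.6,-2.4]]
    - [[-0.65,-0.1,0.48],[-5.3,-3.6,-2.4]]
    - [[-0.61,-0.17,0.51],[-5.3,-3.6,-2.4]]
    - [[-0.57,-0.25,0.52],[-5.3,-3.6,-2.4]]
    - [[-0.52,-0.32,0.53],[-5.3,-3.6,-2.4]]

```text
time: 16.15
eef_pos: [0.5261, 0.0566, 0.1893]
tcp_rot: [0.407, 0.753, -0.181, 0.485]
contact_force: [0.2, 0.5, -0.0]
opening: 0.599
```

drive_tool:
  series:
    - [[-0.47,-0.39,0.53],[-5.3,-3.6,-2.4]]
    - [[-0.43,-0.45,0.52],[-5.3,-3.6,-2.4]]
    - [[-0.37,-0.52,0.5],[-5.3,-3.6,-2.4]]
    - [[-0.32,-0.57,0.47],[-5.3,-3.6,-2.4]]
    - [[-0.27,-0.63,0.43],[-5.3,-3.6,-2.4]]

```text
time: 16.65
eef_pos: [0.5526, -0.1493, 0.2233]
tcp_rot: [0.162, 0.725, -0.111, 0.66]
contact_force: [0.9, -0.0, -0.4]
opening: 0.601
```

```bash
python3 - <<'E'
from h import *
st();R=down(-14.2);plan(mag(.0595,.0,.13),R,42,8,40)
snap("top","t7.png");snap("scene","s17.png")
E
```

```text
t 16.65 p [ 0.5526 -0.1493  0.2233] F [ 0.9 -0.  -0.4] op 0.601 q [-0.46   0.132  1.796  0.046  1.323 -1.655] toolx [-0.077  0.088 -0.993] toolz [ 0.921 -0.375 -0.105]
n= 4 dist mm [  81.6 -111.6  -93.3] ang 10.5
[[[0.38,-0.38,0.63],[-2.0,-1.5,-0.9]],[[0.41,-0.4,0.61],[-2.0,-1.4,-0.8]],[[0.42,-0.41,0.59],[-2.1,-1.5,-0.9]],[[0.45,-0.43,0.56],[-2.0,-1.4,-0.8]]]
```

View pics/t7.png

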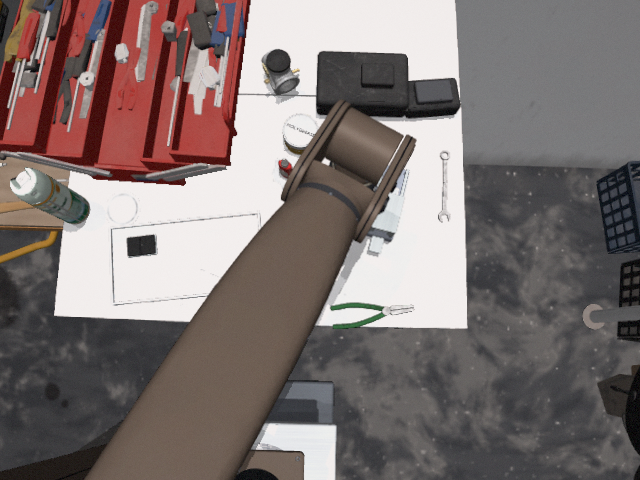

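drive_tool:
  series:
    - [[0.38,-0.38,0.63],[-2,-1.5,-0.8]]
    - [[0.41,-0.4,0.61],[-2,-1.5,-0.8]]
    - [[0.42,-0.41,0.59],[-2,-1.5,-0.8]]
    - [[0.3,-0.43,0.56],[-2,-1.5,-0.8]]
    - [[0,0,0],[0,0,0]]

```text
time: 17.25
eef_pos: [0.6366, -0.2628, 0.1358]
tcp_rot: [0.092, 0.699, -0.088, 0.704]
contact_force: [-0.4, 0.9, 0.5]
opening: 0.596
```

```bash
python3 - <<'E'
from h import *
st();R=down(-14.2);plan(mag(.0595,.0,.105),R,20,8,40)
E
```

```text
t 17.25 p [ 0.6366 -0.2628  0.1358] F [-0.4  0.9  0.5] op 0.596 q [-0.542  0.409  1.622  0.01   1.106 -1.861] toolx [ 0.008  0.005 -1.   ] toolz [ 0.967 -0.253  0.007]
n= 2 dist mm [ -2.4   1.9 -30.8] ang 0.7
[[[0.31,0.01,-0.03],[-0.2,0.2,-0.2]],[[0.31,0.01,-0.03],[-0.3,0.2,-0.2]]]
```

drive_tool:
  series:
    - [[0.3,0.02,-0.05],[-0.2,0.2,0]]
    - [[0.3,0.01,-0.05],[-0.2,0.2,0]]
    - [[0.3,0.01,-0.02],[0,0,0]]
    - [[0.3,0,0],[0,0,0]]
    - [[0,0,0],[0,0,0]]

```text
time: 17.75
eef_pos: [0.6292, -0.2536, 0.0697]
tcp_rot: [0.091, 0.703, -0.084, 0.7]
contact_force: [-0.5, -0.3, 0.7]
opening: 0.594
```

```bash
python3 - <<'E'
from h import *
st();R=down(-14.2);plan(mag(.0595,.0,.068),R,20,8,40)
snap("scene","s18.png",(280,120,380,220),7)
E
```

```text
t 17.75 p [ 0.6292 -0.2536  0.0697] F [-0.5 -0.3  0.7] op 0.594 q [-0.535  0.473  1.668  0.01   1.008 -1.863] toolx [-0.003  0.012 -1.   ] toolz [ 0.969 -0.246 -0.005]
n= 1 dist mm [ 5.1 -7.3 -1.7] ang 0.7
[[[0.03,-0.12,0.13],[-0.0,-0.3,-0.6]]]
```

View pics/s18.png

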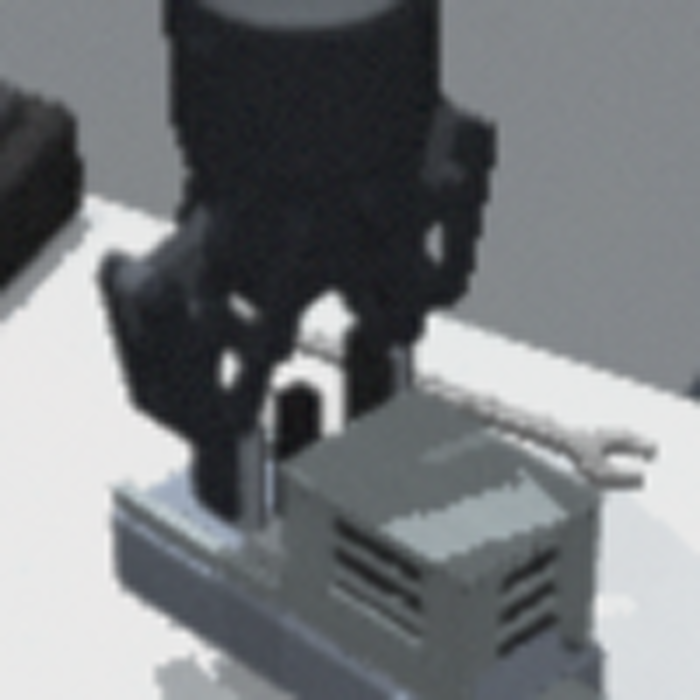

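drive_tool:
  series:
    - [[0.03,-0.1,0.12],[0,-0.2,-0.4]]
    - [[0,0,0],[0,0,0]]

```text
time: 18.0
eef_pos: [0.6353, -0.2606, 0.0707]
tcp_rot: [0.088, 0.701, -0.087, 0.702]
contact_force: [0.4, 0.1, -0.5]
opening: 0.598
```

drive_tool:
  series:
    - [[0,0,0],[0,0,0]]
    - [[0,0,0],[0,0,0]]
    - [[0,0,0],[0,0,0]]
    - [[0,0,0],[0,0,0]]
    - [[0,0,0],[0,0,0]]
  grip: -1
  newtons: 50

```text
time: 18.5
eef_pos: [0.6364, -0.2619, 0.0728]
tcp_rot: [0.088, 0.7, -0.087, 0.703]
contact_force: [0.5, -0.0, 0.0]
opening: 0.151
```

```bash
python3 - <<'E'
from h import *
st();R=down(-14.2);plan([.6821,-.2729,.066],R,12,8,40)
E
```

```text
t 18.5 p [ 0.6364 -0.2619  0.0728] F [ 0.5 -0.   0. ] op 0.151 q [-0.538  0.483  1.648  0.002  1.007 -1.862] toolx [ 0.005 -0.    -1.   ] toolz [ 0.969 -0.246  0.004]
n= 4 dist mm [ 45.7 -11.   -6.8] ang 0.3
[[[0.04,0.0,0.24],[-0.0,0.1,-0.0]],[[0.03,0.0,0.23],[-0.0,0.1,-0.0]],[[0.03,0.01,0.24],[-0.0,0.0,-0.0]],[[0.04,0.0,0.23],[-0.0,0.1,-0.0]]]
```

drive_tool:
  series:
    - [[0,0,0.24],[0,0,0]]
    - [[0,0,0.24],[0,0,0]]
    - [[0,0,0.24],[0,0,0]]
    - [[0,0,0.22],[0,0,0]]
    - [[0,0,0.1],[0,0,0]]

```text
time: 19.0
eef_pos: [0.6828, -0.273, 0.0726]
tcp_rot: [0.088, 0.706, -0.086, 0.697]
contact_force: [-14.1, 3.9, 8.8]
opening: 0.152
```

```bash
python3 - <<'E'
from h import *
st();snap("scene","s19.png",(280,150,380,250),7)
E
```

```text
t 19.0 p [ 0.6828 -0.273   0.0726] F [-14.1   3.9   8.8] op 0.152 q [-5.180e-01  5.810e-01  1.504e+00 -1.000e-03  1.069e+00 -1.841e+00] toolx [-0.012  0.006 -1.   ] toolz [ 0.97  -0.244 -0.013]
```

View pics/s19.png

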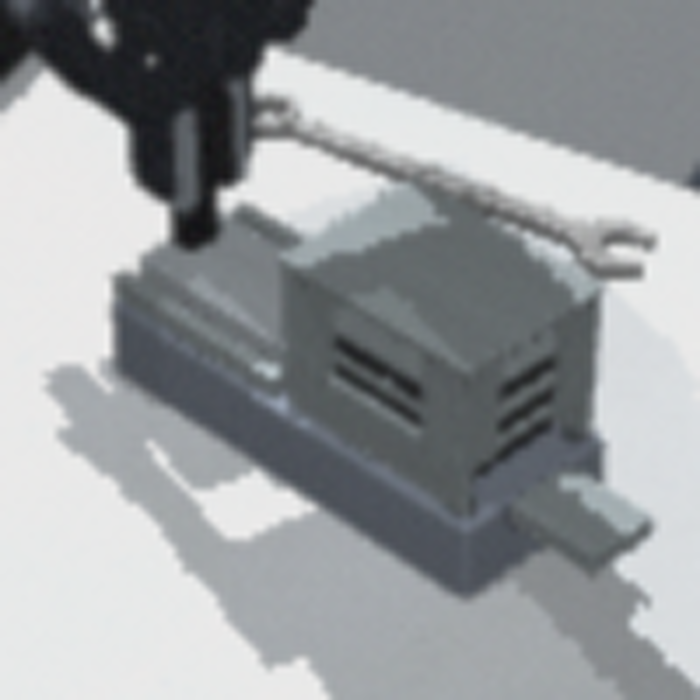

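Pusher is home (14 N at the stop) and the stack dropped. I'll feed the next pad without letting go.

drive_tool:
  series:
    - [[0,0,-0.2],[0,0,0]]
    - [[0,0,-0.2],[0,0,0]]
    - [[0,0,-0.2],[0,0,0]]
    - [[0,0,-0.2],[0,0,0]]
    - [[0,0,-0.2],[0,0.3,0]]

```text
time: 19.55
eef_pos: [0.6359, -0.2618, 0.0729]
tcp_rot: [0.087, 0.702, -0.087, 0.702]
contact_force: [4.4, -2.2, -4.4]
opening: 0.15
```

drive_tool:
  series:
    - [[0,0,-0.08],[0,0.3,0]]
    - [[0,0,-0.05],[0,0,0]]
    - [[0,0,0],[0,0,0]]

```text
time: 19.85
eef_pos: [0.6349, -0.2616, 0.073]
tcp_rot: [0.087, 0.693, -0.09, 0.71]
contact_force: [2.5, -1.3, -0.9]
opening: 0.151
```

```bash
python3 - <<'E'
from h import *
st();snap("scene","s20.png",(280,150,380,250),7)
E
```

```text
t 19.85 p [ 0.6349 -0.2616  0.073 ] F [ 2.5 -1.3 -0.9] op 0.151 q [-0.54   0.471  1.665  0.006  0.983 -1.864] toolx [ 0.022 -0.007 -1.   ] toolz [ 0.969 -0.248  0.023]
```

View pics/s20.png

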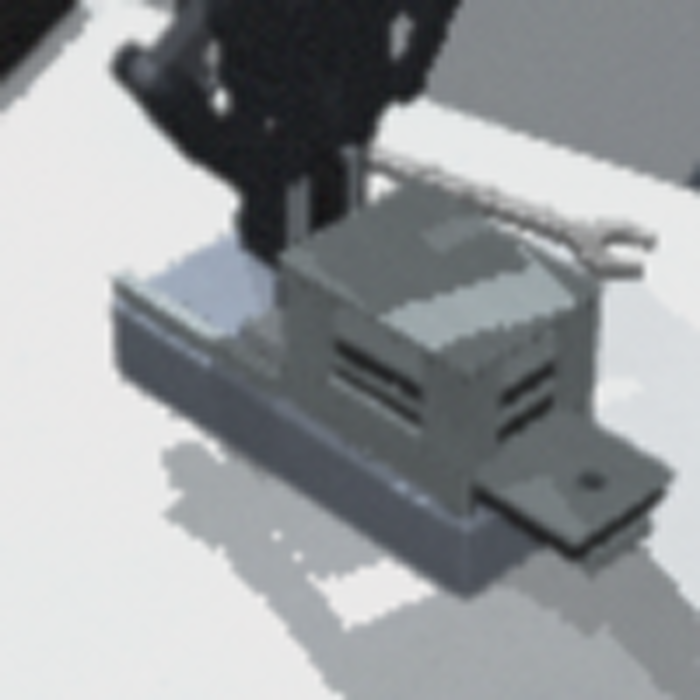

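Lining down again, and two pads remain in the stack.

drive_tool:
  series:
    - [[0,0,0],[0,0,0]]
    - [[0,0,0],[0,-0.4,0]]
    - [[-0.3,0,0],[0,-0.4,0]]
    - [[-0.6,0,0],[0,0,0]]
    - [[-0.7,0,0],[0,0,0]]
  grip: 0.2

```text
time: 20.4
eef_pos: [0.6247, -0.2572, 0.1495]
tcp_rot: [0.089, 0.695, -0.088, 0.708]
contact_force: [1.1, 0.1, -0.5]
opening: 0.602
```

```bash
cat >> h.py <<'E'
RG=down(-14.2,25.5); PG=np.array([.5138,-.2303,.0312])
E
python3 - <<'E'
from h import *
st();plan(PG-.11*RG[:,0],RG,40,6,40)
E
```

```text
t 20.4 p [ 0.6247 -0.2572  0.1495] F [ 1.1  0.1 -0.5] op 0.602 q [-0.544  0.362  1.657  0.01   1.106 -1.868] toolx [ 0.019 -0.001 -1.   ] toolz [ 0.968 -0.248  0.018]
n= 5 dist mm [-156.8   38.5  -19.1] ang 24.4
[[[0.06,-0.01,-0.65],[-0.0,-4.9,-0.0]],[[0.01,-0.01,-0.65],[-0.1,-4.9,-0.0]],[[-0.05,-0.0,-0.65],[-0.0,-4.9,-0.1]],[[-0.1,-0.01,-0.64],[-0.1,-4.9,-0.0]],[[-0.15,0.0,-0.63],[-0.0,-4.8,-0.1]]]
```

drive_tool:
  series:
    - [[0,0,-0.65],[0,-4.9,0]]
    - [[0,0,-0.65],[0,-4.9,0]]
    - [[-0.05,0,-0.65],[0,-4.9,0]]
    - [[-0.1,0,-0.64],[0,-4.9,0]]
    - [[-0.15,0,-0.63],[0,-4.8,0]]
  grip: 0.6

```text
time: 20.9
eef_pos: [0.4742, -0.2217, 0.1499]
tcp_rot: [0.06, 0.511, -0.109, 0.851]
contact_force: [0.7, 1.1, 1.0]
opening: 0.797
```

```bash
python3 - <<'E'
from h import *
st();plan(PG-.05*RG[:,0],RG,20,6,40)
E
```

```text
t 20.9 p [ 0.4742 -0.2217  0.1499] F [0.7 1.1 1. ] op 0.797 q [-0.73  -0.174  2.294  0.377  0.609 -2.321] toolx [ 0.455 -0.124 -0.882] toolz [ 0.856 -0.212  0.471]
n= 4 dist mm [ 18.7  -3.3 -73.6] ang 2.7
[[[0.37,0.01,-0.09],[0.1,0.7,0.1]],[[0.37,0.01,-0.09],[0.0,0.6,0.1]],[[0.37,0.01,-0.08],[0.1,0.7,0.2]],[[0.37,0.01,-0.07],[0.0,0.6,0.1]]]
```

drive_tool:
  series:
    - [[0.36,0.01,-0.1],[0,0.7,0]]
    - [[0.36,0.01,-0.09],[0,0.6,0]]
    - [[0.36,0.01,-0.08],[0,0.6,0]]
    - [[0.36,0.01,-0.07],[0,0.6,0]]
    - [[0,0,0],[0,0,0]]

```text
time: 21.4
eef_pos: [0.4823, -0.2187, 0.0784]
tcp_rot: [0.062, 0.528, -0.108, 0.84]
contact_force: [-0.4, 0.5, 0.5]
opening: 0.801
```

```bash
python3 - <<'E'
from h import *
st();plan(PG,RG,15,6,40)
E
```

```text
t 21.4 p [ 0.4823 -0.2187  0.0784] F [-0.4  0.5  0.5] op 0.801 q [-0.702 -0.009  2.293  0.407  0.479 -2.352] toolx [ 0.418 -0.115 -0.901] toolz [ 0.874 -0.219  0.434]
n= 4 dist mm [ 31.5 -11.6 -47.2] ang 0.6
[[[0.29,-0.02,0.05],[0.0,0.1,0.1]],[[0.28,-0.01,0.05],[0.0,0.0,0.1]],[[0.29,-0.02,0.05],[0.1,0.1,0.2]],[[0.28,-0.01,0.04],[0.0,0.0,0.1]]]
```

drive_tool:
  series:
    - [[0.28,-0.02,0.05],[0,0,0]]
    - [[0.28,-0.02,0.05],[0,0,0]]
    - [[0.28,-0.02,0.05],[0,0,0]]
    - [[0.25,-0.02,0.04],[0,0,0]]
    - [[0,0,0],[0,0,0]]

```text
time: 21.9
eef_pos: [0.5161, -0.2331, 0.0414]
tcp_rot: [0.06, 0.524, -0.108, 0.843]
contact_force: [-0.6, -0.1, -0.2]
opening: 0.8
```

```bash
python3 - <<'E'
from h import *
st();plan(PG,RG,15,6,40)
snap("scene","s21.png",(280,150,400,250),6)
E
```

```text
t 21.9 p [ 0.5161 -0.2331  0.0414] F [-0.6 -0.1 -0.2] op 0.8 q [-0.679  0.148  2.22   0.483  0.388 -2.419] toolx [ 0.428 -0.119 -0.896] toolz [ 0.87  -0.215  0.444]
n= 1 dist mm [ -2.3   2.8 -10.2] ang 1.1
[[[0.16,0.05,-0.14],[0.3,0.9,0.6]]]
```

View pics/s21.png

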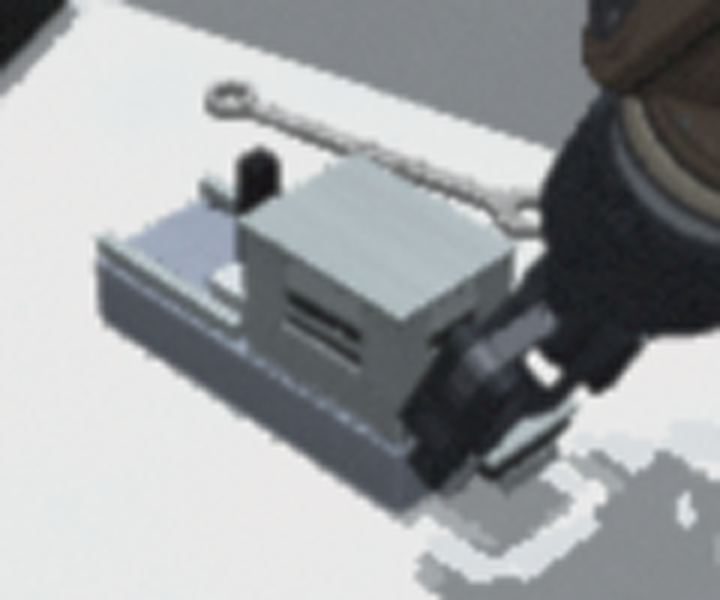

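drive_tool:
  series:
    - [[0.16,0.04,-0.15],[0.2,0.4,0.3]]
    - [[0.06,0.01,-0.02],[0,0,0]]
    - [[0,0,0],[0,0,0]]

```text
time: 22.25
eef_pos: [0.5144, -0.2305, 0.0306]
tcp_rot: [0.063, 0.525, -0.107, 0.842]
contact_force: [0.4, 0.4, -0.7]
opening: 0.803
```

drive_tool:
  series:
    - [[0,0,0],[0,0,0]]
    - [[0,0,0],[0,0,0]]
    - [[0,0,0],[0,0,0]]
    - [[0,0,0],[0,0,0]]
    - [[0,0,0],[0,0,0]]
  grip: -1
  newtons: 60

```text
time: 22.75
eef_pos: [0.5143, -0.2305, 0.0313]
tcp_rot: [0.062, 0.524, -0.107, 0.842]
contact_force: [-0.1, -0.7, -1.7]
opening: 0.498
```

```bash
python3 - <<'E'
from h import *
st();plan(PG,RG,15,6,40)
E
```

```text
t 22.75 p [ 0.5143 -0.2305  0.0313] F [-0.1 -0.7 -1.7] op 0.498 q [-0.679  0.165  2.225  0.513  0.372 -2.448] toolx [ 0.427 -0.115 -0.897] toolz [ 0.87  -0.217  0.442]
n= 1 dist mm [-0.5  0.2 -0.1] ang 0.9
[[[-0.0,0.0,-0.01],[0.2,0.8,0.4]]]
```

Gripped. I'll draw out as before, then lift.

drive_tool:
  series:
    - [[-0.09,0,-0.18],[0,0,0]]
    - [[-0.09,0,-0.18],[0,0,0]]
    - [[-0.09,0,-0.18],[0,0,0]]
    - [[-0.09,0,-0.18],[0,0,0]]
    - [[-0.09,0,-0.18],[0,0,0]]

```text
time: 23.25
eef_pos: [0.4619, -0.2168, 0.0312]
tcp_rot: [0.062, 0.525, -0.107, 0.842]
contact_force: [0.3, 0.1, -1.1]
opening: 0.496
```

drive_tool:
  series:
    - [[-0.53,0.07,0.27],[0,4,0]]
    - [[-0.55,0.07,0.24],[0,4,0]]
    - [[-0.56,0.07,0.2],[0,4,0]]
    - [[-0.58,0.07,0.15],[0,4,0]]
    - [[-0.58,0.07,0.11],[0,4,0]]

```text
time: 23.75
eef_pos: [0.4565, -0.1939, 0.1722]
tcp_rot: [0.086, 0.672, -0.092, 0.73]
contact_force: [0.7, -0.2, 0.1]
opening: 0.503
```

```bash
python3 - <<'E'
from h import *
st();R=down(-82,-10);plan(tray(-.038,.07,.19),R,42,7,40)
snap("scene","s22.png"); snap("top","t8.png")
E
```

```text
t 23.75 p [ 0.4565 -0.1939  0.1722] F [ 0.7 -0.2  0.1] op 0.503 q [-0.622 -0.087  2.116  0.037  1.037 -1.959] toolx [ 0.08  -0.018 -0.997] toolz [ 0.965 -0.248  0.082]
n= 11 dist mm [-22.1 423.8  17.8] ang 69.0
[[[-0.05,0.74,-0.23],[6.2,1.2,0.3]],[[-0.04,0.71,-0.31],[6.1,1.2,0.3]],[[-0.03,0.67,-0.38],[6.2,1.2,0.3]],[[-0.02,0.63,-0.45],[6.1,1.2,0.3]],[[-0.0,0.57,-0.51],[6.2,1.1,0.3]]]
[[[0.01,0.52,-0.57],[6.1,1.2,0.3]],[[0.02,0.45,-0.63],[6.2,1.1,0.3]],[[0.04,0.38,-0.67],[6.1,1.2,0.2]],[[0.06,0.31,-0.71],[6.2,1.1,0.3]],[[0.07,0.23,-0.73],[6.1,1.2,0.2]]]
[[[0.08,0.14,-0.75],[6.2,1.1,0.3]]]
```

View pics/s22.png

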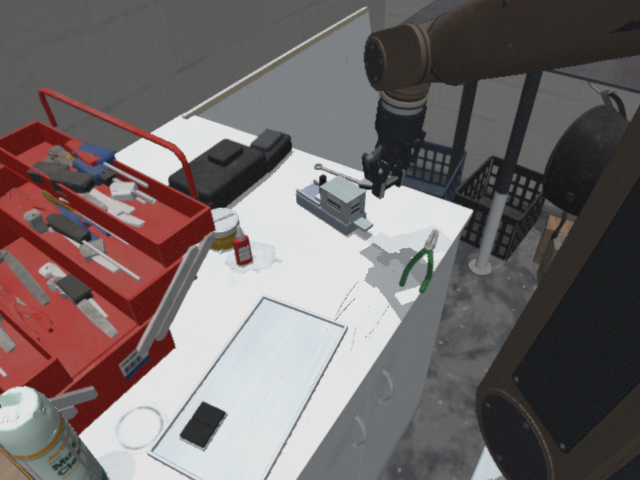

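View pics/t8.png

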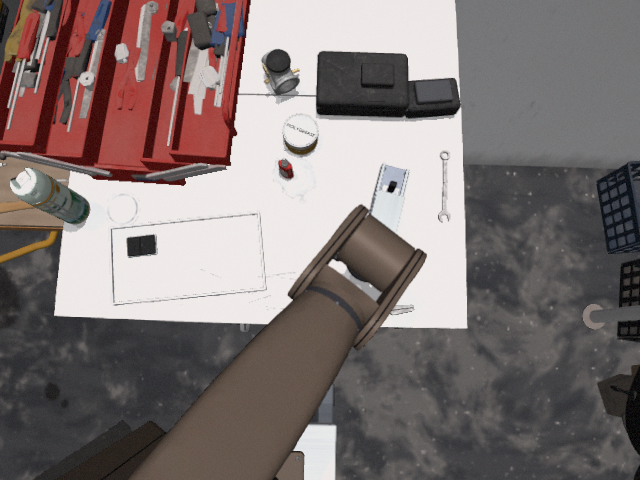

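drive_tool:
  series:
    - [[-0.05,0.74,-0.23],[6.2,1.2,0.3]]
    - [[-0.04,0.71,-0.31],[6.2,1.2,0.3]]
    - [[-0.03,0.67,-0.38],[6.2,1.2,0.3]]
    - [[-0.02,0.63,-0.45],[6.2,1.2,0.3]]
    - [[0,0.57,-0.51],[6.2,1.2,0.3]]

```text
time: 24.35
eef_pos: [0.4471, -0.0004, 0.1782]
tcp_rot: [0.301, 0.652, -0.262, 0.645]
contact_force: [0.7, -0.2, -0.7]
opening: 0.498
```

drive_tool:
  series:
    - [[0.01,0.52,-0.57],[6.2,1.2,0.3]]
    - [[0.02,0.45,-0.63],[6.2,1.2,0.3]]
    - [[0.04,0.38,-0.67],[6.2,1.2,0.3]]
    - [[0.06,0.31,-0.71],[6.2,1.2,0.3]]
    - [[0.07,0.23,-0.73],[6.2,1.2,0.3]]

```text
time: 24.85
eef_pos: [0.4369, 0.1993, 0.1783]
tcp_rot: [0.49, 0.585, -0.409, 0.499]
contact_force: [-0.0, -0.2, -0.0]
opening: 0.502
```

```bash
python3 - <<'E'
from h import *;from fk import *
p=px2w("top",142,246,.016);d=p[:2]-TO;print(p,'tray',np.cos(TY)*d[0]+np.sin(TY)*d[1],-np.sin(TY)*d[0]+np.cos(TY)*d[1])
st();R=down(-82,-50);g=tcp(tray(-.038,.112,.15),R);plan(g,R,40,7.8,40)
E
```

```text
[0.50484125 0.26261192 0.016     ] tray 0.03638738220687256 0.09236635904962992
t 24.85 p [0.4369 0.1993 0.1783] F [-0.  -0.2 -0. ] op 0.502 q [ 0.131 -0.108  2.129  0.186  1.126 -0.136] toolx [-0.02   0.166 -0.986] toolz [ 0.183 -0.969 -0.167]
n= 6 dist mm [ -9.3  78.2 -33.5] ang 40.5
[[[0.15,0.02,-0.24],[0.4,6.7,0.1]],[[0.18,0.01,-0.22],[0.4,6.7,0.1]],[[0.21,0.01,-0.2],[0.5,6.7,0.1]],[[0.23,0.01,-0.17],[0.4,6.8,0.2]],[[0.24,0.01,-0.14],[0.5,6.7,0.1]]]
[[[0.26,0.01,-0.12],[0.4,6.8,0.2]]]
```

drive_tool:
  series:
    - [[0.15,0.02,-0.24],[0.4,6.7,0.1]]
    - [[0.18,0.01,-0.22],[0.4,6.7,0.1]]
    - [[0.21,0.01,-0.2],[0.4,6.7,0.1]]
    - [[0.23,0.01,-0.17],[0.4,6.7,0.1]]
    - [[0.24,0.01,-0.14],[0.4,6.7,0.1]]

```text
time: 25.35
eef_pos: [0.4226, 0.2712, 0.1463]
tcp_rot: [0.601, 0.699, -0.25, 0.296]
contact_force: [0.1, -0.8, -1.1]
opening: 0.504
```

```bash
python3 - <<'E'
from h import *;from fk import *
st();R=down(-82,-80);g=tcp(tray(-.038,.115,.10),R);plan(g,R,40,7.8,40)
E
```

```text
t 25.35 p [0.4226 0.2712 0.1463] F [ 0.1 -0.8 -1.1] op 0.504 q [ 0.012  0.018  2.212  0.84   1.199 -0.581] toolx [-0.102  0.693 -0.714] toolz [ 0.113 -0.705 -0.7  ]
n= 5 dist mm [  4.3  11.  -47.7] ang 35.6
[[[0.16,0.02,0.1],[0.1,7.1,0.1]],[[0.15,0.02,0.13],[0.2,7.1,0.1]],[[0.14,0.02,0.14],[0.1,7.1,0.1]],[[0.12,0.03,0.16],[0.2,7.1,0.1]],[[0.09,0.02,0.17],[0.1,7.2,0.1]]]
```

drive_tool:
  series:
    - [[0.16,0.02,0.1],[0.1,7.1,0.1]]
    - [[0.15,0.02,0.13],[0.1,7.1,0.1]]
    - [[0.14,0.02,0.14],[0.1,7.1,0.1]]
    - [[0.12,0.03,0.16],[0.1,7.1,0.1]]
    - [[0.09,0.02,0.17],[0.1,7.1,0.1]]

```text
time: 25.85
eef_pos: [0.4234, 0.2807, 0.0936]
tcp_rot: [0.659, 0.748, -0.049, 0.062]
contact_force: [0.0, -1.0, -1.8]
opening: 0.497
```

```bash
python3 - <<'E'
from h import *;from fk import *
st();R=down(-82,-80);g=tcp(tray(-.038,.116,.064),R);plan(g,R,12,7.8,40);print(fk(ctrl.get_state()["qpos"],PP,True)[2])
snap("scene","s23.png",(60,220,340,430),2.8)
E
```

```text
t 25.85 p [0.4234 0.2807 0.0936] F [ 0.  -1.  -1.8] op 0.497 q [-0.12   0.433  2.206  1.282  1.549 -1.092] toolx [-0.123  0.98  -0.156] toolz [ 0.028 -0.154 -0.988]
n= 3 dist mm [  3.4   2.5 -31. ] ang 1.4
[[[0.05,0.02,0.2],[0.1,-0.3,-0.3]],[[0.04,0.02,0.2],[0.1,-0.3,-0.3]],[[0.05,0.03,0.21],[0.1,-0.4,-0.3]]]
[0.45258649 0.047143   0.13088516]
```

View pics/s23.png

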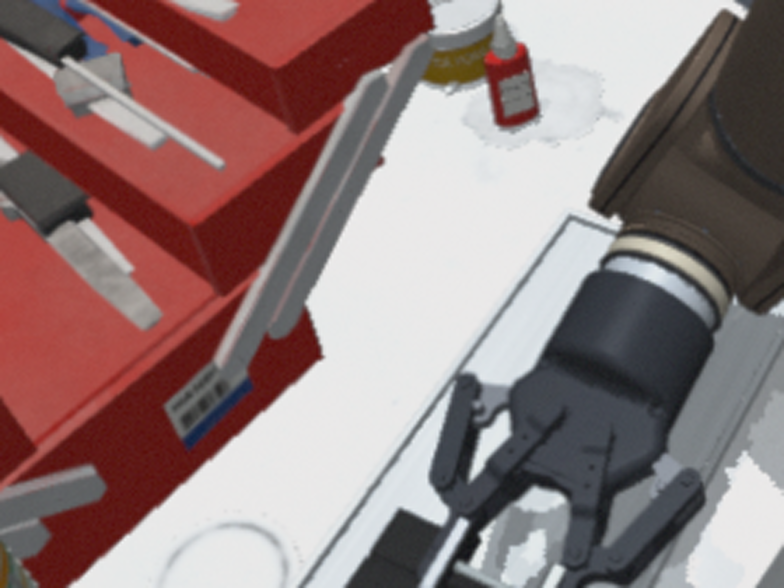

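drive_tool:
  series:
    - [[0.05,0.02,0.2],[0,-0.3,-0.3]]
    - [[0.05,0.02,0.2],[0,-0.3,-0.3]]
    - [[0.04,0.02,0.16],[0,-0.3,-0.3]]
    - [[0,0,0],[0,0,0]]

```text
time: 26.3
eef_pos: [0.42, 0.2826, 0.061]
tcp_rot: [0.653, 0.753, -0.056, 0.054]
contact_force: [-0.8, 0.4, -1.1]
opening: 0.5
```

```bash
python3 - <<'E'
from h import *;from fk import *
st();R=down(-82,-79);g=tcp(tray(-.038,.116,.060),R);plan(g,R,12,7.8,40);print(fk(ctrl.get_state()["qpos"],PP,True)[2])
snap("scene","s24.png",(120,340,280,470),5)
E
```

```text
t 26.3 p [0.42   0.2826 0.061 ] F [-0.8  0.4 -1.1] op 0.5 q [-0.114  0.52   2.182  1.273  1.538 -1.134] toolx [-0.141  0.978 -0.154] toolz [ 0.009 -0.154 -0.988]
n= 1 dist mm [ 6.8  0.5 -2.5] ang 2.3
[[[-0.0,0.14,0.05],[-0.7,-2.1,0.2]]]
[0.45353355 0.04959203 0.09773269]
```

View pics/s24.png

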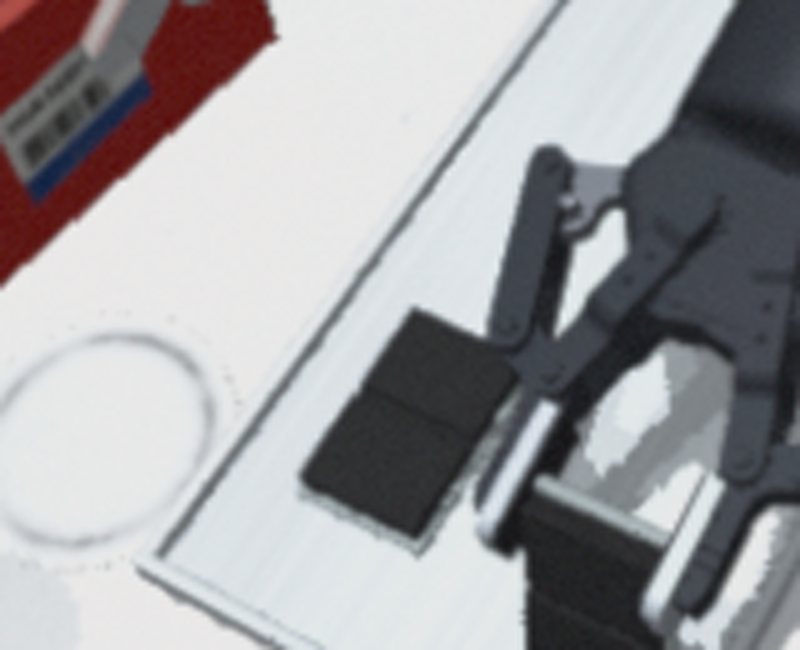

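drive_tool:
  series:
    - [[0,0.03,0.06],[0,-1,0]]
    - [[0,0.03,0.06],[0,-0.5,0]]
    - [[0,0,0],[0,0,0]]

```text
time: 26.65
eef_pos: [0.4206, 0.2832, 0.0607]
tcp_rot: [0.649, 0.756, -0.06, 0.062]
contact_force: [1.0, 0.8, -1.0]
opening: 0.497
```

drive_tool:
  series:
    - [[0,0,0],[0,0,0]]
    - [[0,0,0],[0,0,0]]
    - [[0,0,0],[0,0,0]]
    - [[0,0,0],[0,0,0]]
    - [[0,0,0],[0,0,0]]
  grip: 0.55

```text
time: 27.15
eef_pos: [0.4215, 0.2832, 0.0608]
tcp_rot: [0.65, 0.755, -0.061, 0.066]
contact_force: [1.2, -0.3, -0.0]
opening: 0.777
```

```bash
python3 - <<'E'
from h import *
st();snap("scene","s25.png",(120,340,280,470),5)
R=down(-82,-50);plan(tray(-.04,.09,.16),R,25,8,40)
E
```

```text
t 27.15 p [0.4215 0.2832 0.0608] F [ 1.2 -0.3 -0. ] op 0.777 q [-0.109  0.509  2.179  1.26   1.521 -1.127] toolx [-0.147  0.973 -0.178] toolz [ 0.021 -0.177 -0.984]
n= 5 dist mm [  8.1 -33.8  99.2] ang 29.7
[[[-0.21,0.01,-0.37],[-0.0,-5.9,0.1]],[[-0.24,0.01,-0.34],[-0.0,-6.0,0.1]],[[-0.28,0.01,-0.31],[-0.0,-5.9,0.1]],[[-0.31,0.01,-0.29],[-0.0,-6.0,0.2]],[[-0.33,0.01,-0.25],[-0.1,-5.9,0.2]]]
```

View pics/s25.png

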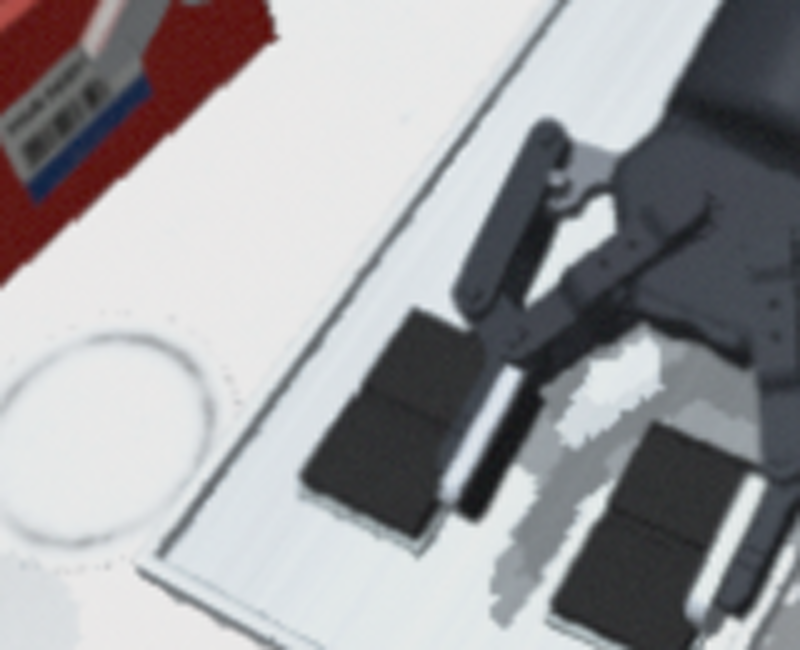

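Pad 2 also landed lining up, flat and beside pad 1. I'll retreat and go back to the knob.

drive_tool:
  series:
    - [[-0.21,0,-0.37],[0,-6,0]]
    - [[-0.24,0,-0.34],[0,-6,0]]
    - [[-0.28,0,-0.31],[0,-6,0]]
    - [[-0.31,0,-0.29],[0,-6,0]]
    - [[-0.34,0,-0.25],[0,-6,0]]
  grip: 0.2

```text
time: 27.7
eef_pos: [0.4238, 0.2474, 0.1537]
tcp_rot: [0.609, 0.711, -0.241, 0.256]
contact_force: [0.2, 0.5, -0.2]
opening: 0.602
```

```bash
python3 - <<'E'
from h import *
st();R=down(-14.2);plan(mag(-.03,.02,.22),R,44,8,40)
E
```

```text
t 27.7 p [0.4238 0.2474 0.1537] F [ 0.2  0.5 -0.2] op 0.602 q [-0.067  0.03   2.213  0.864  1.296 -0.619] toolx [-0.128  0.742 -0.658] toolz [ 0.071 -0.655 -0.752]
n= 12 dist mm [ 128.6 -467.    66.3] ang 82.3
[[[-0.68,0.1,0.44],[-5.3,-3.7,-2.3]],[[-0.65,0.03,0.49],[-5.3,-3.7,-2.3]],[[-0.62,-0.05,0.53],[-5.3,-3.7,-2.3]],[[-0.58,-0.12,0.56],[-5.3,-3.7,-2.3]],[[-0.53,-0.2,0.58],[-5.3,-3.7,-2.2]]]
[[[-0.49,-0.27,0.6],[-5.4,-3.6,-2.3]],[[-0.44,-0.34,0.59],[-5.3,-3.7,-2.2]],[[-0.38,-0.41,0.59],[-5.4,-3.6,-2.3]],[[-0.33,-0.48,0.57],[-5.3,-3.7,-2.2]],[[-0.27,-0.55,0.54],[-5.4,-3.6,-2.3]]]
[[[-0.22,-0.61,0.5],[-5.3,-3.7,-2.2]],[[-0.17,-0.65,0.45],[-5.4,-3.6,-2.3]]]
```

drive_tool:
  series:
    - [[-0.68,0.1,0.44],[-5.3,-3.7,-2.3]]
    - [[-0.65,0.03,0.49],[-5.3,-3.7,-2.3]]
    - [[-0.62,-0.05,0.53],[-5.3,-3.7,-2.3]]
    - [[-0.58,-0.12,0.56],[-5.3,-3.7,-2.3]]
    - [[-0.53,-0.2,0.58],[-5.3,-3.7,-2.3]]

```text
time: 28.2
eef_pos: [0.4785, 0.0497, 0.1884]
tcp_rot: [0.403, 0.754, -0.186, 0.484]
contact_force: [0.2, -0.8, -0.7]
opening: 0.597
```

drive_tool:
  series:
    - [[-0.49,-0.27,0.6],[-5.3,-3.7,-2.3]]
    - [[-0.44,-0.34,0.59],[-5.3,-3.7,-2.3]]
    - [[-0.38,-0.41,0.59],[-5.3,-3.7,-2.3]]
    - [[-0.33,-0.48,0.57],[-5.3,-3.7,-2.3]]
    - [[-0.27,-0.55,0.54],[-5.3,-3.7,-2.3]]

```text
time: 28.7
eef_pos: [0.5399, -0.1505, 0.2213]
tcp_rot: [0.161, 0.724, -0.115, 0.66]
contact_force: [0.5, 0.4, -1.0]
opening: 0.601
```

```bash
python3 - <<'E'
from h import *
st();R=down(-14.2);plan(mag(.0600,.0,.12),R,38,8,40)
E
```

```text
t 28.7 p [ 0.5399 -0.1505  0.2213] F [ 0.5  0.4 -1. ] op 0.601 q [-0.469  0.106  1.829  0.039  1.312 -1.659] toolx [-0.076  0.081 -0.994] toolz [ 0.92  -0.379 -0.101]
n= 5 dist mm [  94.9 -110.5 -101.3] ang 10.5
[[[0.34,-0.28,0.56],[-1.7,-1.1,-0.6]],[[0.35,-0.29,0.54],[-1.7,-1.1,-0.6]],[[0.36,-0.31,0.53],[-1.6,-1.1,-0.6]],[[0.38,-0.31,0.51],[-1.7,-1.2,-0.6]],[[0.4,-0.33,0.49],[-1.6,-1.1,-0.7]]]
```

drive_tool:
  series:
    - [[0.32,-0.28,0.56],[-1.7,-1.1,-0.6]]
    - [[0.33,-0.29,0.54],[-1.7,-1.1,-0.6]]
    - [[0.36,-0.31,0.53],[-1.7,-1.1,-0.6]]
    - [[0.38,-0.31,0.51],[-1.7,-1.1,-0.6]]
    - [[0.4,-0.32,0.48],[-1.7,-1.1,-0.6]]

```text
time: 29.2
eef_pos: [0.64, -0.2683, 0.1251]
tcp_rot: [0.083, 0.698, -0.087, 0.706]
contact_force: [1.0, 0.4, 0.3]
opening: 0.597
```

drive_tool:
  series:
    - [[0,0,0],[0,0,0]]

```text
time: 29.3
eef_pos: [0.6388, -0.2694, 0.12]
tcp_rot: [0.084, 0.7, -0.086, 0.704]
contact_force: [-1.3, 1.2, -0.1]
opening: 0.598
```

```bash
python3 - <<'E'
from h import *
st();R=down(-14.2);plan(mag(.0605,.0,.07),R,18,8,40)
E
```

```text
t 29.3 p [ 0.6388 -0.2694  0.12  ] F [-1.3  1.2 -0.1] op 0.598 q [-0.545  0.435  1.618 -0.     1.082 -1.874] toolx [ 0.005 -0.004 -1.   ] toolz [ 0.971 -0.239  0.006]
n= 3 dist mm [ -3.5   8.2 -50. ] ang 0.5
[[[0.33,0.05,-0.04],[0.1,0.1,0.0]],[[0.34,0.05,-0.04],[0.1,0.1,0.1]],[[0.33,0.04,-0.03],[0.2,0.1,0.0]]]
```

drive_tool:
  series:
    - [[0.3,0.04,0],[0.1,0.1,0]]
    - [[0.3,0.03,0],[0.1,0.1,0]]
    - [[0.3,0.01,0],[0.1,0,0]]
    - [[0,0,0],[0,0,0]]

```text
time: 29.7
eef_pos: [0.6383, -0.2631, 0.071]
tcp_rot: [0.087, 0.702, -0.087, 0.701]
contact_force: [-0.1, -0.0, -0.0]
opening: 0.597
```

```bash
python3 - <<'E'
from h import *
st();R=down(-14.2);plan(mag(.0605,.0,.07),R,18,8,40)
E
```

```text
t 29.7 p [ 0.6383 -0.2631  0.071 ] F [-0.1 -0.  -0. ] op 0.597 q [-5.370e-01  4.920e-01  1.639e+00 -1.000e-03  1.012e+00 -1.860e+00] toolx [-0.001 -0.    -1.   ] toolz [ 0.97  -0.245 -0.001]
n= 1 dist mm [-3.1  1.9 -1. ] ang 0.1
[[[0.02,0.02,-0.07],[0.0,-0.1,0.0]]]
```

Close, then pull home.

drive_tool:
  series:
    - [[0,0.01,-0.05],[0,0,0]]
    - [[0,0,0],[0,0,0]]
    - [[0,0,0],[0,0,0]]
    - [[0,0,0],[0,0,0]]
    - [[0,0,0],[0,0,0]]
  grip: -1
  newtons: 50

```text
time: 30.2
eef_pos: [0.6358, -0.2618, 0.072]
tcp_rot: [0.086, 0.701, -0.088, 0.702]
contact_force: [1.9, -1.7, -3.1]
opening: 0.153
```

drive_tool:
  series:
    - [[0,0,0.24],[0,0,0]]
    - [[0,0,0.24],[0,0,0]]
    - [[0,0,0.24],[0,0,0]]
    - [[0,0,0.22],[0,0,0]]
    - [[0,0,0.1],[0,0,0]]

```text
time: 30.7
eef_pos: [0.683, -0.2731, 0.0718]
tcp_rot: [0.088, 0.706, -0.086, 0.697]
contact_force: [-11.7, 1.7, 6.4]
opening: 0.151
```

```bash
python3 - <<'E'
from h import *
st();snap("scene","s26.png",(280,150,380,250),7)
E
```

```text
t 30.7 p [ 0.683  -0.2731  0.0718] F [-11.7   1.7   6.4] op 0.151 q [-0.517  0.583  1.503 -0.003  1.069 -1.84 ] toolx [-0.013  0.004 -1.   ] toolz [ 0.97  -0.244 -0.014]
```

View pics/s26.png

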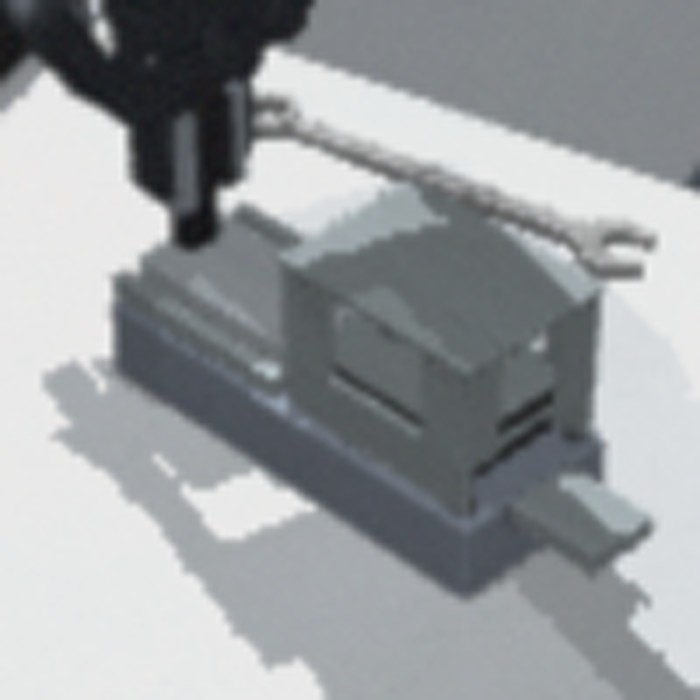

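Home. Two pads are left in the stack. I'll feed the next.

drive_tool:
  series:
    - [[0,0,-0.2],[0,0,0]]
    - [[0,0,-0.2],[0,0,0]]
    - [[0,0,-0.2],[0,0,0]]
    - [[0,0,-0.2],[0,0,0]]
    - [[0,0,-0.2],[0,0.3,0]]

```text
time: 31.25
eef_pos: [0.6348, -0.2616, 0.0723]
tcp_rot: [0.087, 0.703, -0.087, 0.7]
contact_force: [30.4, -7.3, -12.9]
opening: 0.148
```

drive_tool:
  series:
    - [[0,0,-0.08],[0,0.3,0]]
    - [[0,0,-0.05],[0,0,0]]
    - [[0,0,0],[0,0,0]]

```text
time: 31.55
eef_pos: [0.6352, -0.2616, 0.0722]
tcp_rot: [0.086, 0.694, -0.09, 0.709]
contact_force: [2.9, -2.9, -4.9]
opening: 0.147
```

```bash
python3 - <<'E'
from h import *
st();snap("scene","s27.png",(280,150,380,250),7)
E
```

```text
t 31.55 p [ 0.6352 -0.2616  0.0722] F [ 2.9 -2.9 -4.9] op 0.147 q [-0.539  0.473  1.663  0.004  0.984 -1.862] toolx [ 0.02  -0.008 -1.   ] toolz [ 0.969 -0.247  0.021]
```

View pics/s27.png

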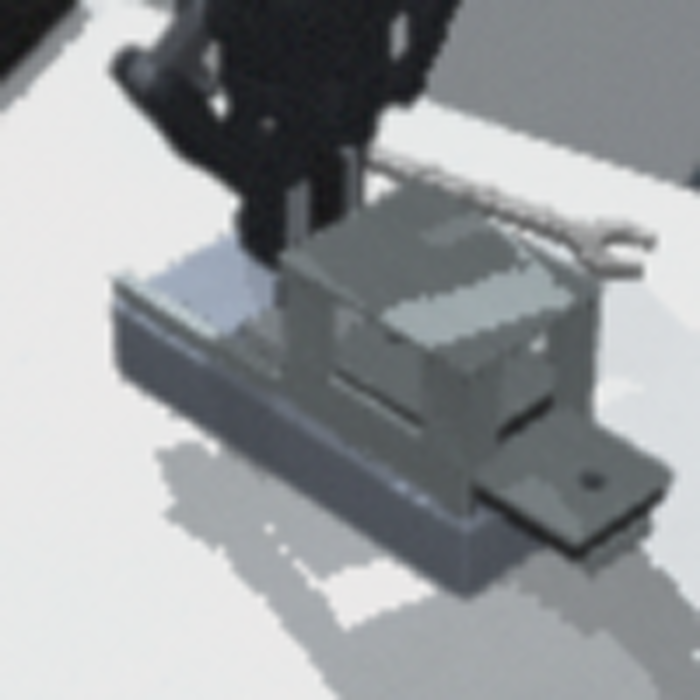

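The third is lining down too, and one more remains.

drive_tool:
  series:
    - [[0,0,0],[0,0,0]]
    - [[0,0,0],[0,-0.4,0]]
    - [[-0.3,0,0],[0,-0.4,0]]
    - [[-0.6,0,0],[0,0,0]]
    - [[-0.7,0,0],[0,0,0]]
  grip: 0.2

```text
time: 32.1
eef_pos: [0.6256, -0.2571, 0.1512]
tcp_rot: [0.088, 0.696, -0.088, 0.707]
contact_force: [-0.0, 0.6, 0.6]
opening: 0.6
```

drive_tool:
  series:
    - [[0,0,-0.65],[0,-4.9,0]]
    - [[0,0,-0.65],[0,-4.9,0]]
    - [[-0.05,0,-0.65],[0,-4.9,0]]
    - [[-0.1,0,-0.64],[0,-4.9,0]]
    - [[-0.15,0,-0.6],[0,-4.8,0]]
  grip: 0.6

```text
time: 32.6
eef_pos: [0.4764, -0.2219, 0.1544]
tcp_rot: [0.059, 0.512, -0.108, 0.85]
contact_force: [-0.3, 0.1, 0.6]
opening: 0.8
```

```bash
python3 - <<'E'
from h import *
st();plan(PG-.05*RG[:,0],RG,20,6,40)
E
```

```text
t 32.6 p [ 0.4764 -0.2219  0.1544] F [-0.3  0.1  0.6] op 0.8 q [-0.726 -0.175  2.285  0.366  0.619 -2.308] toolx [ 0.452 -0.124 -0.883] toolz [ 0.858 -0.21   0.469]
n= 4 dist mm [ 16.5  -3.1 -78. ] ang 2.5
[[[0.38,0.01,-0.11],[0.1,0.6,0.1]],[[0.39,0.01,-0.1],[0.1,0.6,0.1]],[[0.39,0.01,-0.1],[0.1,0.6,0.2]],[[0.38,0.0,-0.1],[0.1,0.6,0.1]]]
```

drive_tool:
  series:
    - [[0.38,0.01,-0.11],[0,0.6,0]]
    - [[0.38,0.01,-0.1],[0,0.6,0]]
    - [[0.38,0.01,-0.09],[0,0.6,0]]
    - [[0.36,0,-0.07],[0,0.6,0]]
    - [[0,0,0],[0,0,0]]

```text
time: 33.1
eef_pos: [0.4858, -0.2201, 0.0821]
tcp_rot: [0.061, 0.528, -0.107, 0.84]
contact_force: [-0.1, -0.5, -0.4]
opening: 0.803
```

```bash
python3 - <<'E'
from h import *
st();plan(PG,RG,15,6,40)
E
```

```text
t 33.1 p [ 0.4858 -0.2201  0.0821] F [-0.1 -0.5 -0.4] op 0.803 q [-0.699 -0.008  2.284  0.4    0.485 -2.346] toolx [ 0.42  -0.116 -0.9  ] toolz [ 0.874 -0.215  0.435]
n= 4 dist mm [ 28.  -10.2 -50.9] ang 0.7
[[[0.29,-0.01,0.02],[0.1,0.1,0.1]],[[0.29,-0.01,0.02],[0.1,0.1,0.1]],[[0.3,-0.02,0.03],[0.1,0.0,0.2]],[[0.29,-0.01,0.02],[0.1,0.1,0.1]]]
```

drive_tool:
  series:
    - [[0.29,-0.01,0.02],[0,0,0]]
    - [[0.29,-0.01,0.02],[0,0,0]]
    - [[0.29,-0.01,0.01],[0,0,0]]
    - [[0.29,-0.01,0],[0,0,0]]
    - [[0,0,0],[0,0,0]]

```text
time: 33.6
eef_pos: [0.5161, -0.2314, 0.04]
tcp_rot: [0.058, 0.523, -0.107, 0.844]
contact_force: [0.2, -0.0, -0.7]
opening: 0.801
```

```bash
python3 - <<'E'
from h import *
st();plan(PG,RG,15,6,40)
E
```

```text
t 33.6 p [ 0.5161 -0.2314  0.04  ] F [ 0.2 -0.  -0.7] op 0.801 q [-0.677  0.149  2.223  0.492  0.382 -2.43 ] toolx [ 0.43  -0.12  -0.895] toolz [ 0.87  -0.209  0.446]
n= 1 dist mm [-2.3  1.1 -8.8] ang 1.3
[[[0.14,0.01,-0.12],[0.6,1.0,0.6]]]
```

drive_tool:
  series:
    - [[0.14,0.01,-0.12],[0.4,0.5,0.3]]
    - [[0.05,0.01,-0.02],[0,0,0]]
    - [[0,0,0],[0,0,0]]

```text
time: 33.9
eef_pos: [0.5153, -0.2308, 0.0317]
tcp_rot: [0.062, 0.524, -0.106, 0.843]
contact_force: [-0.6, 0.9, 0.0]
opening: 0.799
```

drive_tool:
  series:
    - [[0,0,0],[0,0,0]]
    - [[0,0,0],[0,0,0]]
    - [[0,0,0],[0,0,0]]
    - [[0,0,0],[0,0,0]]
    - [[0,0,0],[0,0,0]]
  grip: -1
  newtons: 60

```text
time: 34.4
eef_pos: [0.5152, -0.2309, 0.0329]
tcp_rot: [0.062, 0.524, -0.106, 0.843]
contact_force: [-0.1, -0.3, -1.0]
opening: 0.502
```

```bash
python3 - <<'E'
from h import *
st();plan(PG,RG,15,6,40)
E
```

```text
t 34.4 p [ 0.5152 -0.2309  0.0329] F [-0.1 -0.3 -1. ] op 0.502 q [-0.679  0.163  2.223  0.512  0.375 -2.448] toolx [ 0.428 -0.115 -0.896] toolz [ 0.87  -0.215  0.443]
n= 1 dist mm [-1.4  0.6 -1.7] ang 0.9
[[[0.02,0.0,-0.04],[0.3,0.8,0.4]]]
```

drive_tool:
  series:
    - [[-0.09,0,-0.18],[0,0,0]]
    - [[-0.09,0,-0.18],[0,0,0]]
    - [[-0.09,0,-0.18],[0,0,0]]
    - [[-0.09,0,-0.18],[0,0,0]]
    - [[-0.09,0,-0.18],[0,0,0]]

```text
time: 34.9
eef_pos: [0.4629, -0.2174, 0.0328]
tcp_rot: [0.061, 0.524, -0.106, 0.843]
contact_force: [0.9, 0.2, 0.3]
opening: 0.5
```

drive_tool:
  series:
    - [[-0.53,0.07,0.27],[0,4,0]]
    - [[-0.55,0.07,0.24],[0,4,0]]
    - [[-0.56,0.07,0.2],[0,4,0]]
    - [[-0.58,0.07,0.15],[0,4,0]]
    - [[-0.58,0.07,0.11],[0,4,0]]

```text
time: 35.4
eef_pos: [0.4571, -0.1941, 0.1736]
tcp_rot: [0.085, 0.672, -0.091, 0.73]
contact_force: [-0.0, -0.1, -1.0]
opening: 0.498
```

```bash
python3 - <<'E'
from h import *
st()
snap("scene","s28.png"); snap("top","t9.png")
save(cal("top")["img"],'t9c.png',(95,200,285,315),4)
E
```

```text
t 35.4 p [ 0.4571 -0.1941  0.1736] F [-0.  -0.1 -1. ] op 0.498 q [-0.622 -0.087  2.113  0.037  1.039 -1.96 ] toolx [ 0.08  -0.018 -0.997] toolz [ 0.966 -0.247  0.082]
```

View pics/s28.png

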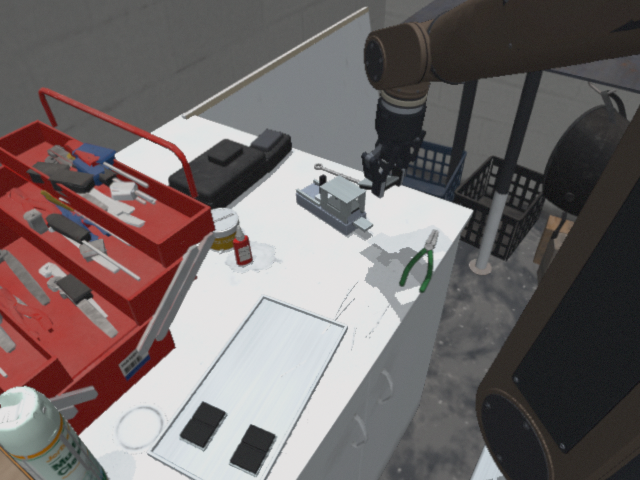

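View pics/t9c.png

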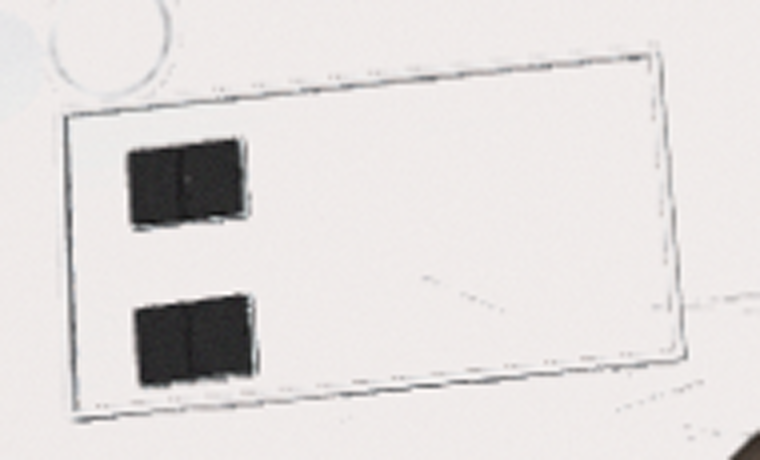

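```bash
python3 - <<'E'
from h import *
print('bottle',px2w("scene",245,266,0),px2w("top",287,177,0),px2w("top",286,161,.08))
R=down(-82,-10);plan(tray(.038,-.02,.19),R,42,7,40)
E
```

```text
bottle [ 0.6684765  -0.02831132  0.        ] [ 6.69775476e-01 -3.98345282e-02  2.22044605e-16] [ 0.67898908 -0.04199488  0.08      ]
n= 10 dist mm [ 61.  348.1  11.9] ang 69.3
[[[-0.03,0.7,-0.05],[6.8,1.4,0.3]],[[-0.02,0.69,-0.13],[6.8,1.4,0.3]],[[-0.02,0.67,-0.22],[6.8,1.4,0.3]],[[-0.01,0.64,-0.29],[6.8,1.3,0.3]],[[0.01,0.61,-0.37],[6.8,1.4,0.3]]]
[[[0.02,0.56,-0.44],[6.8,1.3,0.3]],[[0.03,0.5,-0.5],[6.8,1.3,0.2]],[[0.04,0.44,-0.56],[6.8,1.4,0.3]],[[0.06,0.37,-0.6],[6.8,1.4,0.2]],[[0.08,0.29,-0.64],[6.7,1.3,0.3]]]
```

```bash
python3 - <<'E'
from h import *;from fk import *
R=down(-82,-10);plan(tray(-.04,-.02,.18),R,42,7.2,40)
q=ctrl.get_state()["qpos"]
for psi,t in((-30,0),(-50,-5),(-70,-10),(-82,-30),(-82,-50),(-82,-65),(-82,-80)):
    Rr=down(psi,t);q,e=ik(tcp(tray(-.04,.02,.1),Rr),Rr,q);print(psi,t,q.round(2),round(e,4),fk(q,PP,True)[2].round(3))
E
```

```text
n= 10 dist mm [-16.2 337.    1.9] ang 69.3
[[[-0.02,0.65,-0.2],[6.8,1.4,0.3]],[[-0.01,0.62,-0.27],[6.8,1.4,0.3]],[[-0.0,0.58,-0.34],[6.8,1.4,0.3]],[[0.01,0.54,-0.41],[6.8,1.3,0.3]],[[0.02,0.48,-0.47],[6.8,1.4,0.3]]]
[[[0.03,0.42,-0.52],[6.8,1.3,0.3]],[[0.05,0.36,-0.57],[6.8,1.3,0.2]],[[0.06,0.29,-0.61],[6.8,1.4,0.3]],[[0.08,0.22,-0.63],[6.8,1.4,0.2]],[[0.1,0.14,-0.65],[6.7,1.3,0.3]]]
-30 0 [ 0.17  0.03  2.17 -0.    0.94 -0.87] 0.0 [0.44 0.18 0.33]
-50 -5 [ 0.14  0.05  2.15  0.09  0.99 -0.61] 0.0 [0.452 0.165 0.329]
-70 -10 [ 0.09  0.04  2.17  0.2   0.99 -0.37] 0.0 [0.453 0.143 0.327]
-82 -30 [-0.08  0.05  2.21  0.59  1.08 -0.55] 0.0 [0.456 0.066 0.299]
-82 -50 [-0.21  0.17  2.21  0.85  1.28 -0.83] 0.0 [0.464 0.005 0.248]
-82 -65 [-0.27  0.29  2.2   0.99  1.46 -0.98] 0.0 [ 0.469 -0.027  0.197]
-82 -80 [-0.31  0.43  2.17  1.1   1.64 -1.09] 0.0 [ 0.471 -0.045  0.14 ]
```

drive_tool:
  series:
    - [[-0.02,0.65,-0.2],[6.8,1.4,0.3]]
    - [[-0.01,0.62,-0.27],[6.8,1.4,0.3]]
    - [[0,0.58,-0.34],[6.8,1.4,0.3]]
    - [[0.01,0.54,-0.41],[6.8,1.4,0.3]]
    - [[0.02,0.48,-0.47],[6.8,1.4,0.3]]

```text
time: 36.0
eef_pos: [0.4493, -0.0244, 0.1728]
tcp_rot: [0.319, 0.651, -0.277, 0.631]
contact_force: [1.3, -0.7, -1.9]
opening: 0.5
```

drive_tool:
  series:
    - [[0.02,0.42,-0.52],[6.8,1.4,0.3]]
    - [[0.03,0.36,-0.57],[6.8,1.4,0.3]]
    - [[0.04,0.29,-0.61],[6.8,1.4,0.3]]
    - [[0.05,0.22,-0.63],[6.8,1.4,0.3]]
    - [[0.06,0.14,-0.65],[6.8,1.4,0.3]]

```text
time: 36.5
eef_pos: [0.4393, 0.1497, 0.173]
tcp_rot: [0.52, 0.573, -0.434, 0.461]
contact_force: [0.0, 0.7, -1.2]
opening: 0.496
```

```bash
python3 - <<'E'
from h import *;from fk import *
st();R=down(-82,-50);g=tcp(tray(-.04,.017,.15),R);plan(g,R,40,7.8,40)
E
```

```text
t 36.5 p [0.4393 0.1497 0.173 ] F [ 0.   0.7 -1.2] op 0.496 q [ 0.005 -0.126  2.158  0.216  1.152 -0.167] toolx [-0.033  0.196 -0.98 ] toolz [ 0.076 -0.977 -0.198]
n= 5 dist mm [ -0.2  33.5 -28.1] ang 38.7
[[[0.14,0.01,-0.11],[-0.7,7.7,-0.2]],[[0.15,0.01,-0.09],[-0.7,7.7,-0.2]],[[0.16,0.02,-0.07],[-0.7,7.7,-0.2]],[[0.17,0.02,-0.04],[-0.7,7.7,-0.1]],[[0.17,0.02,-0.03],[-0.7,7.7,-0.2]]]
```

drive_tool:
  series:
    - [[0.14,0.01,-0.11],[-0.7,7.7,-0.2]]
    - [[0.15,0.01,-0.09],[-0.7,7.7,-0.2]]
    - [[0.16,0.02,-0.07],[-0.7,7.7,-0.2]]
    - [[0.17,0.02,-0.04],[-0.7,7.7,-0.2]]
    - [[0.17,0.02,-0.03],[-0.7,7.7,-0.2]]

```text
time: 37.0
eef_pos: [0.4334, 0.1909, 0.1416]
tcp_rot: [0.618, 0.713, -0.213, 0.253]
contact_force: [0.2, 0.1, -1.6]
opening: 0.503
```

```bash
python3 - <<'E'
from h import *;from fk import *
st();R=down(-82,-80);g=tcp(tray(-.04,.019,.095),R);plan(g,R,40,7.8,40)
E
```

```text
t 37.0 p [0.4334 0.1909 0.1416] F [ 0.2  0.1 -1.6] op 0.503 q [-0.207  0.069  2.22   0.85   1.359 -0.77 ] toolx [-0.109  0.774 -0.624] toolz [ 0.097 -0.617 -0.781]
n= 4 dist mm [  5.2  -4.  -48. ] ang 28.6
[[[0.13,0.02,0.2],[0.1,7.2,0.0]],[[0.11,0.02,0.22],[0.1,7.1,0.1]],[[0.08,0.02,0.23],[0.2,7.2,0.0]],[[0.04,0.03,0.23],[0.1,7.1,0.1]]]
```

drive_tool:
  series:
    - [[0.13,0.03,0.2],[0.1,7.1,0]]
    - [[0.11,0.03,0.22],[0.1,7.1,0]]
    - [[0.1,0.03,0.23],[0.1,7.1,0]]
    - [[0.08,0.03,0.23],[0.1,7.1,0]]
    - [[0,0,0],[0,0,0]]

```text
time: 37.5
eef_pos: [0.4345, 0.1886, 0.0832]
tcp_rot: [0.659, 0.748, -0.056, 0.058]
contact_force: [-0.8, -0.4, -0.5]
opening: 0.503
```

```bash
python3 - <<'E'
from h import *;from fk import *
st();R=down(-82,-80);g=tcp(tray(-.04,.021,.063),R);plan(g,R,12,7.8,40)
snap("scene","s29.png",(100,180,360,460),2.1)
E
```

```text
t 37.5 p [0.4345 0.1886 0.0832] F [-0.8 -0.4 -0.5] op 0.503 q [-0.314  0.472  2.174  1.106  1.631 -1.119] toolx [-0.126  0.979 -0.16 ] toolz [ 0.014 -0.16  -0.987]
n= 2 dist mm [  3.8   0.3 -21.6] ang 1.1
[[[0.03,0.04,0.21],[-0.2,-0.4,-0.3]],[[0.04,0.04,0.22],[-0.3,-0.4,-0.4]]]
```

View pics/s29.png

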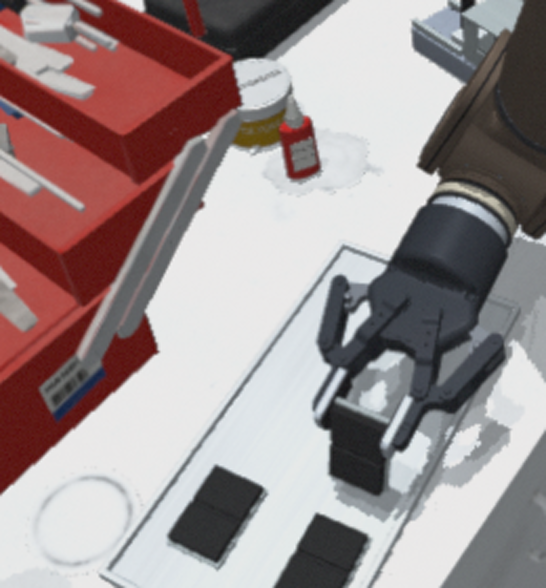

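drive_tool:
  series:
    - [[0.03,0.03,0.2],[-0.2,-0.4,-0.2]]
    - [[0.03,0.03,0.18],[-0.2,-0.4,-0.2]]
    - [[0.01,0,0.06],[0,-0.4,0]]
    - [[0,0,0],[0,0,0]]

```text
time: 37.95
eef_pos: [0.4406, 0.1886, 0.0657]
tcp_rot: [0.655, 0.749, -0.059, 0.079]
contact_force: [-0.2, -0.2, -0.8]
opening: 0.5
```

```bash
python3 - <<'E'
from h import *;from fk import *
st();R=down(-82,-80);g=tcp(tray(-.04,.021,.060),R);plan(g,R,12,7.8,40)
snap("scene","s30.png",(160,300,320,430),5)
E
```

```text
t 37.95 p [0.4406 0.1886 0.0657] F [-0.2 -0.2 -0.8] op 0.5 q [-0.306  0.504  2.152  1.093  1.592 -1.151] toolx [-0.13   0.972 -0.196] toolz [ 0.042 -0.192 -0.98 ]
n= 1 dist mm [-2.3  0.3 -7.1] ang 1.6
[[[0.04,-0.05,0.14],[0.9,1.3,-0.3]]]
```

View pics/s30.png

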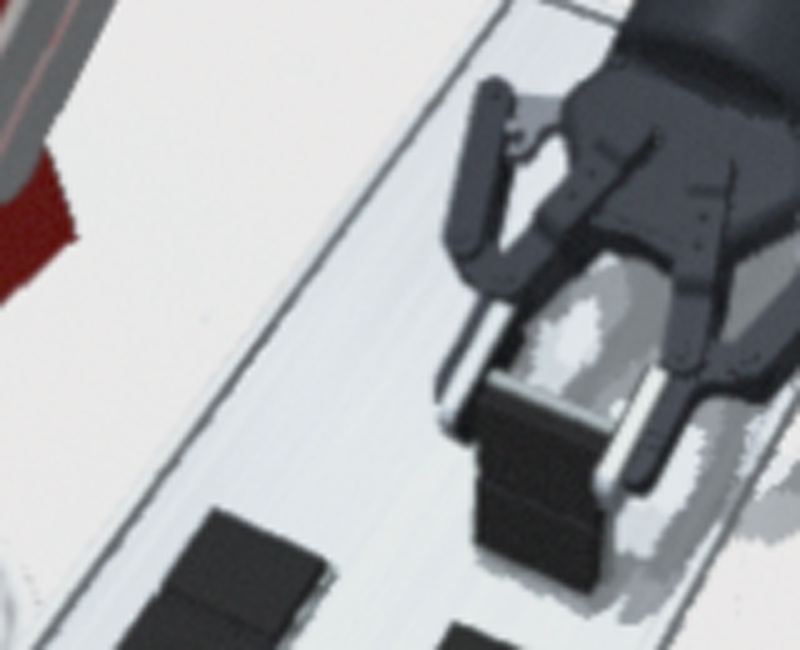

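drive_tool:
  series:
    - [[0.03,-0.03,0.14],[0.4,1.2,0]]
    - [[0,0,0.04],[0,0,0]]
    - [[0,0,0],[0,0,0]]

```text
time: 38.3
eef_pos: [0.4403, 0.1882, 0.0584]
tcp_rot: [0.655, 0.75, -0.052, 0.07]
contact_force: [1.0, 0.2, 1.2]
opening: 0.497
```

```bash
python3 - <<'E'
from h import *
st();snap("scene","s31.png",(160,300,320,430),5)
S=lambda u,v,z:px2w("scene",160+u/5,300+v/5,z)
E
```

```text
t 38.3 p [0.4403 0.1882 0.0584] F [1.  0.2 1.2] op 0.497 q [-0.309  0.535  2.144  1.099  1.604 -1.17 ] toolx [-0.131  0.976 -0.173] toolz [ 0.037 -0.17  -0.985]
```

View pics/s31.png

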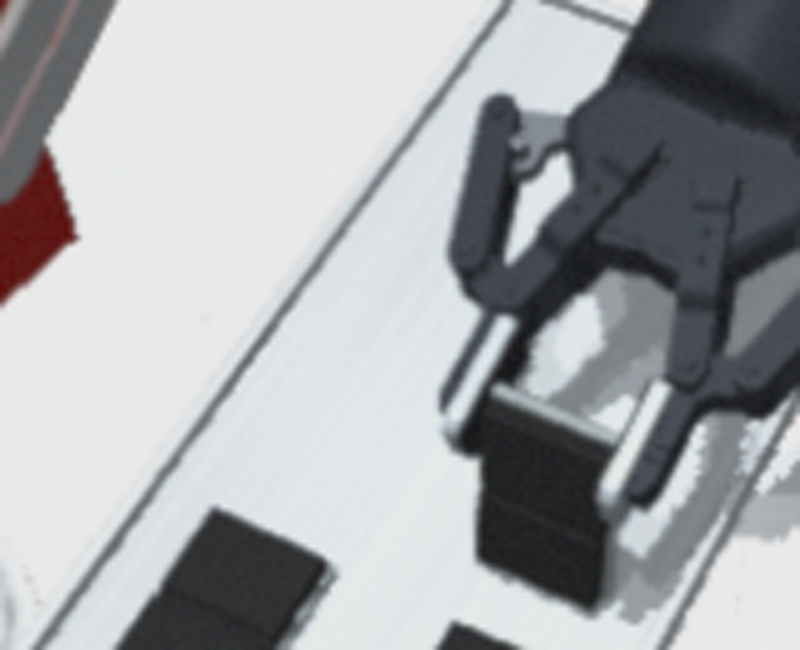

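drive_tool:
  series:
    - [[0,0,0],[0,0,0]]
    - [[0,0,0],[0,0,0]]
    - [[0,0,0],[0,0,0]]
    - [[0,0,0],[0,0,0]]
    - [[0,0,0],[0,0,0]]
  grip: 0.55

```text
time: 38.85
eef_pos: [0.4405, 0.1881, 0.0586]
tcp_rot: [0.656, 0.75, -0.052, 0.07]
contact_force: [-0.1, -0.1, 0.3]
opening: 0.777
```

```bash
python3 - <<'E'
from h import *
st();snap("scene","s32.png",(160,300,320,430),5)
R=down(-82,-50);plan(tray(-.035,0,.16),R,25,8,40)
E
```

```text
t 38.85 p [0.4405 0.1881 0.0586] F [-0.1 -0.1  0.3] op 0.777 q [-0.309  0.535  2.144  1.099  1.604 -1.169] toolx [-0.131  0.976 -0.173] toolz [ 0.037 -0.169 -0.985]
n= 5 dist mm [  6.8 -27.1 101.4] ang 30.1
[[[-0.18,0.02,-0.38],[0.1,-6.0,-0.1]],[[-0.22,0.02,-0.36],[0.1,-6.0,-0.1]],[[-0.25,0.01,-0.33],[0.1,-6.0,-0.1]],[[-0.29,0.02,-0.31],[0.2,-6.0,-0.1]],[[-0.32,0.01,-0.27],[0.1,-6.0,-0.2]]]
```

View pics/s32.png

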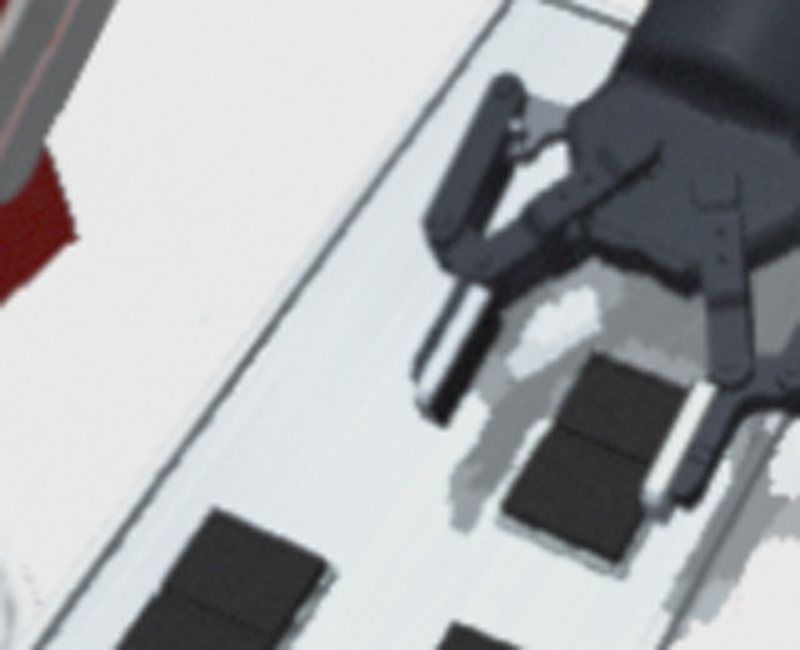

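Pad 3 is flat with its lining up. I'll go back to the knob.

drive_tool:
  series:
    - [[-0.18,0.01,-0.38],[0,-6,0]]
    - [[-0.22,0.01,-0.36],[0,-6,0]]
    - [[-0.25,0.01,-0.33],[0,-6,0]]
    - [[-0.29,0.01,-0.31],[0,-6,0]]
    - [[-0.32,0.01,-0.27],[0,-6,0]]
  grip: 0.2

```text
time: 39.4
eef_pos: [0.4421, 0.1602, 0.1548]
tcp_rot: [0.617, 0.706, -0.231, 0.258]
contact_force: [0.3, -0.3, 0.3]
opening: 0.599
```

```bash
python3 - <<'E'
from h import *
st();R=down(-14.2);plan(mag(-.02,.01,.22),R,44,8.2,40)
E
```

```text
t 39.4 p [0.4421 0.1602 0.1548] F [ 0.3 -0.3  0.3] op 0.599 q [-0.258  0.048  2.195  0.792  1.394 -0.738] toolx [-0.104  0.752 -0.651] toolz [ 0.079 -0.646 -0.759]
n= 11 dist mm [ 117.6 -391.9   65.2] ang 82.7
[[[-0.64,0.12,0.39],[-5.8,-4.0,-2.6]],[[-0.61,0.05,0.44],[-5.8,-4.0,-2.6]],[[-0.58,-0.03,0.48],[-5.8,-3.9,-2.6]],[[-0.54,-0.1,0.51],[-5.8,-4.0,-2.6]],[[-0.5,-0.18,0.54],[-5.8,-3.9,-2.6]]]
[[[-0.45,-0.25,0.55],[-5.8,-4.0,-2.7]],[[-0.4,-0.33,0.54],[-5.9,-3.9,-2.6]],[[-0.35,-0.4,0.53],[-5.8,-4.0,-2.6]],[[-0.29,-0.47,0.51],[-5.9,-3.9,-2.7]],[[-0.23,-0.54,0.48],[-5.8,-4.0,-2.6]]]
[[[-0.17,-0.59,0.43],[-5.9,-3.9,-2.7]]]
```

drive_tool:
  series:
    - [[-0.64,0.12,0.39],[-5.8,-4,-2.6]]
    - [[-0.61,0.05,0.44],[-5.8,-4,-2.6]]
    - [[-0.58,-0.03,0.48],[-5.8,-4,-2.6]]
    - [[-0.54,-0.1,0.51],[-5.8,-4,-2.6]]
    - [[-0.5,-0.18,0.54],[-5.8,-4,-2.6]]

```text
time: 39.9
eef_pos: [0.4967, -0.0207, 0.1921]
tcp_rot: [0.39, 0.75, -0.174, 0.505]
contact_force: [0.3, -0.3, -0.2]
opening: 0.597
```

drive_tool:
  series:
    - [[-0.45,-0.25,0.55],[-5.8,-4,-2.6]]
    - [[-0.4,-0.33,0.54],[-5.8,-4,-2.6]]
    - [[-0.35,-0.4,0.53],[-5.8,-4,-2.6]]
    - [[-0.29,-0.47,0.51],[-5.8,-4,-2.6]]
    - [[-0.23,-0.54,0.48],[-5.8,-4,-2.6]]

```text
time: 40.4
eef_pos: [0.557, -0.2028, 0.2289]
tcp_rot: [0.118, 0.708, -0.098, 0.689]
contact_force: [0.3, 0.3, -0.1]
opening: 0.604
```

```bash
python3 - <<'E'
from h import *
st();R=down(-14.2);plan(mag(.0605,.0,.12),R,35,8,40)
E
```

```text
t 40.4 p [ 0.557  -0.2028  0.2289] F [ 0.3  0.3 -0.1] op 0.604 q [-0.527  0.136  1.779  0.018  1.264 -1.797] toolx [-0.023  0.033 -0.999] toolz [ 0.953 -0.301 -0.032]
n= 5 dist mm [  78.2  -58.4 -108.9] ang 4.1
[[[0.42,-0.14,0.38],[-0.7,-0.4,-0.3]],[[0.42,-0.14,0.38],[-0.7,-0.3,-0.3]],[[0.43,-0.14,0.37],[-0.6,-0.4,-0.3]],[[0.43,-0.15,0.37],[-0.7,-0.3,-0.3]],[[0.43,-0.15,0.37],[-0.6,-0.4,-0.3]]]
```

drive_tool:
  series:
    - [[0.36,-0.14,0.38],[-0.7,-0.4,-0.3]]
    - [[0.4,-0.14,0.38],[-0.7,-0.4,-0.3]]
    - [[0.42,-0.14,0.37],[-0.7,-0.4,-0.3]]
    - [[0.43,-0.14,0.36],[-0.7,-0.4,-0.3]]
    - [[0.4,-0.1,0.34],[-0.7,-0.4,-0.3]]

```text
time: 40.9
eef_pos: [0.6388, -0.2646, 0.1305]
tcp_rot: [0.083, 0.696, -0.089, 0.707]
contact_force: [-0.3, 0.1, 0.0]
opening: 0.6
```

drive_tool:
  series:
    - [[0,0,0],[0,0,0]]

```text
time: 41.0
eef_pos: [0.6375, -0.2642, 0.1259]
tcp_rot: [0.085, 0.698, -0.088, 0.705]
contact_force: [-0.2, 1.1, -0.9]
opening: 0.602
```

```bash
python3 - <<'E'
from h import *
st();R=down(-14.2);plan(mag(.0605,.0,.07),R,18,8,40)
E
```

```text
t 41.0 p [ 0.6375 -0.2642  0.1259] F [-0.2  1.1 -0.9] op 0.602 q [-5.390e-01  4.200e-01  1.626e+00 -1.000e-03  1.084e+00 -1.865e+00] toolx [ 0.009 -0.006 -1.   ] toolz [ 0.97  -0.243  0.01 ]
n= 4 dist mm [ -2.2   3.1 -55.9] ang 0.6
[[[0.28,0.01,-0.02],[0.0,0.1,0.1]],[[0.28,0.01,-0.02],[0.1,0.2,0.0]],[[0.28,0.02,-0.01],[0.0,0.1,0.1]],[[0.28,0.01,-0.02],[0.1,0.2,0.0]]]
```

drive_tool:
  series:
    - [[0.28,0.01,0],[0,0.1,0]]
    - [[0.28,0.01,0],[0,0.1,0]]
    - [[0.28,0.01,0],[0,0.1,0]]
    - [[0.25,0,0],[0,0,0]]
    - [[0,0,0],[0,0,0]]

```text
time: 41.5
eef_pos: [0.6367, -0.2614, 0.0686]
tcp_rot: [0.085, 0.701, -0.088, 0.703]
contact_force: [-0.5, 0.8, -0.9]
opening: 0.604
```

```bash
python3 - <<'E'
from h import *
st();R=down(-14.2);plan(mag(.0605,.0,.07),R,18,8,40)
E
```

```text
t 41.5 p [ 0.6367 -0.2614  0.0686] F [-0.5  0.8 -0.9] op 0.604 q [-0.536  0.489  1.648 -0.002  1.001 -1.86 ] toolx [ 0.002 -0.004 -1.   ] toolz [ 0.97  -0.243  0.003]
n= 1 dist mm [-1.5  0.3  1.4] ang 0.3
[[[-0.03,-0.0,-0.03],[0.2,0.2,0.2]]]
```

drive_tool:
  series:
    - [[0,0,0],[0,0,0]]
    - [[0,0,0],[0,0,0]]
    - [[0,0,0],[0,0,0]]
    - [[0,0,0],[0,0,0]]
    - [[0,0,0],[0,0,0]]
  grip: -1
  newtons: 50

```text
time: 42.0
eef_pos: [0.6369, -0.2621, 0.0695]
tcp_rot: [0.085, 0.7, -0.088, 0.703]
contact_force: [0.2, -0.6, -1.4]
opening: 0.154
```

drive_tool:
  series:
    - [[0,0,0.24],[0,0,0]]
    - [[0,0,0.24],[0,0,0]]
    - [[0,0,0.24],[0,0,0]]
    - [[0,0,0.22],[0,0,0]]
    - [[0,0,0.1],[0,0,0]]

```text
time: 42.5
eef_pos: [0.6841, -0.2734, 0.0692]
tcp_rot: [0.086, 0.705, -0.086, 0.698]
contact_force: [-13.1, 2.7, 7.3]
opening: 0.155
```

```bash
python3 - <<'E'
from h import *
st();snap("scene","s33.png",(280,150,380,250),7)
E
```

```text
t 42.5 p [ 0.6841 -0.2734  0.0692] F [-13.1   2.7   7.3] op 0.155 q [-0.516  0.586  1.503 -0.005  1.061 -1.84 ] toolx [-0.01   0.001 -1.   ] toolz [ 0.97  -0.242 -0.01 ]
```

View pics/s33.png

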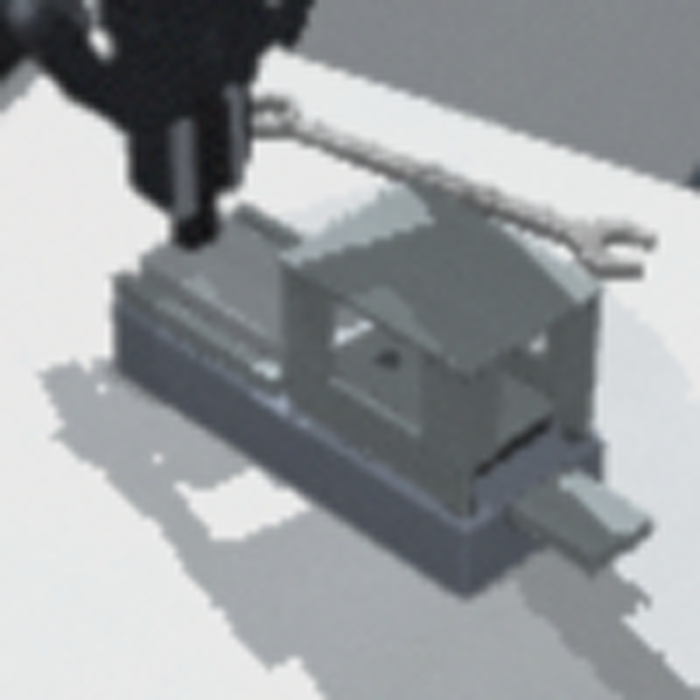

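drive_tool:
  series:
    - [[0,0,-0.2],[0,0,0]]
    - [[0,0,-0.2],[0,0,0]]
    - [[0,0,-0.2],[0,0,0]]
    - [[0,0,-0.2],[0,0,0]]
    - [[0,0,-0.17],[0,0.3,0]]

```text
time: 43.05
eef_pos: [0.636, -0.2618, 0.0695]
tcp_rot: [0.086, 0.704, -0.087, 0.7]
contact_force: [22.2, -6.3, -3.1]
opening: 0.148
```

drive_tool:
  series:
    - [[0,0,-0.07],[0,0.3,0]]
    - [[0,0,-0.06],[0,0,0]]
    - [[0,0,0],[0,0,0]]

```text
time: 43.35
eef_pos: [0.6364, -0.2619, 0.0696]
tcp_rot: [0.085, 0.695, -0.09, 0.709]
contact_force: [1.0, -1.7, -3.7]
opening: 0.152
```

drive_tool:
  series:
    - [[0,0,0],[0,0,0]]
    - [[0,0,0],[0,-0.4,0]]
    - [[-0.3,0,0],[0,-0.4,0]]
    - [[-0.6,0,0],[0,0,0]]
    - [[-0.7,0,0],[0,0,0]]
  grip: 0.2

```text
time: 43.85
eef_pos: [0.6279, -0.2577, 0.1481]
tcp_rot: [0.086, 0.695, -0.088, 0.708]
contact_force: [1.0, 0.1, -0.6]
opening: 0.601
```

```bash
python3 - <<'E'
from h import *
st();snap("scene","s34.png",(280,150,380,250),7);plan(PG-.11*RG[:,0],RG,40,6,40)
E
```

```text
t 43.85 p [ 0.6279 -0.2577  0.1481] F [ 1.   0.1 -0.6] op 0.601 q [-0.54   0.37   1.65   0.005  1.104 -1.866] toolx [ 0.017 -0.005 -1.   ] toolz [ 0.969 -0.245  0.018]
n= 5 dist mm [-163.6   40.9  -26.5] ang 23.8
[[[0.09,-0.0,-0.68],[0.0,-4.8,0.0]],[[0.03,-0.0,-0.68],[0.0,-4.7,0.1]],[[-0.03,-0.0,-0.68],[0.0,-4.8,0.0]],[[-0.09,-0.0,-0.68],[0.0,-4.7,0.1]],[[-0.14,-0.01,-0.67],[0.1,-4.8,0.0]]]
```

View pics/s34.png

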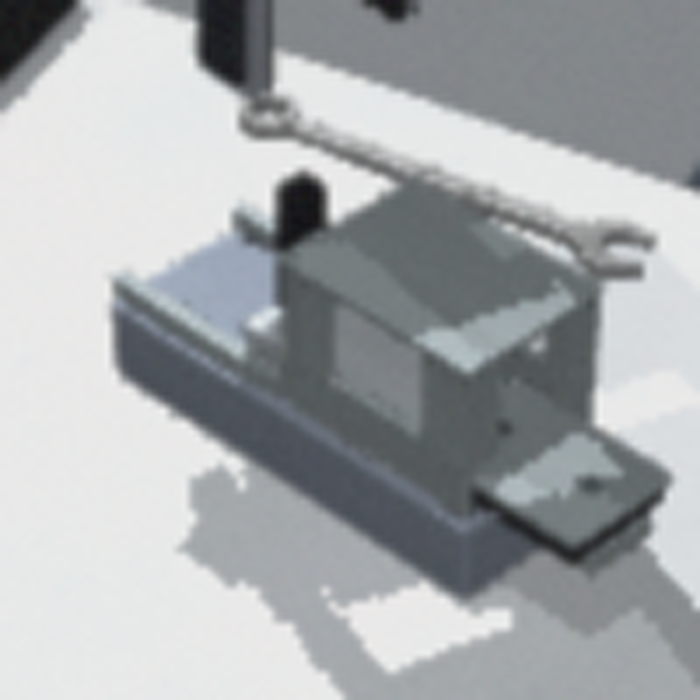

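The last pad is out, lining down, and the magazine is otherwise empty.

drive_tool:
  series:
    - [[0,0,-0.65],[0,-4.8,0]]
    - [[0,0,-0.65],[0,-4.8,0]]
    - [[-0.05,0,-0.65],[0,-4.8,0]]
    - [[-0.1,0,-0.64],[0,-4.8,0]]
    - [[-0.15,0,-0.62],[0,-4.6,0]]
  grip: 0.6

```text
time: 44.4
eef_pos: [0.4798, -0.2238, 0.1495]
tcp_rot: [0.057, 0.515, -0.108, 0.848]
contact_force: [-0.7, 0.6, 1.1]
opening: 0.804
```

drive_tool:
  series:
    - [[0.38,0.01,-0.11],[0,0.6,0]]
    - [[0.38,0.01,-0.1],[0,0.4,0]]
    - [[0.38,0.01,-0.09],[0,0.4,0]]
    - [[0.36,0,-0.07],[0,0.4,0]]
    - [[0,0,0],[0,0,0]]

```text
time: 44.9
eef_pos: [0.4892, -0.2231, 0.0758]
tcp_rot: [0.058, 0.526, -0.109, 0.842]
contact_force: [-1.1, 0.3, -0.1]
opening: 0.802
```

```bash
python3 - <<'E'
from h import *
st();plan(PG,RG,15,6,40)
E
```

```text
t 44.9 p [ 0.4892 -0.2231  0.0758] F [-1.1  0.3 -0.1] op 0.802 q [-0.698  0.013  2.279  0.413  0.462 -2.361] toolx [ 0.423 -0.122 -0.898] toolz [ 0.872 -0.213  0.44 ]
n= 4 dist mm [ 24.6  -7.2 -44.6] ang 1.1
[[[0.26,-0.0,0.02],[0.1,0.2,0.2]],[[0.26,-0.0,0.02],[0.1,0.1,0.2]],[[0.25,-0.0,0.02],[0.1,0.2,0.2]],[[0.26,-0.01,0.01],[0.1,0.1,0.2]]]
```

drive_tool:
  series:
    - [[0.27,0,0.02],[0.1,0.2,0.2]]
    - [[0.27,0,0.01],[0.1,0.2,0.2]]
    - [[0.27,0,0],[0.1,0.2,0.2]]
    - [[0.27,0,-0.02],[0.1,0.2,0.2]]
    - [[0,0,0],[0,0,0]]

```text
time: 45.4
eef_pos: [0.5168, -0.2321, 0.0357]
tcp_rot: [0.063, 0.526, -0.105, 0.842]
contact_force: [0.2, -0.1, -1.1]
opening: 0.796
```

```bash
python3 - <<'E'
from h import *
st();plan(PG,RG,15,6,40)
E
```

```text
t 45.4 p [ 0.5168 -0.2321  0.0357] F [ 0.2 -0.1 -1.1] op 0.796 q [-0.679  0.162  2.215  0.497  0.389 -2.432] toolx [ 0.425 -0.11  -0.899] toolz [ 0.872 -0.217  0.439]
n= 1 dist mm [-3.   1.8 -4.5] ang 0.6
[[[0.05,0.02,-0.1],[0.2,0.5,0.2]]]
```

drive_tool:
  series:
    - [[0.07,0.02,-0.1],[0,0.2,0]]
    - [[0,0,0],[0,0,0]]

```text
time: 45.6
eef_pos: [0.5149, -0.231, 0.0328]
tcp_rot: [0.062, 0.526, -0.105, 0.842]
contact_force: [0.1, -0.1, 0.4]
opening: 0.802
```

drive_tool:
  series:
    - [[0,0,0],[0,0,0]]
    - [[0,0,0],[0,0,0]]
    - [[0,0,0],[0,0,0]]
    - [[0,0,0],[0,0,0]]
    - [[0,0,0],[0,0,0]]
  grip: -1
  newtons: 60

```text
time: 46.1
eef_pos: [0.5147, -0.2308, 0.0347]
tcp_rot: [0.062, 0.526, -0.105, 0.842]
contact_force: [-0.3, -0.3, -1.1]
opening: 0.499
```

drive_tool:
  series:
    - [[-0.09,0,-0.18],[0,0,0]]
    - [[-0.09,0,-0.18],[0,0,0]]
    - [[-0.09,0,-0.18],[0,0,0]]
    - [[-0.09,0,-0.18],[0,0,0]]
    - [[-0.09,0,-0.18],[0,0,0]]

```text
time: 46.6
eef_pos: [0.4622, -0.2174, 0.0347]
tcp_rot: [0.062, 0.526, -0.105, 0.842]
contact_force: [0.4, 0.1, -0.3]
opening: 0.501
```

drive_tool:
  series:
    - [[-0.53,0.07,0.27],[0,4,0]]
    - [[-0.55,0.07,0.24],[0,4,0]]
    - [[-0.56,0.07,0.2],[0,4,0]]
    - [[-0.58,0.07,0.15],[0,4,0]]
    - [[-0.58,0.07,0.11],[0,4,0]]

```text
time: 47.1
eef_pos: [0.4576, -0.1949, 0.1768]
tcp_rot: [0.085, 0.674, -0.09, 0.728]
contact_force: [0.1, -0.6, -2.1]
opening: 0.498
```

```bash
python3 - <<'E'
from h import *
st()
snap("scene","s35.png"); snap("top","t10.png",(95,200,285,315),4)
E
```

```text
t 47.1 p [ 0.4576 -0.1949  0.1768] F [ 0.1 -0.6 -2.1] op 0.498 q [-0.622 -0.086  2.106  0.036  1.051 -1.961] toolx [ 0.076 -0.016 -0.997] toolz [ 0.966 -0.246  0.077]
```

View pics/s35.png

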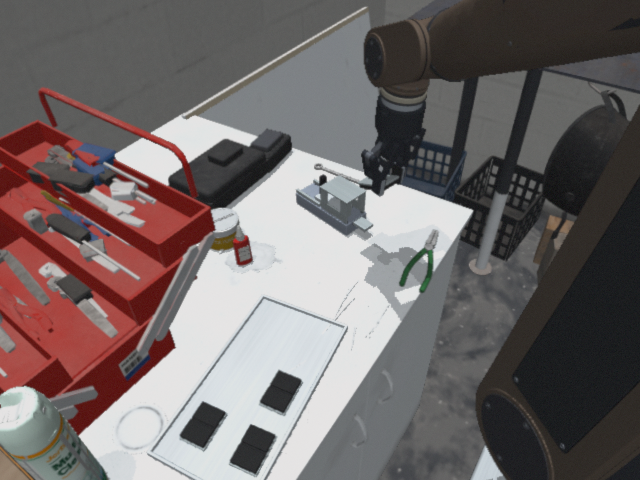

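View pics/t10.png

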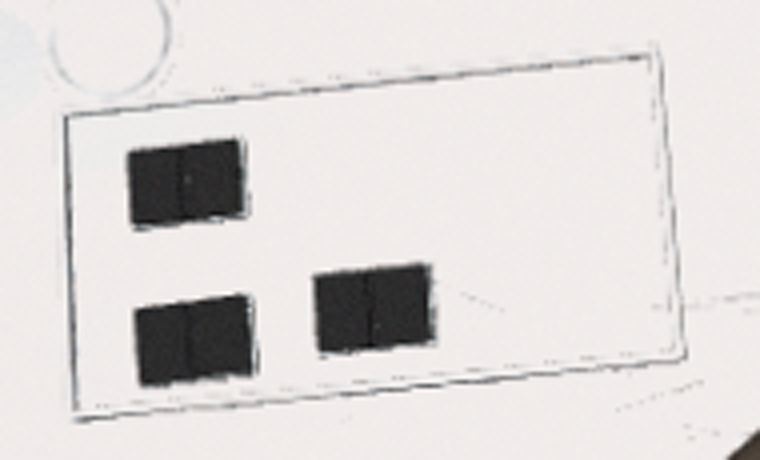

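```bash
python3 - <<'E'
from h import *;from fk import *
def tf(p): d=p[:2]-TO;return (np.cos(TY)*d[0]+np.sin(TY)*d[1],-np.sin(TY)*d[0]+np.cos(TY)*d[1])
for u,v in((433,263),(438,340),(315,275),(320,352),(245,140),(255,370),(248,215)): print(np.round(tf(px2w("top",95+u/4,200+v/4,.014)),4))
for u,v in((332,308),(334,327),(413,308)): print('pliers',px2w("top",u,v,.005).round(3))
q0=ctrl.get_state()["qpos"]
for x,y,psi in((-.04,-.07,-82),(-.02,-.07,-82),(-.0,-.07,-82),(.02,.03,-82),(.03,.04,-98),(.03,.02,-98)):
    q=q0
    for ps,t in((-30,0),(-50,-5),(-70,-10),(psi,-30),(psi,-50),(psi,-65),(psi,-80)):
        Rr=down(ps,t);q,e=ik(tcp(tray(x,y,.062),Rr),Rr,q)
    A=rz(q[0])@ry(q[1])@ry(q[2]);w=fk(q,PP,True)[2];j=(A@rz(q[3]))[:,1]
    print(x,y,psi,q.round(2),round(e,4),'w',w.round(3),'caps',(w+.075*j).round(3),(w-.075*j).round(3))
E
```

```text
[-0.0204 -0.0354]
[-0.0612 -0.0348]
[-0.0197  0.0276]
[-0.0606  0.0278]
[0.0571 0.0607]
[-0.0662  0.063 ]
[0.0164 0.0615]
pliers [ 0.387 -0.145  0.005]
pliers [ 0.348 -0.15   0.005]
pliers [ 0.391 -0.315  0.005]
-0.04 -0.07 -82 [-0.47  0.56  2.08  0.95  1.69 -1.17] 0.0 w [ 0.484 -0.134  0.102] caps [ 0.552 -0.119  0.131] [ 0.416 -0.148  0.073]
-0.02 -0.07 -82 [-0.45  0.59  2.04  0.97  1.69 -1.14] 0.0 w [ 0.504 -0.131  0.102] caps [ 0.571 -0.116  0.133] [ 0.437 -0.146  0.071]
-0.0 -0.07 -82 [-0.43  0.61  1.99  0.99  1.69 -1.12] 0.0 w [ 0.524 -0.128  0.102] caps [ 0.59  -0.113  0.134] [ 0.458 -0.143  0.07 ]
0.02 0.03 -82 [-0.24  0.6   2.02  1.16  1.61 -1.08] 0.0 w [ 0.529 -0.026  0.102] caps [ 0.594 -0.011  0.137] [ 0.464 -0.041  0.067]
0.03 0.04 -98 [-0.25  0.53  2.14  1.4   1.46 -1.1 ] 0.0 w [ 0.474 -0.015  0.102] caps [ 0.542 -0.018  0.135] [ 0.407 -0.011  0.069]
0.03 0.02 -98 [-0.28  0.54  2.13  1.36  1.48 -1.1 ] 0.0 w [ 0.477 -0.035  0.102] caps [ 0.544 -0.038  0.135] [ 0.41  -0.031  0.069]
```

```bash
python3 - <<'E'
from h import *;from fk import *
R=down(-98,-10);plan(tray(.045,-.03,.18),R,42,8,40)
E
```

```text
n= 11 dist mm [ 68.9 340.   -1.4] ang 85.0
[[[-0.0,0.63,-0.03],[7.6,1.1,0.3]],[[0.0,0.62,-0.11],[7.6,1.1,0.3]],[[0.01,0.6,-0.19],[7.6,1.1,0.3]],[[0.02,0.57,-0.27],[7.6,1.1,0.3]],[[0.03,0.53,-0.34],[7.7,1.2,0.3]]]
[[[0.04,0.48,-0.41],[7.6,1.1,0.3]],[[0.05,0.42,-0.47],[7.7,1.2,0.3]],[[0.06,0.35,-0.52],[7.6,1.1,0.3]],[[0.07,0.28,-0.56],[7.7,1.2,0.4]],[[0.08,0.19,-0.59],[7.6,1.1,0.3]]]
[[[0.1,0.12,-0.62],[7.7,1.2,0.4]]]
```

drive_tool:
  series:
    - [[0,0.63,-0.03],[7.6,1.1,0.3]]
    - [[0,0.62,-0.11],[7.6,1.1,0.3]]
    - [[0.01,0.6,-0.19],[7.6,1.1,0.3]]
    - [[0.02,0.57,-0.27],[7.6,1.1,0.3]]
    - [[0.02,0.53,-0.34],[7.6,1.1,0.3]]

```text
time: 47.7
eef_pos: [0.4907, -0.0406, 0.1757]
tcp_rot: [0.341, 0.632, -0.3, 0.628]
contact_force: [0.1, -0.1, -1.1]
opening: 0.497
```

drive_tool:
  series:
    - [[0.02,0.48,-0.41],[7.6,1.1,0.3]]
    - [[0.03,0.42,-0.47],[7.6,1.1,0.3]]
    - [[0.04,0.35,-0.52],[7.6,1.1,0.3]]
    - [[0.05,0.28,-0.56],[7.6,1.1,0.3]]
    - [[0.06,0.19,-0.59],[7.6,1.1,0.3]]

```text
time: 48.2
eef_pos: [0.5212, 0.118, 0.1715]
tcp_rot: [0.556, 0.522, -0.472, 0.443]
contact_force: [0.3, -1.2, -1.3]
opening: 0.497
```

```bash
python3 - <<'E'
from h import *;from fk import *
st();R=down(-98,-50);g=tcp(tray(.045,.016,.15),R);plan(g,R,40,8,40)
E
```

```text
t 48.2 p [0.5212 0.118  0.1715] F [ 0.3 -1.2 -1.3] op 0.497 q [-0.041  0.03   2.008  0.182  1.107 -0.059] toolx [ 0.01   0.161 -0.987] toolz [-0.063 -0.985 -0.162]
n= 6 dist mm [  3.9  76.3 -26.6] ang 40.9
[[[0.13,-0.0,-0.24],[0.6,6.8,0.4]],[[0.16,-0.01,-0.22],[0.7,6.8,0.4]],[[0.18,-0.01,-0.2],[0.6,6.8,0.4]],[[0.2,-0.01,-0.18],[0.7,6.8,0.3]],[[0.22,-0.02,-0.15],[0.6,6.7,0.4]]]
[[[0.24,-0.02,-0.12],[0.7,6.8,0.3]]]
```

drive_tool:
  series:
    - [[0.13,0,-0.24],[0.7,6.8,0.4]]
    - [[0.16,-0.01,-0.22],[0.7,6.8,0.4]]
    - [[0.18,-0.01,-0.2],[0.7,6.8,0.4]]
    - [[0.2,-0.01,-0.18],[0.7,6.8,0.4]]
    - [[0.22,-0.02,-0.15],[0.7,6.8,0.4]]

```text
time: 48.7
eef_pos: [0.5207, 0.1874, 0.145]
tcp_rot: [0.696, 0.605, -0.289, 0.256]
contact_force: [-1.5, 0.4, -2.0]
opening: 0.5
```

```bash
python3 - <<'E'
from h import *;from fk import *
st();R=down(-98,-80);g=tcp(tray(.045,.019,.095),R);plan(g,R,40,8,40)
E
```

```text
t 48.7 p [0.5207 0.1874 0.145 ] F [-1.5  0.4 -2. ] op 0.5 q [-0.16   0.105  2.123  0.888  1.131 -0.515] toolx [ 0.1    0.695 -0.712] toolz [-0.093 -0.706 -0.702]
n= 5 dist mm [  4.2  11.6 -51.3] ang 35.4
[[[0.18,0.01,0.11],[0.1,7.1,-0.0]],[[0.17,0.01,0.13],[0.1,7.1,-0.0]],[[0.15,0.01,0.15],[0.1,7.1,-0.0]],[[0.12,0.01,0.17],[0.1,7.1,-0.0]],[[0.11,0.01,0.18],[0.0,7.0,-0.1]]]
```

drive_tool:
  series:
    - [[0.18,0.01,0.11],[0.1,7.1,0]]
    - [[0.17,0.01,0.13],[0.1,7.1,0]]
    - [[0.15,0.01,0.15],[0.1,7.1,0]]
    - [[0.13,0.01,0.17],[0.1,7.1,0]]
    - [[0.11,0.01,0.18],[0.1,7.1,0]]

```text
time: 49.2
eef_pos: [0.5217, 0.1978, 0.0882]
tcp_rot: [0.758, 0.647, -0.058, 0.052]
contact_force: [0.3, -0.4, -1.3]
opening: 0.5
```

```bash
python3 - <<'E'
from h import *;from fk import *
st();R=down(-98,-80);g=tcp(tray(.045,.020,.063),R);plan(g,R,12,8,40)
snap("scene","s36.png",(100,180,360,460),2.1)
E
```

```text
t 49.2 p [0.5217 0.1978 0.0882] F [ 0.3 -0.4 -1.3] op 0.5 q [-0.281  0.487  2.132  1.386  1.496 -1.055] toolx [ 0.155  0.975 -0.156] toolz [-0.021 -0.155 -0.988]
n= 3 dist mm [  3.1   2.2 -26.5] ang 1.4
[[[0.05,0.02,0.17],[0.0,-0.3,-0.3]],[[0.04,0.02,0.17],[0.0,-0.3,-0.4]],[[0.05,0.01,0.18],[0.1,-0.4,-0.3]]]
```

View pics/s36.png

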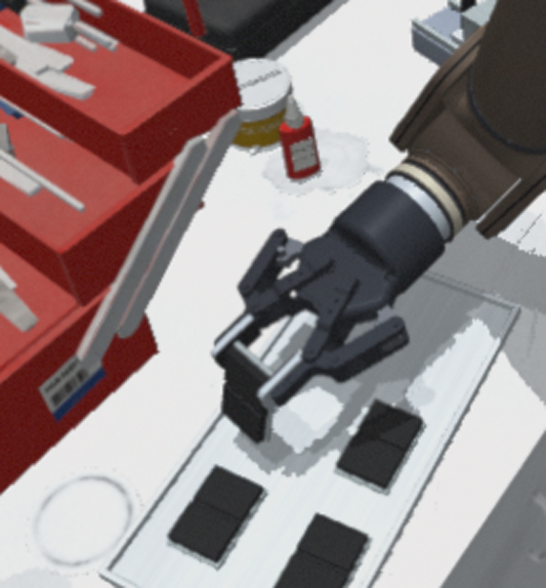

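drive_tool:
  series:
    - [[0.05,0.02,0.18],[0,-0.3,-0.3]]
    - [[0.04,0.02,0.18],[0,-0.3,-0.3]]
    - [[0.03,0.01,0.12],[0,-0.3,-0.3]]
    - [[0,0,0],[0,0,0]]

```text
time: 49.65
eef_pos: [0.5186, 0.1992, 0.0586]
tcp_rot: [0.753, 0.653, -0.066, 0.046]
contact_force: [0.0, 0.6, -2.0]
opening: 0.499
```

```bash
python3 - <<'E'
from h import *;from fk import *
st();R=down(-98,-80);g=tcp(tray(.045,.020,.060),R);plan(g,R,12,8,40)
snap("scene","s37.png",(160,300,320,430),5)
E
```

```text
t 49.65 p [0.5186 0.1992 0.0586] F [ 0.   0.6 -2. ] op 0.499 q [-0.278  0.559  2.112  1.375  1.491 -1.085] toolx [ 0.137  0.978 -0.159] toolz [-0.039 -0.155 -0.987]
n= 1 dist mm [ 6.2  0.8 -0. ] ang 1.3
[[[0.03,0.12,-0.01],[-1.0,-0.8,0.0]]]
```

View pics/s37.png

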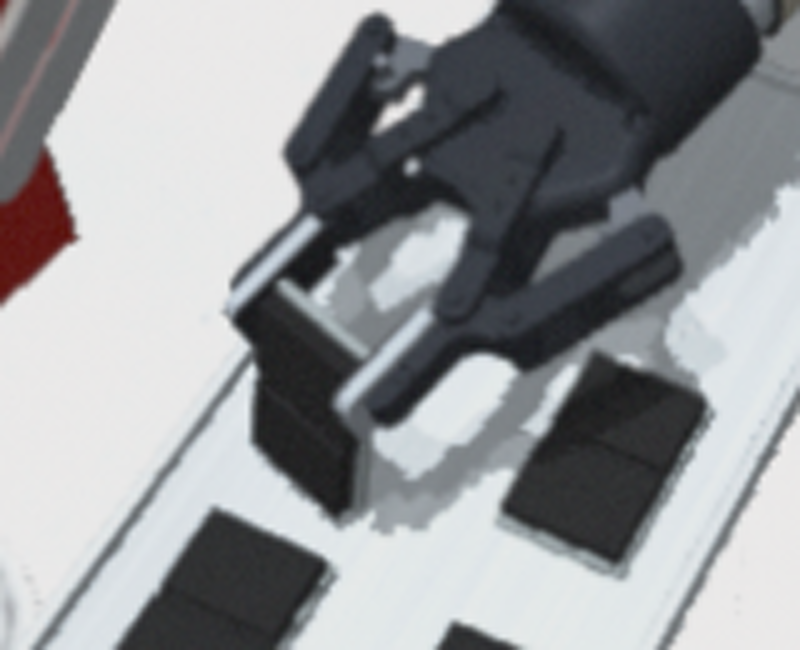

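drive_tool:
  series:
    - [[0,0,0.04],[0,0,0]]
    - [[0,0,0],[0,0,0]]

```text
time: 49.9
eef_pos: [0.5187, 0.199, 0.0579]
tcp_rot: [0.753, 0.653, -0.066, 0.048]
contact_force: [-0.2, 0.4, -1.2]
opening: 0.497
```

drive_tool:
  series:
    - [[0,0,0],[0,0,0]]
    - [[0,0,0],[0,0,0]]
    - [[0,0,0],[0,0,0]]
    - [[0,0,0],[0,0,0]]
    - [[0,0,0],[0,0,0]]
  grip: 0.55

```text
time: 50.4
eef_pos: [0.5192, 0.199, 0.058]
tcp_rot: [0.753, 0.653, -0.066, 0.05]
contact_force: [0.5, 0.1, -0.3]
opening: 0.776
```

```bash
python3 - <<'E'
from h import *
st();snap("scene","s38.png",(160,300,320,430),5)
R=down(-98,-50);plan(tray(.045,0,.16),R,25,8,40)
E
```

```text
t 50.4 p [0.5192 0.199  0.058 ] F [ 0.5  0.1 -0.3] op 0.776 q [-0.278  0.557  2.111  1.374  1.485 -1.089] toolx [ 0.139  0.976 -0.165] toolz [-0.035 -0.162 -0.986]
n= 5 dist mm [  7.3 -26.6 102. ] ang 30.5
[[[-0.17,0.04,-0.39],[-0.1,-6.1,0.0]],[[-0.21,0.04,-0.37],[-0.1,-6.1,0.0]],[[-0.24,0.04,-0.34],[-0.2,-6.1,0.0]],[[-0.28,0.04,-0.31],[-0.1,-6.1,0.1]],[[-0.31,0.04,-0.28],[-0.2,-6.1,0.0]]]
```

View pics/s38.png

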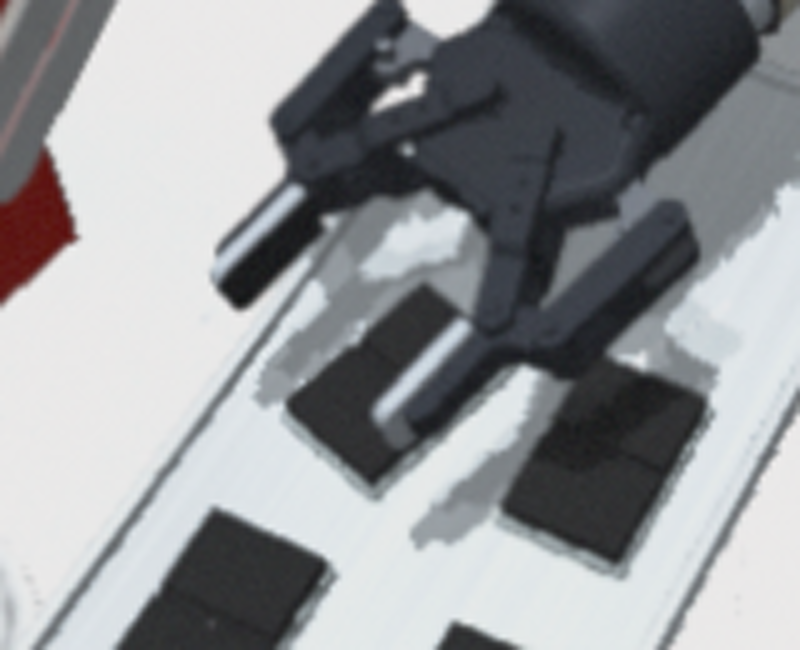

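All four pads are flat with linings up. I'll retreat and bring the pusher home.

drive_tool:
  series:
    - [[-0.17,0.02,-0.39],[0,-6,0]]
    - [[-0.21,0.02,-0.37],[0,-6,0]]
    - [[-0.24,0.02,-0.34],[0,-6,0]]
    - [[-0.28,0.02,-0.31],[0,-6,0]]
    - [[-0.31,0.02,-0.28],[0,-6,0]]
  grip: 0.2

```text
time: 50.95
eef_pos: [0.5178, 0.1719, 0.1527]
tcp_rot: [0.706, 0.617, -0.274, 0.213]
contact_force: [-0.3, 0.5, -0.7]
opening: 0.596
```

```bash
python3 - <<'E'
from h import *
st();R=down(-14.2);plan(mag(-.02,.01,.22),R,44,8.2,40)
E
```

```text
t 50.95 p [0.5178 0.1719 0.1527] F [-0.3  0.5 -0.7] op 0.596 q [-0.221  0.116  2.127  0.936  1.22  -0.547] toolx [ 0.089  0.755 -0.65 ] toolz [-0.123 -0.639 -0.759]
n= 12 dist mm [  41.8 -403.6   67.3] ang 96.1
[[[-0.57,0.16,0.34],[-6.6,-3.5,-2.9]],[[-0.56,0.09,0.39],[-6.6,-3.5,-2.9]],[[-0.54,0.02,0.43],[-6.6,-3.5,-2.9]],[[-0.51,-0.06,0.45],[-6.6,-3.4,-2.9]],[[-0.48,-0.14,0.47],[-6.6,-3.5,-2.9]]]
[[[-0.44,-0.21,0.48],[-6.6,-3.5,-2.9]],[[-0.4,-0.29,0.48],[-6.6,-3.5,-2.9]],[[-0.35,-0.36,0.46],[-6.7,-3.4,-2.8]],[[-0.3,-0.43,0.44],[-6.6,-3.5,-2.9]],[[-0.25,-0.5,0.4],[-6.7,-3.4,-2.8]]]
[[[-0.21,-0.55,0.35],[-6.6,-3.5,-2.9]],[[-0.16,-0.59,0.3],[-6.7,-3.4,-2.8]]]
```

drive_tool:
  series:
    - [[-0.57,0.16,0.34],[-6.6,-3.5,-2.9]]
    - [[-0.56,0.09,0.39],[-6.6,-3.5,-2.9]]
    - [[-0.54,0.02,0.43],[-6.6,-3.5,-2.9]]
    - [[-0.51,-0.06,0.45],[-6.6,-3.5,-2.9]]
    - [[-0.48,-0.14,0.47],[-6.6,-3.5,-2.9]]

```text
time: 51.45
eef_pos: [0.5354, 0.0012, 0.188]
tcp_rot: [0.474, 0.714, -0.211, 0.47]
contact_force: [-0.1, 0.2, 0.2]
opening: 0.604
```

drive_tool:
  series:
    - [[-0.44,-0.21,0.48],[-6.6,-3.5,-2.9]]
    - [[-0.4,-0.29,0.48],[-6.6,-3.5,-2.9]]
    - [[-0.35,-0.36,0.46],[-6.6,-3.5,-2.9]]
    - [[-0.3,-0.43,0.44],[-6.6,-3.5,-2.9]]
    - [[-0.25,-0.5,0.4],[-6.6,-3.5,-2.9]]

```text
time: 51.95
eef_pos: [0.5598, -0.1725, 0.2211]
tcp_rot: [0.18, 0.719, -0.121, 0.661]
contact_force: [-0.3, 0.1, 0.1]
opening: 0.602
```

```bash
python3 - <<'E'
from h import *
st();R=down(-14.2);plan(mag(.0605,.0,.125),R,33,8,40)
E
```

```text
t 51.95 p [ 0.5598 -0.1725  0.2211] F [-0.3  0.1  0.1] op 0.602 q [-0.495  0.158  1.771  0.059  1.315 -1.654] toolx [-0.062  0.098 -0.993] toolz [ 0.906 -0.412 -0.098]
n= 5 dist mm [ 75.4 -88.7 -96.1] ang 12.4
[[[0.33,-0.22,0.46],[-2.1,-1.1,-0.8]],[[0.34,-0.23,0.44],[-2.1,-1.0,-0.8]],[[0.35,-0.24,0.43],[-2.1,-1.1,-0.8]],[[0.36,-0.25,0.41],[-2.1,-1.0,-0.9]],[[0.37,-0.27,0.39],[-2.0,-1.1,-0.8]]]
```

drive_tool:
  series:
    - [[0.3,-0.22,0.46],[-2.1,-1.1,-0.8]]
    - [[0.32,-0.23,0.44],[-2.1,-1.1,-0.8]]
    - [[0.34,-0.23,0.42],[-2.1,-1.1,-0.8]]
    - [[0.36,-0.23,0.4],[-2.1,-1.1,-0.8]]
    - [[0.36,-0.2,0.36],[-2,-1,-0.8]]

```text
time: 52.45
eef_pos: [0.6386, -0.2623, 0.1326]
tcp_rot: [0.083, 0.697, -0.087, 0.707]
contact_force: [0.5, -0.3, 1.0]
opening: 0.602
```

drive_tool:
  series:
    - [[0,0,0],[0,0,0]]

```text
time: 52.55
eef_pos: [0.6374, -0.2624, 0.1285]
tcp_rot: [0.084, 0.699, -0.087, 0.705]
contact_force: [-0.5, 0.8, -0.4]
opening: 0.598
```

```bash
python3 - <<'E'
from h import *
st();R=down(-14.2);plan(mag(.0605,.0,.07),R,18,8,40)
E
```

```text
t 52.55 p [ 0.6374 -0.2624  0.1285] F [-0.5  0.8 -0.4] op 0.598 q [-5.380e-01  4.160e-01  1.627e+00  1.000e-03  1.088e+00 -1.867e+00] toolx [ 0.009 -0.005 -1.   ] toolz [ 0.971 -0.24   0.01 ]
n= 4 dist mm [ -2.2   1.3 -58.5] ang 0.7
[[[0.29,0.0,-0.01],[0.1,0.1,0.0]],[[0.29,0.01,-0.02],[0.1,0.2,0.0]],[[0.29,0.0,-0.01],[0.1,0.1,0.1]],[[0.3,0.01,-0.02],[0.0,0.2,0.0]]]
```

drive_tool:
  series:
    - [[0.28,0,0],[0,0.1,0]]
    - [[0.28,0,0],[0,0.1,0]]
    - [[0.28,0,0],[0,0.1,0]]
    - [[0.28,0,0],[0,0,0]]
    - [[0,0,0],[0,0,0]]

```text
time: 53.05
eef_pos: [0.6362, -0.2604, 0.0688]
tcp_rot: [0.086, 0.701, -0.086, 0.702]
contact_force: [-0.5, 0.1, 0.1]
opening: 0.601
```

drive_tool:
  series:
    - [[0,0,0],[0,0,0]]
    - [[0,0,0],[0,0,0]]
    - [[0,0,0],[0,0,0]]
    - [[0,0,0],[0,0,0]]
    - [[0,0,0],[0,0,0]]
  grip: -1
  newtons: 50

```text
time: 53.55
eef_pos: [0.636, -0.2618, 0.0693]
tcp_rot: [0.085, 0.701, -0.087, 0.703]
contact_force: [0.8, -0.2, -3.1]
opening: 0.154
```

drive_tool:
  series:
    - [[0,0,0.24],[0,0,0]]
    - [[0,0,0.24],[0,0,0]]
    - [[0,0,0.24],[0,0,0]]
    - [[0,0,0.22],[0,0,0]]
    - [[0,0,0.1],[0,0,0]]

```text
time: 54.05
eef_pos: [0.6838, -0.2733, 0.069]
tcp_rot: [0.085, 0.705, -0.086, 0.699]
contact_force: [-14.0, 1.1, 7.5]
opening: 0.151
```

drive_tool:
  series:
    - [[0,0,0],[0,0,0]]
    - [[0,0,0],[0,0,0]]
    - [[0,0,0],[0,0,0]]
    - [[-0.4,0,0],[0,0,0]]
    - [[-0.7,0,0],[0,0,0]]
  grip: 0.2

```text
time: 54.55
eef_pos: [0.6821, -0.2715, 0.1216]
tcp_rot: [0.087, 0.708, -0.084, 0.696]
contact_force: [0.5, 0.3, -0.1]
opening: 0.603
```

drive_tool:
  series:
    - [[-0.8,0,0],[0,0,0]]
    - [[-0.8,0,0],[0,0,0]]
    - [[-0.8,0,0],[0,0,0]]
    - [[-0.4,0,0],[0,0,0]]
    - [[0,0,0],[0,0,0]]

```text
time: 55.05
eef_pos: [0.6864, -0.2727, 0.2848]
tcp_rot: [0.084, 0.701, -0.087, 0.703]
contact_force: [1.3, -0.2, 1.4]
opening: 0.602
```

```bash
python3 - <<'E'
from h import *
st();snap("scene","s39.png");snap("top","t11.png")
save(cal("scene")["img"],'s39c.png',(280,120,380,250),4.5)
save(cal("top")["img"],'t11c.png',(95,200,285,315),4)
E
```

```text
t 55.05 p [ 0.6864 -0.2727  0.2848] F [ 1.3 -0.2  1.4] op 0.602 q [-0.514  0.398  1.358 -0.003  1.381 -1.843] toolx [ 0.003 -0.005 -1.   ] toolz [ 0.971 -0.239  0.004]
```

View pics/s39.png

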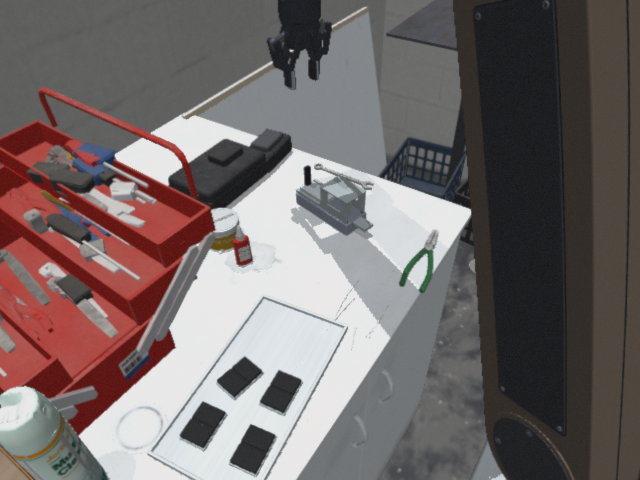

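View pics/s39c.png

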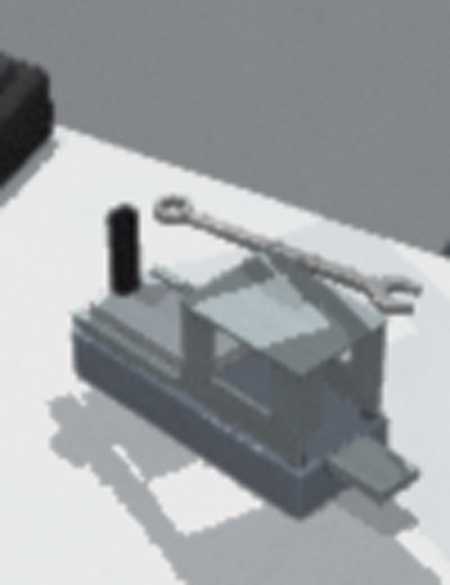

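View pics/t11c.png

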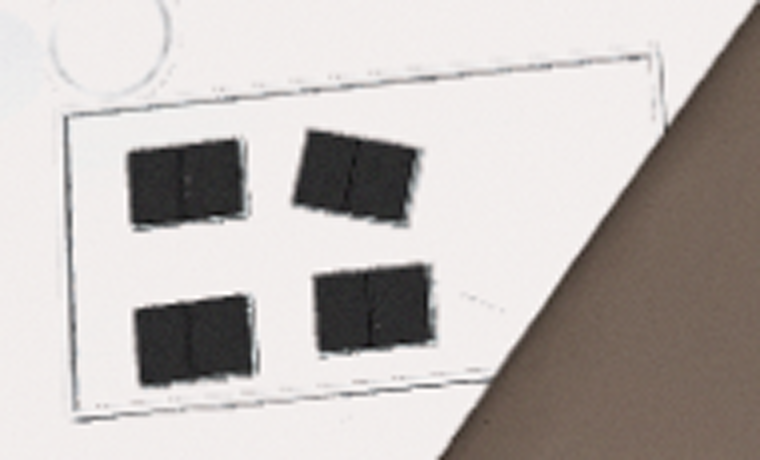

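The magazine is empty and the knob top is back at its starting pixel (307,166). Four pads lie lining up and apart, and the bottle, pliers and spanner are unmoved.

```bash
python3 - <<'E'
from h import *
a=cv2.imread('pics/scene0.png').astype(int);b=cv2.imread('pics/s39.png').astype(int)
for n,(x0,y0,x1,y1) in dict(bottle=(230,232,255,270),pliers=(398,228,440,295),spanner=(312,160,375,190),knob=(300,162,316,188)).items(): print(n,np.abs(a-b)[y0:y1,x0:x1].mean().round(1))
print(ctrl.sign_off())
E
```

```text
bottle 12.0
pliers 9.0
spanner 15.2
knob 14.0
the job is handed in; nothing more can be done
None
```

The magazine is empty and the job is handed in at about 55 s. All four pads came out lining down, and all four now lie flat and apart on the tray floor with the black lining up.

Each pad was pushed out with the gripped knob, drawn clear of the gate and carried to the tray. There it was stood on its end leaning past vertical and released, so it fell over lining up. The pusher went home after every pad, pressing 12–14 N against its stop.

**Last checks**
- **Tray:** the last two pictures show four black faces lying flat on the floor, inside the rim and clear of one another. The last pad lies about 16° off square to the others.
- **Magazine and pusher:** the magazine is empty, and the knob top is back at its starting pixel.
- **Other objects:** by eye, the bottle, pliers and spanner have not moved. No carton was in the scene. A pixel comparison with the first picture gave mean differences of 9–15 grey levels around these objects and the knob. The arm's shadow lay differently over the scene, so that comparison does not confirm it.
- **Possible contact:** while lowering the first pad the arm stopped descending, perhaps because the wrist housing was brushing the tray. I backed off. The measured tool force stayed near zero, but that sensor would not feel a touch on the housing. The tray did not move.

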